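Charge the absorber jar with packing rings

TASK

Charge the glass absorber jar with its packing: swing the round hinged cover of its charging port right up so that it stands open, take the steel cup by its side handle and, with its mouth close over the port, tip all eight ceramic rings into the jar. Stand the empty cup upright in the steel tray again and let go, then lower the cover fully shut and turn the swing latch fully in over it. Spill nothing, do not turn the latch in while the cover is up, and leave the other things on the bench where they are.

Things in the scene. Friction and masses are not known exactly. Their poses are not given: they have to be found in the camera images.
- port (a point): Centre of the mouth of the charging port of the clear glass jar: a steel collar, 86 mm bore, 100 mm outside, rim 134 mm above the bench, 10 mm above the jar's top plate (196 mm dia). Jar fixed, in a wire cradle, 150 mm wide inside, its floor 18 mm above the bench. Axes: x to the cover's hinge (away from the robot), y to the latch. Gas fittings 45 mm high on the plate at x 0 to 80, y -65 to -105 mm.
- cover (a joint): Angle of the port's round steel cover (104 mm dia, 8 mm thick, 0.22 kg) about its hinge in rad: 0 shut on the collar, 1.57 standing upright, stop at 1.85. Its stiff hinge holds it at any angle; moving it takes about 2 to 4 N at the cross-bar.
- cover_hinge (a point): Middle of the cover's hinge axis, 138 mm above the bench, 60 mm from the port's axis on the side away from the robot. Axes: y lies along the hinge axis. A positive turn about y opens the cover.
- cover_bar (a point): Middle of the black cross-bar (13 mm dia, 62 mm long, parallel to the hinge) of the U-shaped grip at the cover's edge opposite the hinge; its two legs leave 42 mm between them. 138 mm from the hinge axis along the cover, 34 mm out from its mid-plane; when shut 78 mm from the port's axis, 172 mm above the bench. Can be pinched across from above at every angle; it turns between the pads.
- latch (a joint): Angle of the swing latch in rad, clockwise seen from above: 0 lies clear of the cover, pointing along the port's x axis; 1.571 is its stop, pointing at the port's axis with its tip over the cover's edge. It stays where it is left; moving it takes about 1.5 N at the knob.
- latch_knob (a point): Middle of the latch's upright black knob (14 mm dia, 28 mm tall, round), 168 mm above the bench and 38 mm from the latch's pivot. Below the knob lies the latch's flat arm, 13 mm wide, its top face 151 mm above the bench.
- latch_pivot (a point): The latch's upright pivot axis, 83 mm from the port's axis at right angles to the cover's swing.
- cup_center (a point): Centre of the plain steel cup, half-way up (40 mm above its underside). The cup is 80 mm high, 54 mm dia at the foot, 72 mm at the rim, wall 3 mm, 0.13 kg empty, and holds the eight rings. z is the cup's axis, up to its mouth; the handle points along -x.
- cup_grip (a point): Point at which to hold the cup's straight round handle (14 mm dia bar, level when the cup stands): 68 mm from the cup's axis, 55 mm above its underside. The bar runs from the cup's wall to 123 mm from the axis, along the cup's -x. It may be pinched across from straight above or slanting from either side.
- cup_mouth (a point): Centre of the cup's mouth, at rim height.
- tray: Flat open stainless tray, fixed, 150 mm along its x, 210 mm along its y, rim 12 mm high, floor 3 mm above the bench; origin under its centre. The cup stands in it, with a nut and a stopper behind.
- ring1: One of eight equal off-white ceramic packing rings, 19 mm dia and 19 mm long, 13 mm bore, 11 g, slippery; they lie loose in the cup. Origin at its centre, z along its bore.
- ring2: One of eight equal off-white ceramic packing rings, 19 mm dia and 19 mm long, 13 mm bore, 11 g, slippery; they lie loose in the cup. Origin at its centre, z along its bore.
- ring3: One of eight equal off-white ceramic packing rings, 19 mm dia and 19 mm long, 13 mm bore, 11 g, slippery; they lie loose in the cup. Origin at its centre, z along its bore.
- ring4: One of eight equal off-white ceramic packing rings, 19 mm dia and 19 mm long, 13 mm bore, 11 g, slippery; they lie loose in the cup. Origin at its centre, z along its bore.
- ring5: One of eight equal off-white ceramic packing rings, 19 mm dia and 19 mm long, 13 mm bore, 11 g, slippery; they lie loose in the cup. Origin at its centre, z along its bore.
- ring6: One of eight equal off-white ceramic packing rings, 19 mm dia and 19 mm long, 13 mm bore, 11 g, slippery; they lie loose in the cup. Origin at its centre, z along its bore.
- ring7: One of eight equal off-white ceramic packing rings, 19 mm dia and 19 mm long, 13 mm bore, 11 g, slippery; they lie loose in the cup. Origin at its centre, z along its bore.
- ring8: One of eight equal off-white ceramic packing rings, 19 mm dia and 19 mm long, 13 mm bore, 11 g, slippery; they lie loose in the cup. Origin at its centre, z along its bore.
- nut: Bare steel hex nut, 27 mm over its corners, 14 mm thick, lying in the tray. Bystander, loose. Origin at the centre of its underside.
- stopper: Black rubber stopper, 31 mm dia at its top, 26 mm high, standing in the tray. Bystander, loose. Origin at the centre of its underside.
- boss_head: Grey cast clamp boss with two screws, about 85 x 50 x 31 mm, lying on the bench between the jar and the tray, nearer the robot. Bystander, loose. Origin at the centre of its underside.
- beaker: Empty clear glass beaker, 66 mm dia, 90 mm high, beyond the jar and the tray. Bystander, loose. Origin at the centre of its underside.
- wash_bottle: White plastic wash bottle, 68 mm dia, 165 mm high, beyond the jar and the tray. Bystander, loose. Origin at the centre of its underside.
There are look-alikes about, which are no part of the job. What is shaped like the part that bears cup_center but orange is not meant.

How it is judged:
By the outcome, as a careful person would: the job done as asked, in the order asked, and still so for the second after the job is handed in, with the robot touching nothing.
It also fails if it takes over 72 s, if anything falls off the work surface, if the arm or the gripper's body presses on something with over 40 N, if the wrist force passes 120 N, or if a joint passes its speed limit or range.

ROBOT

A 6-joint arm with a two-finger parallel gripper is mounted at the origin on the work surface. World frame = base frame: x ahead of the robot, y to its left, z up, the work surface at z = 0. Lengths are in mm, angles in rad, forces in N, time in s.
With the tool pointing down it reaches from about 300 to 775 mm from the base axis. Payload 14.6 kg.
Tool frame: the origin (TCP) lies midway between the tips of the shut fingers; the grasp point (between the pads) lies 19 mm behind it; z points along the fingers, y is the direction in which the jaws open and shut (so a half turn about z gives the same grasp; the last joint's range is limited). The gripper opens to 94 mm and grips with 3 to 60 N. Pads are 16 mm wide; open, the fingers measure 119 mm over their backs; the gripper's body (75 mm by 177 mm) begins 78 mm behind the grasp point.
Start: joints at [-1.265, 0.3, 1.521, -0, 1.321, -0.067], TCP at [200.316, -512.214, 205.446] pointing down, gripper open.
Joint ranges: [-3.03, 3.03], [-0.79, 2.21], [0.23, 2.52], [-1.04, 4.18], [0, 3.07], [-2.55, 2.55]. Speed limits (rad/s): [2.22, 2.22, 2.57, 3.14, 3.14, 3.14].

INTERFACE

Orientations are given as [roll, pitch, yaw] about the fixed x, y, z axes, in that order (R = Rz(yaw) Ry(pitch) Rx(roll)).
In Python, from cell import manip gives the robot as it stands.
- The arm moves only by the tool play_rows, never from a script. Its argument "commands" is a list of rows, each an object of numbers: "x", "y", "z": the shift along the tool's x, y, z in m; "wx", "wy", "wz": the turn, a rotation vector about the tool's x, y, z in degrees; "grip": the opening, from 0 (shut) to 1 (fully open). In form: [{"x": .., "y": .., "z": .., "wx": .., "wy": .., "wz": .., "grip": ..}, ...]. A call has 1 to 20 rows; each row shifts and turns the commanded pose from where the row before left it, along the tool's axes as they then stand; what a row does not reach is not made up. A row lasts 1/8 s, in which the tool goes at most 62.5 mm and 10.7 degrees, less where a joint would pass 70% of its speed; a pose out of reach is approached as far as the arm can. A call is refused whole if a number of a shift passes 0.0625 or a number of a turn 10.7, either way. A call with a gripper value outside its range is refused whole. The fingers move at their own pace and stop on an object; "squeeze" is the grip in N (left out, the last holds). Time passes only in rows, so rows that do not move let the fingers close. It gives the time, the measured TCP pose, the force and the opening at its end, in the units of the state.
- manip.read_state(): the state, without advancing time (a new reading comes with each control period).
- manip.camera(name): name is "side" or "top" or "wrist"; returns (picture, depth): 420x560x3 uint8, red, green, blue; 420x560 float32, mm along the optical axis (not along the pixel's ray), 0 where there is no reading.
- manip.camera_info(name): a dict with "intrinsics" (3x3 intrinsics, pixels), "camera_from_world" (4x4, takes a point from world to camera coordinates); the wrist camera has in their place "tool_from_camera" (4x4, takes a point from camera to tool coordinates, whose origin is the TCP and whose axes are the flange's). Camera axes: x right, y up, looking along -z (the intrinsics and any distortion apply to the point x, -y, -z); pixel columns grow to the right and rows downward; lengths in mm; the calibration is good to about 2 mm. A picture is of the moment at which its call begins: read the wrist's pose just before it. camera_info takes no time and is no camera call.
- manip.sign_off(): hands the job in, once; it reports no verdict.
The state is a dict: "clock": time; "joints": joint angles; "qd": joint speeds; "effort": joint torques, N m; "eef_pos": TCP position; "eef_rot": TCP orientation; "wrist_force": force on the tool from outside, world axes, zero at the start; "moment": the same for the moment, N m; "finger_gap": finger opening in mm.
Only numpy, scipy, OpenCV 4.12 (cv2) and the standard library are available. Lean on these libraries where they do the work, as an engineer would, in place of code of your own. Each camera call takes 0.05 s, during which the arm holds its last target.

## Working session

There is one attempt and no reset: what is moved stays moved. The work goes in short steps, Python scripts to look and compute and a tool call to move; the robot and the scene stay as the last step left them, time stands still between calls to the robot, and variables do not carry over. Pictures are saved under pics/ and viewed, and the job is handed in when it is done.

Besides the shell and the picture viewer there is one more tool, called as name([rows], argument=value, ...), one row to a line, values as JSON. play_rows: Moves the arm, as the interface text tells. Its arguments: {"type":"object","properties":{"commands":{"type":"array"},"squeeze":{"type":"number"}},"required":["commands"]}

```bash
ls; mkdir -p pics
python3 - <<'E'
from cell import manip
import cv2, numpy as np, pickle
print(manip.read_state())
for n in ("side","top","wrist"):
    s=manip.read_state()
    p,d=manip.camera(n)
    cv2.imwrite(f"pics/{n}0.png",p[:,:,::-1]); np.savez(f"pics/{n}0.npz",p=p,d=d)
    print(n,manip.camera_info(n))
E
```

```text
pics
{'clock': 0.0, 'joints': array([-1.26461657e+00,  3.00470124e-01,  1.52155715e+00, -1.36032837e-05,
        1.32070359e+00, -6.66364777e-02]), 'qd': array([-1.62307340e-03, -7.55166263e-05, -4.31207289e-04,  2.15558705e-03,
       -2.84955924e-04,  1.80646710e-03]), 'effort': array([ 1.29954356e-04, -5.31808734e+01, -3.52736843e+01,  7.08307000e-02,
        2.43933045e-02, -8.85335999e-05]), 'eef_pos': array([ 200.2302387 , -511.98455622,  204.89698977]), 'eef_rot': array([-3.14045609e+00, -6.26435235e-05,  3.72819573e-01]), 'wrist_force': array([-0.34665206, -0.19004416,  0.27965282]), 'moment': array([0.00400531, 0.01147649, 0.01440975]), 'finger_gap': 93.69994669221627}
side {'intrinsics': array([[476.69866899,   0.        , 279.14639702],
       [  0.        , 476.69866899, 202.77602255],
       [  0.        ,   0.        ,   1.        ]]), 'camera_from_world': array([[ 9.98785264e-01, -4.89205788e-02, -5.89689306e-03,
        -5.42735009e+02],
       [ 3.62538919e-02,  6.48526202e-01,  7.60328495e-01,
        -9.94148476e+01],
       [-3.33714204e-02, -7.59618682e-01,  6.49
[... 499 characters left out ...]
1.09213499e-01, -1.52776818e-03,  9.94017142e-01,
        -1.36663463e+03],
       [ 0.00000000e+00,  0.00000000e+00,  0.00000000e+00,
         1.00000000e+00]])}
wrist {'intrinsics': array([[296.26355036,   0.        , 280.96751077],
       [  0.        , 296.26355036, 208.52082821],
       [  0.        ,   0.        ,   1.        ]]), 'tool_from_camera': array([[-1.04745875e-03,  9.63772948e-01,  2.66721968e-01,
         7.78857862e+01],
       [ 9.99999012e-01,  1.25957813e-03, -6.24206593e-04,
         6.19276136e-01],
       [-9.37550585e-04,  2.66721050e-01, -9.63773315e-01,
        -1.79869745e+02],
       [ 0.00000000e+00,  0.00000000e+00,  0.00000000e+00,
         1.00000000e+00]])}
```

View pics/side0.png

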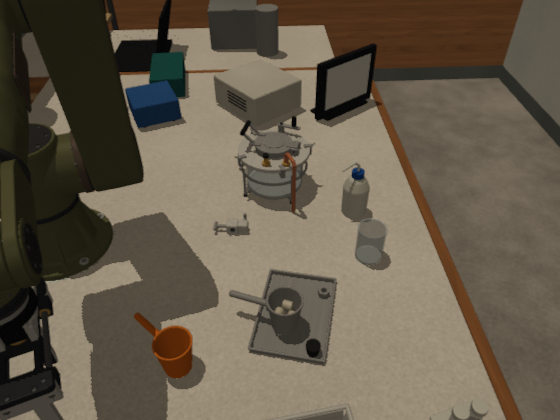

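View pics/top0.png

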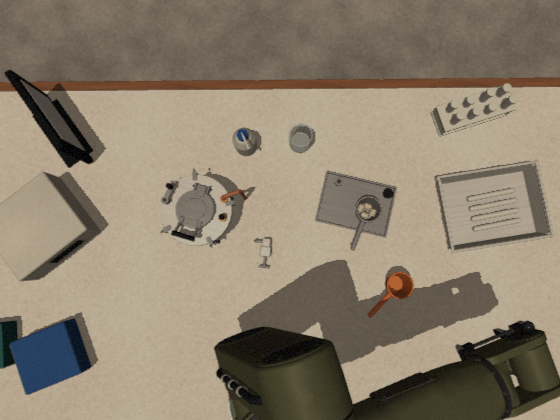

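View pics/wrist0.png

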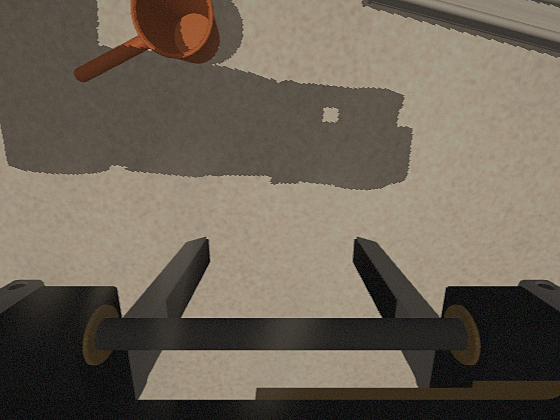

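```bash
cat > h.py <<'E'
import numpy as np, cv2
from cell import manip
from scipy.spatial.transform import Rotation as Rn
def load(n):
    z=np.load(n); return z['p'],z['d']
def snap(n,tag):
    s=manip.read_state(); p,d=manip.camera(n)
    cv2.imwrite(f"pics/{tag}.png",p[:,:,::-1]); T=cfw(n,s); np.savez(f"pics/{tag}.npz",p=p,d=d,T=T,K=manip.camera_info(n)['intrinsics']); return s
def toolT(s):
    T=np.eye(4); T[:3,:3]=Rn.from_euler('xyz',s['eef_rot']).as_matrix(); T[:3,3]=s['eef_pos']; return T
def cfw(n,s=None):
    i=manip.camera_info(n)
    if n!='wrist': return i['camera_from_world']
    return np.linalg.inv(toolT(s)@i['tool_from_camera'])
def cloud(n,d,T,K):
    v,u=np.mgrid[:d.shape[0],:d.shape[1]]
    z=d; X=(u-K[0,2])*z/K[0,0]; Y=-(v-K[1,2])*z/K[1,1]
    P=np.stack([X,Y,-z,np.ones_like(z)],-1)@np.linalg.inv(T).T
    return P[...,:3]
def proj(P,T,K):
    P=np.atleast_2d(P); c=np.c_[P,np.ones(len(P))]@T.T
    return np.c_[K[0,2]+K[0,0]*c[:,0]/-c[:,2],K[1,2]+K[1,1]*(-c[:,1])/-c[:,2]]
def ray(u,v,T,K):
    Ti=np.linalg.inv(T); dc=np.array([(u-K[0,2])/K[0,0],-(v-K[1,2])/K[1,1],-1]); dw=Ti[:3,:3]@dc
    return Ti[:3,3],dw/np.linalg.norm(dw)
def tri(rays):
    A=0;b=0
    for o,d in rays:
        M=np.eye(3)-np.outer(d,d); A=A+M; b=b+M@o
    x=np.linalg.solve(A,b); return x,[np.linalg.norm((np.eye(3)-np.outer(d,d))@(x-o)) for o,d in rays]
def atz(u,v,z,T,K):
    o,d=ray(u,v,T,K); return o+d*(z-o[2])/d[2]
def crop(tag,x0,y0,x1,y1,k,out):
    im=cv2.imread(f"pics/{tag}.png")[y0:y1,x0:x1]; cv2.imwrite(f"pics/{out}.png",cv2.resize(im,None,fx=k,fy=k,interpolation=cv2.INTER_CUBIC))
E
python3 - <<'E'
from h import *
crop('top0',145,155,275,275,5,'c1')
crop('side0',220,100,330,220,5,'c2')
crop('top0',305,160,405,260,5,'c3')
crop('side0',215,260,345,370,5,'c4')
E
```

```text
(no output)
```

View pics/c1.png

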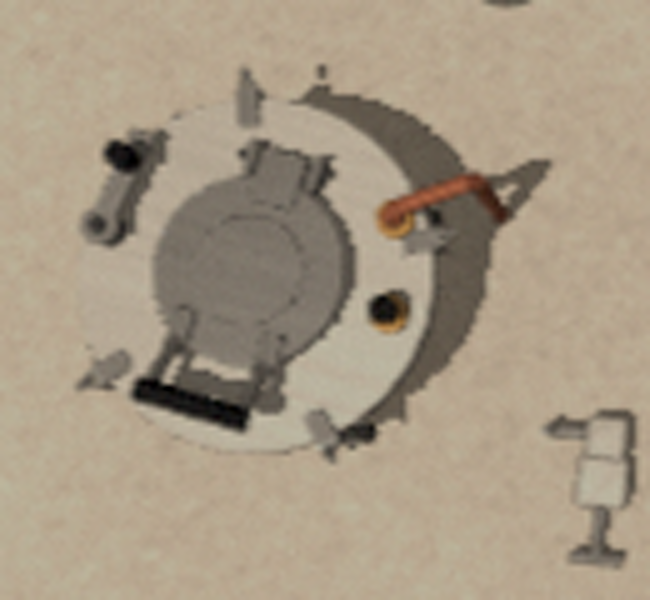

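View pics/c2.png

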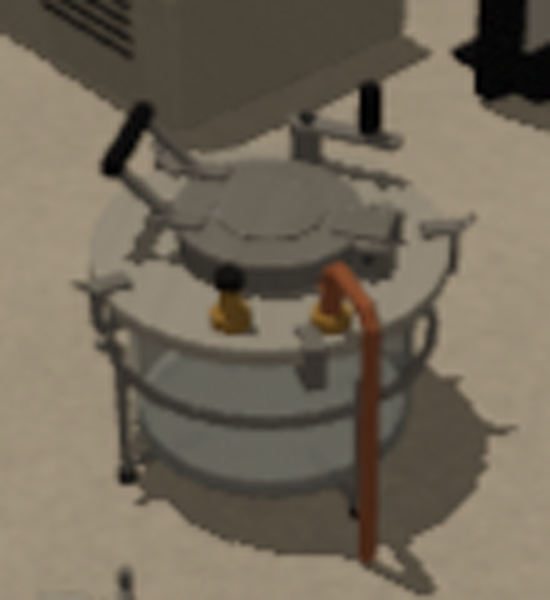

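View pics/c3.png

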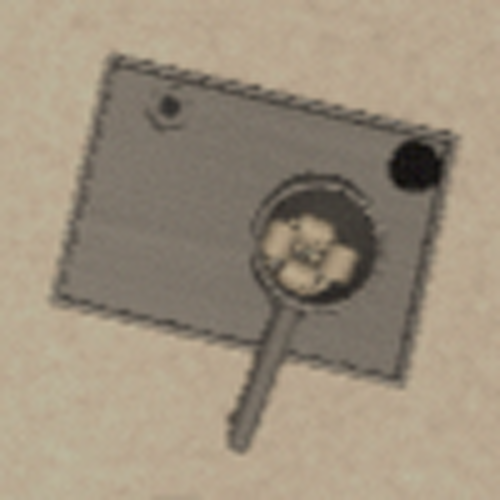

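View pics/c4.png

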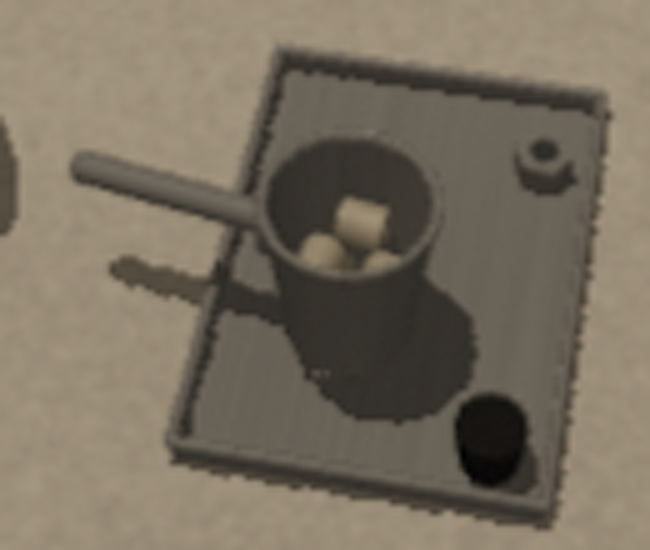

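Run:
```python
from h import *
K={n:manip.camera_info(n)['intrinsics'] for n in('top','side')};T={n:cfw(n) for n in('top','side')}
def t(a,b):
    a=np.array(a)/5+[a_ for a_ in O1];b=np.array(b)/5+O2
    return tri([ray(*a,T['top'],K['top']),ray(*b,T['side'],K['side'])])
O1=np.array([145,155]);O2=np.array([220,100])
print('bar',t((191,402),(128,137)))
print('knob',t((124,156),(370,108)))
print('pivot',t((100,226),(305,120)))
print('cover ctr',t((250,265),(262,207)))
O1=np.array([305,160]);O2=np.array([215,260])
print('hend',t((238,443),(80,165)))
print('rim ctr',t((317,242),(352,204)))
for n in('top','side'):
    p,d=load(f'pics/{n}0.npz'); C=cloud(n,d,T[n],K[n]); np.save(f'pics/{n}0c.npy',C)
    # regions
    for nm,zlo,zhi,xr,yr in [('cover',133,150,(420,660),(0,260)),('bar',160,185,(420,660),(0,260)),('cup',78,92,(420,640),(-300,-80)),('handle',52,74,(380,640),(-300,-80))]:
        m=(C[...,2]>zlo)&(C[...,2]<zhi)&(C[...,0]>xr[0])&(C[...,0]<xr[1])&(C[...,1]>yr[0])&(C[...,1]<yr[1])&(d>0)
        q=C[m]; print(n,nm,len(q),q.mean(0).round(1) if len(q) else'', q.min(0).round(1),q.max(0).round(1))
```

```text
bar (array([466.33560653, 225.52496606, 178.72487364]), [np.float64(0.19250815278296765), np.float64(0.19250815278295466)])
knob (array([597.71638784, 265.57439883, 167.83304236]), [np.float64(0.38216953136387355), np.float64(0.38216953136394655)])
pivot (array([562.62676114, 281.70060079, 151.74622648]), [np.float64(0.6316423764362514), np.float64(0.6316423764360668)])
cover ctr (array([538.46168968, 201.54443821, 148.14582426]), [np.float64(2.2943196232920857), np.float64(2.294319623292168)])
hend (array([ 431.48055952, -230.23491968,   59.28147404]), [np.float64(0.5787769223678682), np.float64(0.5787769223678276)])
rim ctr (array([ 542.92236996, -274.18126117,   82.24664531]), [np.float64(0.014922777337617564), np.float64(0.014922777337899165)])
top cover 1216 [545.2 201.4 144.9] [479.   76.7 133.2] [646.6 259.2 150. ]
top bar 208 [504.1 184.2 173.8] [451.6  80.  160.5] [586.7 257.1 185. ]
top cup 110 [ 542.8 -266.6   84.3] [ 504.6 -299.7   78.1] [ 578.4 -235.7   91.5]
top handle 274 [ 503.7 -257.5   62. ] [ 429.6 -299.9   52. ] [ 574.1 -222.5   73.7]
side cover 906 [546.5 185.7 144.6] [437.1  73.  133. ] [651.2 258.8 150. ]
side bar 178 [511.4 179.9 172.3] [452.1  76.8 160.1] [600.4 260.  184.9]
side cup 236 [ 542.7 -260.2   84. ] [ 506.  -299.5   78.1] [ 578.1 -237.2   89. ]
side handle 654 [ 511.8 -254.5   63. ] [ 428.1 -299.5   52. ] [ 573.3 -225.8   74. ]
```

Top (368,208)/side (283,308): steel cup with rings, in the tray – the target. Top (399,285)/side (175,350): orange look-alike, not meant. Jar cover at top (195,208), bar at (183,235), latch knob at (170,186). I'll move toward the cup for a close wrist view first.

play_rows([
  {"x":0.04,"y":-0.013,"z":-0.01},
  {"x":0.04,"y":-0.013,"z":-0.01},
  {"x":0.04,"y":-0.013,"z":-0.01},
  {"x":0.04,"y":-0.013,"z":-0.01},
  {"x":0.04,"y":-0.013,"z":-0.01},
  {"x":0.04,"y":-0.013,"z":-0.01},
  {"x":0.04,"y":-0.013,"z":-0.01},
  {"x":0.04,"y":-0.013,"z":-0.01},
  {"x":0.03,"y":-0.013,"z":-0.01,"grip":0.45},
])

```text
$.commands[0]: bad value
```

```bash
cat > log.py <<'E'
from h import *
import json
def logq(s):
    open('q.jsonl','a').write(json.dumps([list(map(float,s['joints'])),list(map(float,s['eef_pos'])),list(map(float,s['eef_rot']))])+'\n')
E
python3 - <<'E'
from log import *
open('q.jsonl','w').write(json.dumps([[-1.26461657,.300470124,1.52155715,-1.36032837e-05,1.32070359,-6.66364777e-02],[200.2302387,-511.98455622,204.89698977],[-3.14045609,-6.26435235e-05,.372819573]])+'\n')
s=snap('wrist','w1'); logq(s); print(s['joints'],s['eef_pos'],s['eef_rot'],s['finger_gap'])
E
```

```text
[-1.26460838e+00  3.00365589e-01  1.52144283e+00 -2.47317129e-05
  1.32072058e+00 -6.66028330e-02] [ 200.24530075 -512.0269709   205.00269583] [-3.14065679e+00 -3.84136303e-05  3.72796898e-01] 94.00288248790683
```

View pics/w1.png

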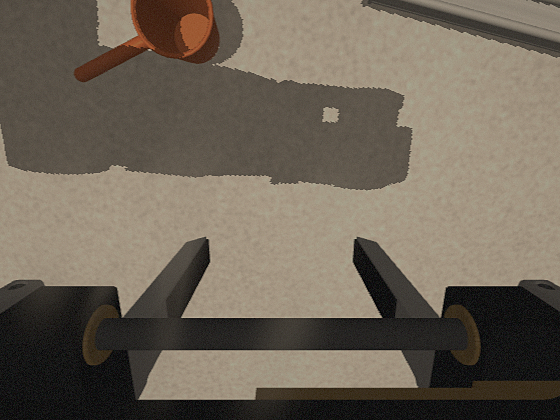

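play_rows([
  {"x":0.04,"y":-0.013,"z":-0.01,"wx":0,"wy":0,"wz":0,"grip":0.45},
  {"x":0.04,"y":-0.013,"z":-0.01,"wx":0,"wy":0,"wz":0,"grip":0.45},
  {"x":0.04,"y":-0.013,"z":-0.01,"wx":0,"wy":0,"wz":0,"grip":0.45},
  {"x":0.04,"y":-0.013,"z":-0.01,"wx":0,"wy":0,"wz":0,"grip":0.45},
  {"x":0.04,"y":-0.013,"z":-0.01,"wx":0,"wy":0,"wz":0,"grip":0.45},
  {"x":0.04,"y":-0.013,"z":-0.01,"wx":0,"wy":0,"wz":0,"grip":0.45},
  {"x":0.04,"y":-0.013,"z":-0.01,"wx":0,"wy":0,"wz":0,"grip":0.45},
  {"x":0.04,"y":-0.013,"z":-0.01,"wx":0,"wy":0,"wz":0,"grip":0.45},
  {"x":0.03,"y":-0.013,"z":-0.01,"wx":0,"wy":0,"wz":0,"grip":0.45},
])

```text
clock: 1.32
eef_pos: [484.7, -274.6, 295.5]
eef_rot: [-3.141, 0.0, 0.373]
wrist_force: [0.5, -0.4, -0.0]
finger_gap: 42.4
```

Run:
```python
from log import *
s=snap('wrist','w2'); logq(s); print(s['clock'],s['joints'],s['eef_pos'],s['eef_rot'],s['finger_gap'])
```

```text
1.325 [-5.81163342e-01  2.65408290e-01  1.35810130e+00  5.35801857e-05
  1.51856846e+00  6.16205985e-01] [ 484.70360056 -274.56261866  295.4904239 ] [-3.14116561e+00  2.36866427e-04  3.73424240e-01] 42.39485882079139
```

View pics/w2.png

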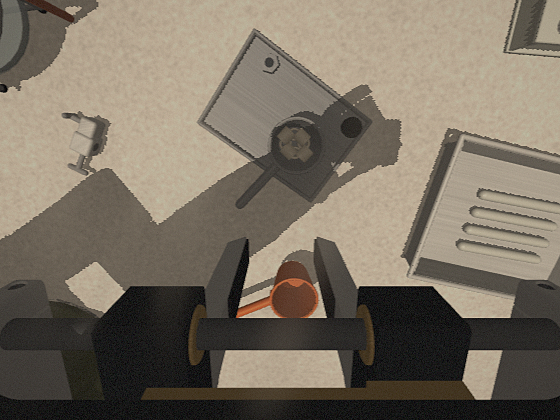

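play_rows([
  {"x":0,"y":0,"z":0,"wx":0,"wy":0,"wz":-10.7,"grip":0.45},
  {"x":0,"y":0,"z":0,"wx":0,"wy":0,"wz":-10.7,"grip":0.45},
  {"x":0,"y":0,"z":0,"wx":0,"wy":0,"wz":-10.7,"grip":0.45},
  {"x":0,"y":0,"z":0,"wx":0,"wy":0,"wz":-10.7,"grip":0.45},
  {"x":0,"y":0,"z":0,"wx":0,"wy":0,"wz":-10.7,"grip":0.45},
  {"x":0.048,"y":-0.015,"z":0,"wx":0,"wy":0,"wz":0,"grip":0.45},
  {"x":0.048,"y":-0.015,"z":0,"wx":0,"wy":0,"wz":0,"grip":0.45},
  {"x":0.048,"y":-0.015,"z":0,"wx":0,"wy":0,"wz":0,"grip":0.45},
  {"x":0.048,"y":-0.015,"z":0,"wx":0,"wy":0,"wz":0,"grip":0.45},
  {"x":0.048,"y":-0.015,"z":0,"wx":0,"wy":0,"wz":0,"grip":0.45},
  {"x":0.048,"y":-0.015,"z":0,"wx":0,"wy":0,"wz":0,"grip":0.45},
  {"x":0.048,"y":-0.015,"z":0,"wx":0,"wy":0,"wz":0,"grip":0.45},
  {"x":0.048,"y":-0.015,"z":0,"wx":0,"wy":0,"wz":0,"grip":0.45},
  {"x":0.048,"y":-0.015,"z":0,"wx":0,"wy":0,"wz":0,"grip":0.45},
  {"x":0.048,"y":-0.015,"z":0,"wx":0,"wy":0,"wz":0,"grip":0.45},
])

```text
clock: 3.25
eef_pos: [463.9, 228.2, 295.4]
eef_rot: [-3.142, 0.0, 1.307]
wrist_force: [0.6, 0.3, -0.5]
finger_gap: 42.3
```

Run:
```python
from log import *
s=snap('wrist','w3'); logq(s); print(s['clock'],s['joints'],s['eef_pos'],s['eef_rot'],s['finger_gap'])
```

```text
3.25 [ 3.86401037e-01  1.71381334e-01  1.47184325e+00 -9.24406120e-05
  1.49845595e+00  6.50691826e-01] [463.88330404 228.21911961 295.37444337] [-3.14157858e+00  1.26589231e-04  1.30651222e+00] 42.33513344741842
```

View pics/w3.png

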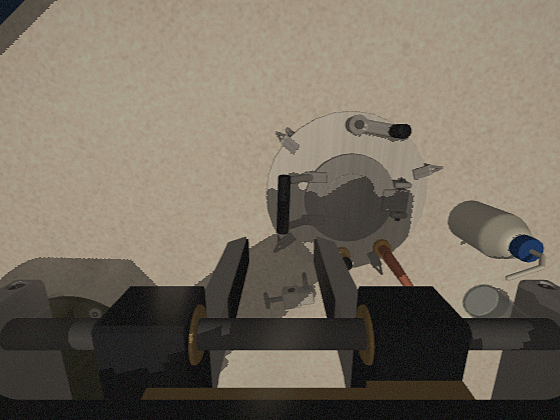

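Run:
```python
from h import *
crop('w3',250,95,460,285,3.5,'c5')
z=np.load('pics/w3.npz'); T,K,d=z['T'],z['K'],z['d']; C=cloud('w',d,T,K); np.save('pics/w3c.npy',C)
for v in range(165,246,8): print(v,[tuple(C[v,u].round(0)) for u in (280,284,288)])
print('cover',C[185:225:10,330:375:15].round(1).tolist())
print('knob',C[131,396:404:3].round(1),'pivot',C[124,357])
```

```text
165 [(np.float64(472.0), np.float64(260.0), np.float64(125.0)), (np.float64(477.0), np.float64(259.0), np.float64(124.0)), (np.float64(481.0), np.float64(258.0), np.float64(125.0))]
173 [(np.float64(470.0), np.float64(251.0), np.float64(125.0)), (np.float64(474.0), np.float64(250.0), np.float64(125.0)), (np.float64(479.0), np.float64(249.0), np.float64(125.0))]
181 [(np.float64(470.0), np.float64(252.0), np.float64(181.0)), (np.float64(474.0), np.float64(252.0), np.float64(186.0)), (np.float64(478.0), np.float64(250.0), np.float64(181.0))]
189 [(np.float64(484.0), np.float64(303.0), np.float64(475.0)), (np.float64(472.0), np.float64(243.0), np.float64(183.0)), (np.float64(476.0), np.float64(241.0), np.float64(180.0))]
197 [(np.float64(466.0), np.float64(236.0), np.float64(183.0)), (np.float64(470.0), np.float64(235.0), np.float64(183.0)), (np.float64(473.0), np.float64(233.0), np.float64(180.0))]
205 [(np.float64(464.0), np.float64(228.0), np.float64(183.0)), (np.float64(468.0), np.float64(228.0), np.float64(185.0)), (np.float64(471.0), np.float64(226.0), np.float64(182.0))]
213 [(np
[... 608 characters left out ...]
oat64(454.0), np.float64(173.0), np.float64(127.0)), (np.float64(458.0), np.float64(171.0), np.float64(127.0))]
245 [(np.float64(446.0), np.float64(163.0), np.float64(127.0)), (np.float64(451.0), np.float64(162.0), np.float64(128.0)), (np.float64(455.0), np.float64(159.0), np.float64(123.0))]
cover [[[521.4, 226.7, 147.3], [537.6, 222.3, 147.4], [554.0, 217.8, 147.2]], [[518.8, 215.5, 147.3], [535.5, 210.6, 145.8], [552.0, 206.1, 145.8]], [[516.2, 204.2, 147.9], [532.8, 199.6, 147.7], [549.4, 195.0, 147.6]], [[513.6, 192.4, 147.6], [530.4, 187.7, 147.2], [547.1, 183.2, 147.4]]]
knob [[591.5 269.  178. ]
 [593.  268.7 181.5]
 [595.6 268.  181.9]] pivot [561.17391232 284.18883223 157.31258243]
```

View pics/c5.png

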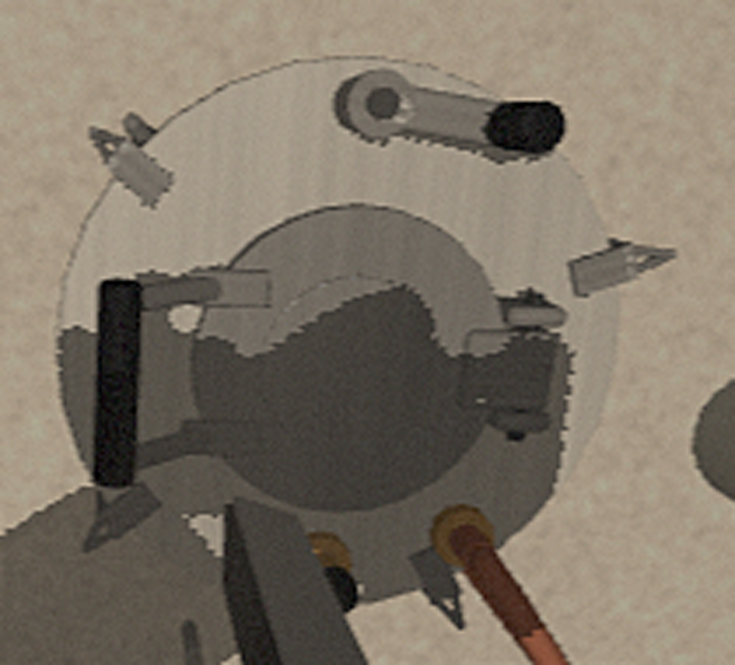

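Run:
```python
from h import *
z=np.load('pics/w3.npz'); T,K=z['T'],z['K']
Tt,Kt=cfw('top'),manip.camera_info('top')['intrinsics'];Ts,Ks=cfw('side'),manip.camera_info('side')['intrinsics']
print('port w',atz(250+346/3.5,95+358/3.5,143,T,K),'top',atz(145+253/5,155+268/5,143,Tt,Kt))
w=lambda a,b:ray(250+a/3.5,95+b/3.5,T,K); t=lambda a,b:ray(145+a/5,155+b/5,Tt,Kt); s=lambda a,b:ray(220+a/5,100+b/5,Ts,Ks)
print('bar',tri([w(118,382),t(191,402),s(128,137)]))
print('barend far',tri([w(120,283),t(135,387),s(148,104)]), tri([w(114,483),t(247,417),s(106,170)]))
print('knob',tri([w(525,126),t(124,156),s(370,108)]))
print('pivot',tri([w(382,102),t(97,222),s(303,118)]))
```

```text
port w [539.67659565 205.95581794 143.        ] top [539.67430741 201.05817845 143.        ]
bar (array([466.60039533, 226.29851334, 177.89079596]), [np.float64(0.6734368950702372), np.float64(0.7232808936739499), np.float64(0.34348525656942325)])
barend far (array([475.59106997, 255.09648036, 180.41599284]), [np.float64(0.4667847306403316), np.float64(1.668942004771313), np.float64(1.711845256879556)]) (array([456.99013263, 196.25950798, 177.33898172]), [np.float64(0.6531130984992836), np.float64(1.238191499013618), np.float64(1.855162102296776)])
knob (array([598.21172858, 266.26666042, 167.46877862]), [np.float64(1.0411718650590316), np.float64(0.9982719763503879), np.float64(0.06193716319732529)])
pivot (array([563.54752694, 283.08529202, 152.64001217]), [np.float64(0.8767110004625992), np.float64(0.4990834088779083), np.float64(1.3694864542739642)])
```

play_rows([
  {"x":-0.001,"y":0.003,"z":0.026,"wx":0,"wy":0,"wz":1.9,"grip":0.45},
  {"x":0,"y":0,"z":0.03,"wx":0,"wy":0,"wz":0,"grip":0.45},
  {"x":0,"y":0,"z":0.03,"wx":0,"wy":0,"wz":0,"grip":0.45},
  {"x":0,"y":0,"z":0.03,"wx":0,"wy":0,"wz":0,"grip":0.45},
  {"x":0,"y":0,"z":0.02,"wx":0,"wy":0,"wz":0,"grip":0.45},
  {"x":0,"y":0,"z":0,"wx":0,"wy":0,"wz":0,"grip":0.45},
  {"x":0,"y":0,"z":0,"wx":0,"wy":0,"wz":0,"grip":0},
  {"x":0,"y":0,"z":0,"wx":0,"wy":0,"wz":0,"grip":0},
  {"x":0,"y":0,"z":0,"wx":0,"wy":0,"wz":0,"grip":0},
  {"x":0,"y":0,"z":0,"wx":0,"wy":0,"wz":0,"grip":0},
], squeeze=20)

```text
clock: 4.55
eef_pos: [465.3, 225.6, 159.5]
eef_rot: [-3.138, 0.0, 1.274]
wrist_force: [-12.5, 4.2, 5.2]
finger_gap: 12.5
```

Run:
```python
from log import *
s=snap('side','s3'); logq(s); print(s['clock'],s['joints'],s['eef_pos'],s['eef_rot'],s['finger_gap'],s['wrist_force'])
crop('s3',200,50,340,220,4,'c6')
```

```text
4.55 [0.37946459 0.27215362 1.66789253 0.00219217 1.20472801 0.6757389 ] [465.2921157  225.55418843 159.50077985] [-3.13783095e+00  3.95307431e-04  1.27373482e+00] 12.46853070047091 [-12.49700543   4.16677792   5.15523878]
```

View pics/c6.png

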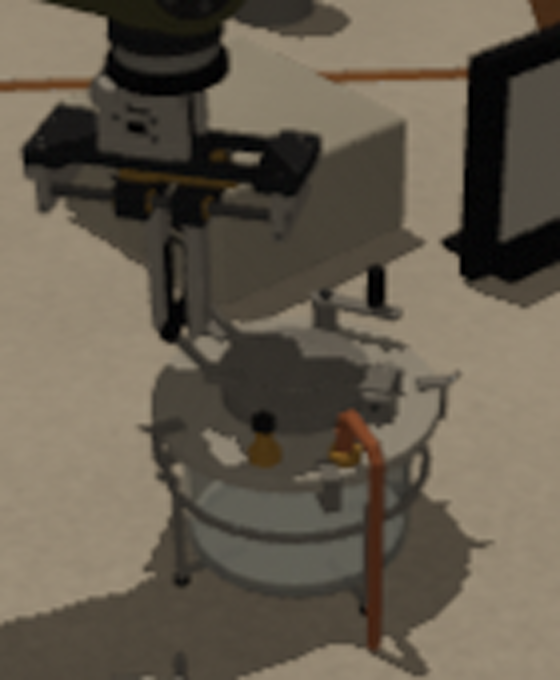

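play_rows([
  {"x":0,"y":0.0055,"z":-0.0185,"wx":0,"wy":0,"wz":0,"grip":0},
  {"x":0,"y":0.0095,"z":-0.0175,"wx":0,"wy":0,"wz":0,"grip":0},
  {"x":0,"y":0.0115,"z":-0.016,"wx":0,"wy":0,"wz":0,"grip":0},
  {"x":0,"y":0.014,"z":-0.0145,"wx":0,"wy":0,"wz":0,"grip":0},
  {"x":0,"y":0.0155,"z":-0.012,"wx":0,"wy":0,"wz":0,"grip":0},
  {"x":0,"y":0.017,"z":-0.01,"wx":0,"wy":0,"wz":0,"grip":0},
  {"x":0,"y":0,"z":0,"wx":0,"wy":0,"wz":0,"grip":0},
])

```text
clock: 5.48
eef_pos: [537.4, 203.8, 250.6]
eef_rot: [3.14, -0.002, 1.273]
wrist_force: [-7.4, -0.2, 16.0]
finger_gap: 12.5
```

Run:
```python
from log import *
s=manip.read_state(); logq(s); print(s['clock'],s['joints'],s['eef_pos'],s['eef_rot'],s['finger_gap'],s['wrist_force'])
```

```text
5.475 [2.98476125e-01 3.24128839e-01 1.38471745e+00 7.87031490e-04
 1.42969117e+00 5.95903966e-01] [537.35815777 203.84129459 250.58542353] [ 3.13950160e+00 -2.35990810e-03  1.27326146e+00] 12.454445165921332 [-7.37006558 -0.21131682 15.99175944]
```

play_rows([
  {"x":0,"y":0.0175,"z":-0.009,"wx":0,"wy":0,"wz":0,"grip":0},
  {"x":0,"y":0.019,"z":-0.0055,"wx":0,"wy":0,"wz":0,"grip":0},
  {"x":0,"y":0.0195,"z":-0.002,"wx":0,"wy":0,"wz":0,"grip":0},
  {"x":0,"y":0.02,"z":0.0005,"wx":0,"wy":0,"wz":0,"grip":0},
  {"x":0,"y":0.0195,"z":0.0035,"wx":0,"wy":0,"wz":0,"grip":0},
  {"x":0,"y":0.019,"z":0.006,"wx":0,"wy":0,"wz":0,"grip":0},
  {"x":0,"y":0,"z":0,"wx":0,"wy":0,"wz":0,"grip":0},
])

```text
clock: 6.35
eef_pos: [647.2, 169.5, 254.3]
eef_rot: [3.141, -0.0, 1.273]
wrist_force: [2.9, -2.4, 1.9]
finger_gap: 12.3
```

Run:
```python
from log import *
s=snap('side','s4'); logq(s); print(s['clock'],s['joints'],s['eef_pos'],s['eef_rot'],s['finger_gap'],s['wrist_force'])
crop('s4',200,20,360,220,3,'c7')
```

```text
6.35 [ 2.01515322e-01  5.50958921e-01  1.05746842e+00 -3.74680844e-04
  1.53219197e+00  4.99786811e-01] [647.15616423 169.45881015 254.28632022] [ 3.14055893e+00 -1.37845767e-04  1.27253919e+00] 12.314914109231987 [ 2.89622797 -2.44078673  1.93938989]
```

View pics/c7.png

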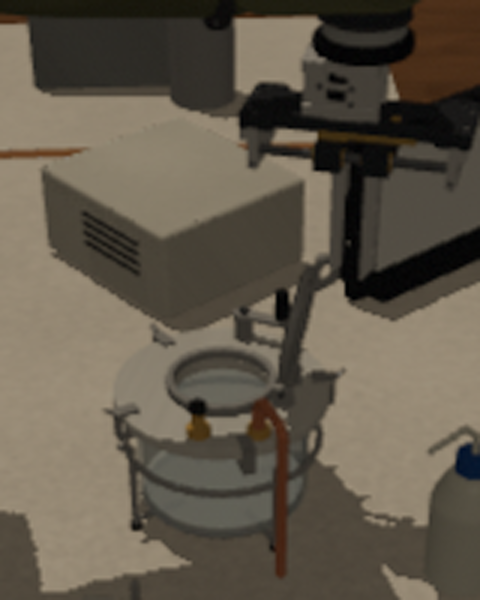

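play_rows([
  {"x":0,"y":0,"z":0,"wx":0,"wy":0,"wz":0,"grip":0.4},
  {"x":0,"y":0,"z":0,"wx":0,"wy":0,"wz":0,"grip":0.4},
  {"x":0,"y":0,"z":0,"wx":0,"wy":0,"wz":0,"grip":0.4},
  {"x":0,"y":0,"z":-0.03,"wx":0,"wy":0,"wz":0,"grip":0.4},
  {"x":0,"y":0,"z":-0.04,"wx":0,"wy":0,"wz":0,"grip":0.4},
  {"x":0,"y":-0.04,"z":-0.01,"wx":0,"wy":0,"wz":0,"grip":0.4},
  {"x":0,"y":-0.05,"z":0,"wx":0,"wy":0,"wz":0,"grip":0.4},
  {"x":0,"y":-0.03,"z":0,"wx":0,"wy":0,"wz":0,"grip":0.4},
  {"x":0,"y":0,"z":0,"wx":0,"wy":0,"wz":0,"grip":0.4},
])

```text
clock: 7.52
eef_pos: [530.1, 205.9, 335.5]
eef_rot: [3.14, -0.001, 1.275]
wrist_force: [0.3, -0.7, 0.4]
finger_gap: 37.7
```

```bash
python3 - <<'E'
from log import *
s=snap('wrist','w5'); logq(s); print(s['clock'],s['joints'],s['eef_pos'],s['eef_rot'],s['finger_gap'],s['wrist_force'])
E
cat > fk.py <<'E'
import numpy as np, json
from scipy.spatial.transform import Rotation as R
from scipy.optimize import least_squares
def rz(a): return R.from_euler('z',a).as_matrix()
def ry(a): return R.from_euler('y',a).as_matrix()
def fk(q,P,s4=1,s6=1,off=np.pi/2):
    a1,d1,L2,a3,L4,Lt=P
    A=rz(q[0]); p=A@[a1,0,d1]; A=A@ry(q[1]); p=p+A@[0,0,L2]; A=A@ry(q[2]); p=p+A@[a3,0,L4]
    A=A@rz(s4*q[3])@ry(q[4]); p=p+A@[0,0,Lt]; A=A@rz(s6*q[5]+off); return p,A
def data(): return [json.loads(l) for l in open('q.jsonl')]
E
python3 - <<'E'
from fk import *
D=data()
best=None
for s6 in(1,-1):
  for off in (0,np.pi/2,-np.pi/2,np.pi):
    e=max(np.linalg.norm(R.from_matrix(fk(q,[0]*6,1,s6,off)[1].T@R.from_euler('xyz',r).as_matrix()).as_rotvec()) for q,p,r in D)
    print(s6,off,e)
E
```

```text
7.525 [3.06028728e-01 2.82650161e-01 1.24687242e+00 9.84064035e-05
 1.61063602e+00 6.01799446e-01] [530.10235608 205.89940394 335.53247518] [ 3.1404662e+00 -8.9290282e-04  1.2750301e+00] 37.68901976905019 [ 0.33910384 -0.73775587  0.4380989 ]
1 0 1.5707963269198852
1 1.5707963267948966 1.9490271461548887e-09
1 -1.5707963267948966 3.141592653589793
1 3.141592653589793 1.5707963267948974
-1 0 2.922274133636808
-1 1.5707963267948966 1.3514778068419115
-1 -1.5707963267948966 3.008386987669856
-1 3.141592653589793 1.7040692820699084
```

View pics/w5.png

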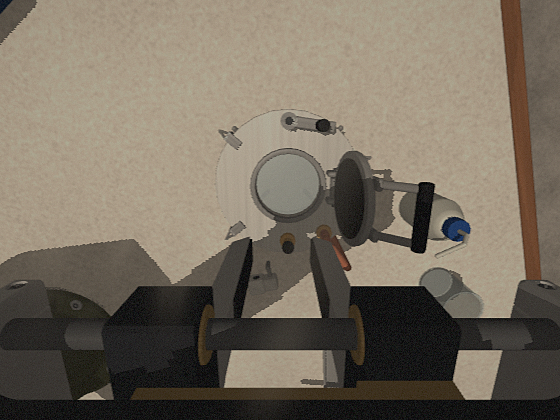

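```bash
python3 - <<'E'
from fk import *
D=data()
f=lambda P:np.concatenate([fk(q,P)[0]-p for q,p,r in D])
r=least_squares(f,[100,400,400,0,400,250]); print(r.x.round(2),abs(r.fun).max(), r.jac.shape, np.linalg.svd(r.jac)[1])
np.save('P.npy',r.x)
E
python3 - <<'E'
from h import *
z=np.load('pics/w5.npz'); T,K=z['T'],z['K']
crop('w5',210,95,410,275,4,'c8')
im=cv2.imread('pics/w5.png'); d=z['d']; C=cloud('w',d,T,K)
m=(C[...,2]>129)&(C[...,2]<142)&(np.hypot(C[...,0]-540,C[...,1]-203)<60)&(np.hypot(C[...,0]-540,C[...,1]-203)>38)
q=C[m]; print(len(q))
from scipy.optimize import least_squares
r=least_squares(lambda p:np.hypot(q[:,0]-p[0],q[:,1]-p[1])-p[2],[540,203,46],loss='soft_l1'); print('port fit',r.x, q[:,2].mean())
E
```

```text
[   8.66 5555.87  408.04   -7.86  436.96 5639.33] 38.48289440913632 (24, 6) [5.60868054e+00 4.03823421e+00 3.56608914e-01 2.64241203e-01
 1.95852972e-01 2.91310350e-03]
1305
port fit [539.82954452 204.86651639  46.2289149 ] 134.2908524435883
```

View pics/c8.png

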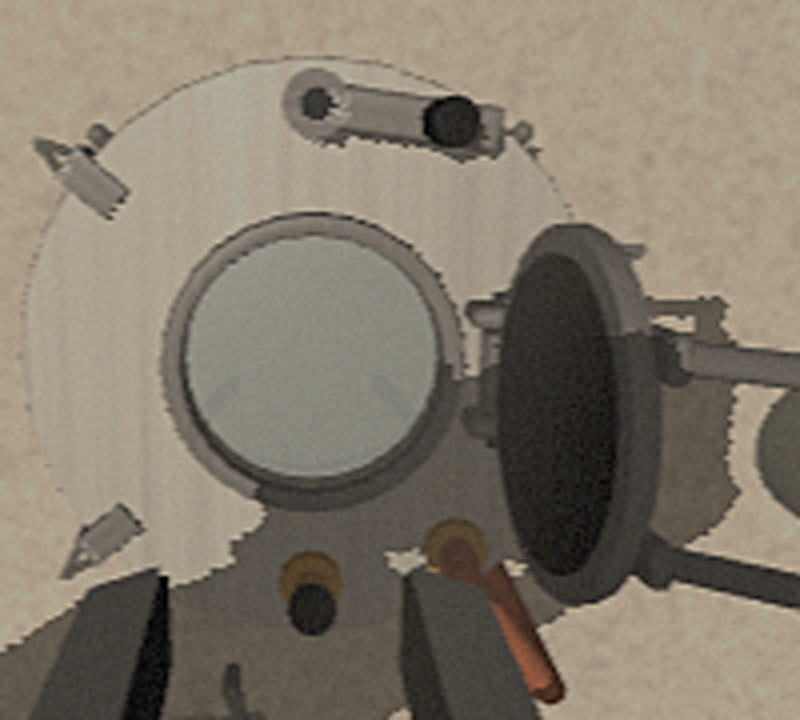

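Run:
```python
from fk import *
D=data()
# linear in offsets: p = A0*v0(const) + A1 v1 + A2 v2 + A3 v3(after q3) + A4 v4 (after q4) + A5 v5(after q5)+A6 v6
def mats(q):
    A1=rz(q[0]);A2=A1@ry(q[1]);A3=A2@ry(q[2]);A5=A3@rz(q[3])@ry(q[4]);A6=A5@rz(q[5]+np.pi/2); return A1,A2,A3,A5,A6
M=np.vstack([np.hstack(mats(q)) for q,p,r in D]); b=np.concatenate([p for q,p,r in D])
x,res,rk,sv=np.linalg.lstsq(M,b,rcond=1e-4); print(rk,sv.round(3)); print(x.reshape(-1,3).round(1)); print((M@x-b).reshape(-1,3).round(2))
# per-row check: radial, lateral
for q,p,r in D:
    c,s=np.cos(q[0]),np.sin(q[0]); print(np.round([c*p[0]+s*p[1],-s*p[0]+c*p[1],p[2]],2),np.round(q,3))
```

```text
12 [6.311e+00 6.281e+00 6.267e+00 7.530e-01 7.430e-01 3.570e-01 3.390e-01
 2.050e-01 2.000e-01 3.000e-03 2.000e-03 1.000e-03 0.000e+00 0.000e+00
 0.000e+00]
[[  0.   12.2 221.2]
 [ -0.   12.2 424.2]
 [ 40.9  12.2 447.5]
 [  0.    0.  135.3]
 [  0.   -0.  135.3]]
[[ 0. -0.  0.]
 [-0.  0. -0.]
 [-0.  0. -0.]
 [-0. -0. -0.]
 [-0.  0. -0.]
 [ 0.  0. -0.]
 [-0.  0. -0.]
 [ 0.  0.  0.]]
[548.53  36.6  204.9 ] [-1.265  0.3    1.522 -0.     1.321 -0.067]
[548.57  36.59 205.  ] [-1.265  0.3    1.521 -0.     1.321 -0.067]
[555.86  36.61 295.49] [-0.581  0.265  1.358  0.     1.519  0.616]
[515.69  36.58 295.37] [ 0.386  0.171  1.472 -0.     1.498  0.651]
[515.74  37.15 159.5 ] [0.379 0.272 1.668 0.002 1.205 0.676]
[573.54  36.81 250.59] [2.980e-01 3.240e-01 1.385e+00 1.000e-03 1.430e+00 5.960e-01]
[667.98  36.5  254.29] [ 0.202  0.551  1.057 -0.     1.532  0.5  ]
[567.5   36.63 335.53] [0.306 0.283 1.247 0.    1.611 0.602]
```

Run:
```python
from fk import *
D=data()
def mats(q):
    A1=rz(q[0]);A2=A1@ry(q[1]);A3=A2@ry(q[2]);A4=A3@rz(q[3]);A5=A4@ry(q[4]);A6=A5@rz(q[5]+np.pi/2)
    return np.c_[A1,A2[:,[2]],A3[:,[0,2]],A5[:,[2]]] , np.c_[A1[:,[2]],A2[:,[2]],A3[:,[0,1,2]],A4[:,[0,1]],A5[:,[2]]]
D=D[1:]
for k in (0,1):
    M=np.vstack([mats(q)[k] for q,p,r in D]); b=np.concatenate([p for q,p,r in D])
    x,res,rk,sv=np.linalg.lstsq(M,b,rcond=None); print(rk,sv.round(5)); print(x.round(2)); print(abs(M@x-b).max())
```

```text
7 [5.24523e+00 3.77758e+00 2.64575e+00 3.43230e-01 2.50220e-01 1.92410e-01
 2.83000e-03]
[  0.    36.6  221.2  424.2   40.9  447.5  270.64]
3.979039320256561e-13
8 [5.86008e+00 3.74166e+00 2.72683e+00 4.18830e-01 2.19960e-01 2.99000e-03
 1.42000e-03 1.22000e-03]
[221.2  424.2   40.9   36.6  447.5   -0.    -0.   270.64]
6.821210263296962e-13
```

```bash
cat > ik.py <<'E'
import numpy as np
from scipy.spatial.transform import Rotation as R
lat,d1,L2,a3,L4,Lt=36.6,221.2,424.2,40.9,447.5,270.64
LO=np.array([-3.03,-.79,.23,-1.04,0,-2.55]);HI=np.array([3.03,2.21,2.52,4.18,3.07,2.55])
rz=lambda a:R.from_euler('z',a).as_matrix(); ry=lambda a:R.from_euler('y',a).as_matrix()
def fkq(q):
    A1=rz(q[0]);A2=A1@ry(q[1]);A3=A2@ry(q[2]);A5=A3@rz(q[3])@ry(q[4]);A6=A5@rz(q[5]+np.pi/2)
    return A1@[0,lat,d1]+A2@[0,0,L2]+A3@[a3,0,L4]+A5@[0,0,Lt],A6
def wrap(a,lo): return (a-lo)%(2*np.pi)+lo
def ik(p,Rm):
    w=p-Lt*Rm[:,2]; r2=w[0]**2+w[1]**2-lat**2
    if r2<0: return None
    r=np.sqrt(r2); q1=np.arctan2(w[1],w[0])-np.arctan2(lat,r); q1=wrap(q1,-np.pi)
    h=w[2]-d1; Lf=np.hypot(a3,L4); g=np.arctan2(a3,L4)
    c=(r*r+h*h-L2**2-Lf**2)/(2*L2*Lf)
    if abs(c)>1: return None
    e=np.arccos(c) # forearm effective bend
    q3=e-g; q2=np.arctan2(r,h)-np.arctan2(Lf*np.sin(e),L2+Lf*np.cos(e))
    M=(rz(q1)@ry(q2+q3)).T@Rm@rz(-np.pi/2)
    q5=np.arccos(np.clip(M[2,2],-1,1)); q4=wrap(np.arctan2(M[1,2],M[0,2]),-1.04); q6=wrap(np.arctan2(M[2,1],-M[2,0]),-np.pi)
    q=np.array([q1,q2,q3,q4,q5,q6]); return q
def ok(q,m=0.03): return q is not None and np.all(q>=LO+np.array([m,m,m,m,m,m])*1) and np.all(q<=HI-m)
E
python3 - <<'E'
from ik import *
import json
for l in open('q.jsonl'):
    q,p,r=json.loads(l); k=ik(np.array(p),R.from_euler('xyz',r).as_matrix()); print(np.round(k-np.array(q),4))
E
```

```text
[ 0. -0. -0.  0.  0. -0.]
[ 0. -0. -0.  0.  0. -0.]
[-0. -0. -0. -0.  0.  0.]
[ 0. -0. -0.  0.  0. -0.]
[-0. -0. -0. -0.  0.  0.]
[-0. -0. -0. -0.  0.  0.]
[ 0. -0. -0.  0.  0. -0.]
[-0. -0. -0.  0.  0.  0.]
```

```bash
cat > plan.py <<'E'
from ik import *
D=np.pi/180
port=np.array([539.8,204.2,134.]); pyaw=-17*D
cupc=np.array([543.,-274.,43.]); cupyaw=-21.5*D
def tool_in_cup(ys,fs,fl,grip=68):
    # returns T_cup_tool (R,p of TCP) 
    s0=np.array([0,np.sin(fs),np.cos(fs)]); g=np.cos(fl)*s0+np.sin(fl)*np.array([-1,0,0])
    y=ys*np.array([0,np.cos(fs),-np.sin(fs)]); z=-g; x=np.cross(y,z)
    Rm=np.c_[x,y,z]; return Rm,np.array([-grip,0,15.])+19*z
def zlip(a):
    zz=9*np.sin(a)-80*np.cos(a)  # foot corner rel lip
    return 142+max(0,-zz)
def cup_pour(tau,dl,a,off=-28,zl=None):
    T=np.array([np.cos(tau),np.sin(tau),0]); cy=tau+dl-np.pi
    Rc=R.from_rotvec(a*np.array([-np.sin(tau),np.cos(tau),0])).as_matrix()@rz(cy)
    az=tau-cy; lip=np.array([36*np.cos(az),36*np.sin(az),40])
    L=np.array([port[0],port[1],0])+off*T; L[2]=zlip(a) if zl is None else zl
    return Rc,L-Rc@lip
def comp(Rc,pc,Rt,pt): return Rc@Rt,pc+Rc@pt
# obstacles in port frame boxes (x0,x1,y0,y1,z0,z1)
OB=[(-50,50,-50,50,0,134),(52,82,-54,54,128,252),(60,135,-35,35,240,285),(-5,85,-110,-60,0,171),(-12,52,68,97,0,184),(-100,100,-100,100,0,124)]
def gripper_pts(p,Rm):
    gp=p-19*Rm[:,2]; pts=[]
    for t in np.linspace(78,260,8):
        for a in np.linspace(-37.5,37.5,4):
            for b in np.linspace(-88.5,88.5,8) if t<150 else np.linspace(-50,50,5):
                pts.append(gp-t*Rm[:,2]+a*Rm[:,0]+b*Rm[:,1])
    for t in (100,150,185): # camera
        for b in (-25,25): pts.append(p-t*Rm[:,2]+100*Rm[:,0]+b*Rm[:,1])
    for t in np.linspace(-19,78,6):
        for a in (-8,8):
            for b in (-22,22): pts.append(gp-t*Rm[:,2]+a*Rm[:,0]+b*Rm[:,1])
    return np.array(pts)
def cup_pts(p,Rm):
    pts=[]
    for h,r in ((-40,27),(0,31.5),(40,36)):
        for a in np.arange(0,360,20)*D: pts.append(p+Rm@[r*np.cos(a),r*np.sin(a),h])
    for t in np.linspace(40,123,8): pts.append(p+Rm@[-t,0,15])
    return np.array(pts)
def clear(pts):
    q=(pts-[port[0],port[1],0])@rz(pyaw); m=1e9
    for b in OB:
        lo=np.array(b[::2]);hi=np.array(b[1::2]); dd=np.maximum(np.maximum(lo-q,q-hi),0); dist=np.linalg.norm(dd,axis=1)
        m=min(m,dist.min())
    return m
E
cat > search.py <<'E'
from plan import *
As=[0,30,50,70,85,100,115,125]
res=[]
for ys in(1,-1):
 for fs in (-60,-50,-40,-20,0,20,40,50,60):
  for fl in (0,20,40):
   Rt,pt=tool_in_cup(ys,fs*D,fl*D)
   G=comp(rz(cupyaw),cupc,Rt,pt); q0=ik(*G[::-1][::-1])
   if not ok(q0): continue
   zmin=gripper_pts(*G[::-1][::-1])[:,2].min()
   if zmin<15: continue
   for tau in range(-90,40,10):
    for dl in range(0,360,15):
     good=True; qs=[q0]; mc=1e9
     for a in As:
      zl={0:250,30:230}.get(a)
      C=cup_pour((tau-17)*D,dl*D,a*D,zl=zl); P=comp(*C,Rt,pt); q=ik(P[1],P[0])
      if not ok(q): good=False;break
      qs.append(q); 
      mc=min(mc,clear(gripper_pts(P[1],P[0])),clear(cup_pts(C[1],C[0])))
      if mc<2: good=False;break
     if good:
      qs=np.array(qs); jump=np.abs(np.diff(qs,axis=0)).max(0)
      res.append((mc,ys,fs,fl,tau,dl,zmin,jump.round(2),np.minimum(qs-LO,HI-qs).min().round(2)))
print(len(res)); res.sort(key=lambda r:-r[0])
for r in res[:40]: print([round(float(x),1) for x in r[:7]],r[7],r[8])
E
sed -i 's/q0=ik(\*G\[::-1\]\[::-1\])/q0=ik(G[1],G[0])/; s/gripper_pts(\*G\[::-1\]\[::-1\])/gripper_pts(G[1],G[0])/' search.py; time python3 search.py
```

```text
0
real	1m30.660s
user	1m29.981s
sys	0m0.084s
```

```bash
sed -i 's/if mc<2: good=False;break/pass/' search.py
sed -i 's/for r in res\[:40\]/print(len([r for r in res if r[0]>0]))\nfor r in res[:40]/' search.py; time python3 search.py
```

```text
4782
0
[0.0, 1.0, -60.0, 0.0, -90.0, 75.0, 20.4] [1.38 0.38 1.15 1.58 0.87 4.71] 0.09
[0.0, 1.0, -60.0, 0.0, -90.0, 90.0, 20.4] [1.45 0.31 1.01 1.67 0.68 4.58] 0.09
[0.0, 1.0, -60.0, 0.0, -90.0, 105.0, 20.4] [1.51 0.26 0.82 1.73 0.48 4.5 ] 0.09
[0.0, 1.0, -60.0, 0.0, -90.0, 120.0, 20.4] [1.57 0.25 0.62 1.79 0.36 4.45] 0.09
[0.0, 1.0, -60.0, 0.0, -90.0, 135.0, 20.4] [1.61 0.24 0.42 1.85 0.38 4.4 ] 0.03
[0.0, 1.0, -60.0, 0.0, -90.0, 240.0, 20.4] [1.25 0.68 0.55 0.88 1.2  0.52] 0.03
[0.0, 1.0, -60.0, 0.0, -80.0, 60.0, 20.4] [1.36 0.36 1.1  1.5  0.9  4.81] 0.09
[0.0, 1.0, -60.0, 0.0, -80.0, 75.0, 20.4] [1.43 0.3  1.   1.62 0.73 4.65] 0.09
[0.0, 1.0, -60.0, 0.0, -80.0, 90.0, 20.4] [1.5  0.23 0.84 1.7  0.54 4.55] 0.09
[0.0, 1.0, -60.0, 0.0, -80.0, 105.0, 20.4] [1.56 0.23 0.66 1.76 0.34 4.48] 0.09
[0.0, 1.0, -60.0, 0.0, -80.0, 120.0, 20.4] [1.61 0.23 0.46 1.82 0.32 4.43] 0.06
[0.0, 1.0, -60.0, 0.0, -80.0, 225.0, 20.4] [1.32 0.7  0.57 1.08 1.32 0.4 ] 0.09
[0.0, 1.0, -60.0, 0.0, -80.0, 240.0, 20.4] [1.17 0.69 0.56 0.7  0.99 0.54] 0.09
[0.0, 1.0, -60.0, 0.0, -70.0, 45.0, 20.4] [1.35 0.32 1.04 
[... 1431 characters left out ...]
 1.42 0.82 4.92] 0.09
[0.0, 1.0, -60.0, 0.0, -50.0, 45.0, 20.4] [1.45 0.2  0.8  1.56 0.68 4.74] 0.09
[0.0, 1.0, -60.0, 0.0, -50.0, 60.0, 20.4] [1.52 0.13 0.68 1.66 0.51 4.63] 0.09
[0.0, 1.0, -60.0, 0.0, -50.0, 75.0, 20.4] [1.58 0.12 0.53 1.74 0.32 4.54] 0.09
[0.0, 1.0, -60.0, 0.0, -50.0, 90.0, 20.4] [1.64 0.14 0.36 1.81 0.17 4.48] 0.07
[0.0, 1.0, -60.0, 0.0, -50.0, 195.0, 20.4] [1.35 0.77 0.64 1.16 1.34 0.4 ] 0.09
[0.0, 1.0, -60.0, 0.0, -50.0, 210.0, 20.4] [1.18 0.76 0.64 0.72 1.   0.53] 0.09
[0.0, 1.0, -60.0, 0.0, -50.0, 225.0, 20.4] [1.04 0.71 0.57 0.52 0.67 0.49] 0.09
[0.0, 1.0, -60.0, 0.0, -50.0, 240.0, 20.4] [0.95 0.61 0.46 0.39 0.39 0.41] 0.09
real	4m35.319s
user	4m31.184s
sys	0m0.264s
```

```bash
cat > diag.py <<'E'
from plan import *
import sys
def show(ys,fs,fl,tau,dl,off=-28):
    Rt,pt=tool_in_cup(ys,fs*D,fl*D)
    for a in [0,30,50,70,85,100,115,125]:
        zl={0:250,30:230}.get(a)
        C=cup_pour((tau-17)*D,dl*D,a*D,zl=zl,off=off); P=comp(*C,Rt,pt); q=ik(P[1],P[0])
        out=[]
        for pts in (gripper_pts(P[1],P[0]),cup_pts(C[1],C[0])):
            qq=(pts-[port[0],port[1],0])@rz(pyaw); o=[]
            for b in OB:
                lo=np.array(b[::2]);hi=np.array(b[1::2]); o.append(round(np.linalg.norm(np.maximum(np.maximum(lo-qq,qq-hi),0),axis=1).min()))
            out.append(o)
        print(a,out,ok(q),None if q is None else q.round(2))
if __name__=='__main__':
    show(1,0,40,-50,180); show(-1,0,40,-50,180); show(1,60,0,-50,270);show(-1,60,0,-50,270);show(1,-60,0,-50,270);show(-1,-60,0,-50,270)
E
python3 diag.py
```

```text
0 [[92, 118, 136, 164, 54, 81], [36, 58, 66, 88, 8, 46]] True [ 0.78  0.54  1.32 -0.64  1.58  0.47]
30 [[121, 123, 133, 179, 76, 116], [32, 56, 66, 99, 22, 41]] True [ 0.6   0.38  1.34 -0.17  1.46  0.22]
50 [[105, 89, 83, 164, 62, 106], [27, 54, 74, 80, 13, 18]] True [ 0.42  0.35  1.41  0.18  1.39 -0.01]
70 [[99, 49, 31, 141, 54, 106], [18, 49, 75, 76, 13, 18]] True [ 0.23  0.37  1.44  0.52  1.44 -0.27]
85 [[91, 20, 0, 104, 43, 100], [8, 45, 73, 73, 10, 18]] True [ 0.1   0.44  1.46  0.74  1.54 -0.44]
100 [[98, 3, 0, 84, 52, 108], [8, 38, 64, 65, 4, 18]] True [-0.    0.53  1.44  0.93  1.69 -0.55]
115 [[97, 0, 0, 60, 62, 107], [8, 31, 51, 53, 8, 18]] True [-0.08  0.65  1.41  1.1   1.85 -0.62]
125 [[80, 0, 0, 40, 68, 87], [8, 26, 33, 44, 13, 18]] True [-0.11  0.74  1.39  1.2   1.95 -0.65]
0 [[92, 118, 136, 164, 54, 81], [36, 58, 66, 88, 8, 46]] False [ 0.78  0.54  1.32 -0.64  1.58 -2.67]
30 [[121, 123, 102, 179, 76, 116], [32, 56, 66, 99, 22, 41]] False [ 0.6   0.38  1.34 -0.17  1.46 -2.92]
50 [[105, 69, 50, 149, 62, 106], [27, 54, 74, 80, 13, 18]] False [0.42 0.35 1.41 0.18 1.39 3.13]

[... 2833 characters left out ...]
, 57, 67, 88, 9, 46]] True [-0.    0.41  1.68  0.92  1.62  0.92]
30 [[4, 0, 0, 0, 57, 14], [32, 56, 65, 99, 22, 41]] True [-0.05  0.63  1.7   1.25  1.89  0.76]
50 [[0, 0, 53, 0, 45, 0], [26, 54, 74, 80, 13, 18]] True [-0.02  0.85  1.68  1.43  2.1   0.65]
70 [[0, 7, 66, 0, 34, 0], [18, 49, 74, 76, 13, 18]] True [0.04 1.02 1.64 1.64 2.34 0.63]
85 [[0, 21, 94, 0, 24, 0], [9, 44, 72, 73, 9, 19]] True [0.12 1.14 1.61 1.86 2.53 0.7 ]
100 [[0, 28, 115, 0, 15, 0], [9, 38, 64, 65, 3, 19]] True [0.21 1.19 1.6  2.24 2.7  0.92]
115 [[0, 37, 121, 0, 7, 0], [8, 31, 59, 53, 8, 18]] True [0.31 1.21 1.59 2.88 2.8  1.41]
125 [[0, 42, 115, 0, 3, 0], [8, 26, 58, 44, 13, 18]] True [0.38 1.21 1.59 3.4  2.79 1.83]
```

```bash
cat > s2.py <<'E'
from plan import *
res=[]
for ys in (1,):
 for fs in (50,55,60):
  for fl in (-15,0,15,30):
   Rt,pt=tool_in_cup(ys,fs*D,fl*D)
   G=comp(rz(cupyaw),cupc,Rt,pt); q0=ik(G[1],G[0])
   if not ok(q0): continue
   for tau in range(-65,-15,5):
    for dl in range(225,300,15):
     mc=1e9;qs=[q0]
     for a in (118,105,85,60,40):
      C=cup_pour((tau-17)*D,dl*D,a*D,zl=zlip(a*D)+5); P=comp(*C,Rt,pt); q=ik(P[1],P[0])
      if not ok(q): mc=-1;break
      qs.append(q)
      mc=min(mc,clear(gripper_pts(P[1],P[0])),clear(cup_pts(C[1],C[0])))
      if mc<4: break
     if mc>=4: res.append((mc,fs,fl,tau,dl,np.minimum(np.array(qs)-LO,HI-np.array(qs)).min().round(2)))
res.sort(key=lambda r:-r[0]); print(len(res))
for r in res[:30]: print(np.round(r,1))
E
python3 s2.py
```

```text
0
```

Run:
```python
from diag import *
import plan
z0=plan.zlip
plan.zlip=lambda a:z0(a)+5
for fs,fl,tau,dl in [(60,0,-40,270),(60,0,-40,255),(60,0,-30,270),(60,15,-45,255),(60,30,-45,240)]:
    print(fs,fl,tau,dl); show(1,fs,fl,tau,dl)
```

```text
60 0 -40 270
0 [[71, 119, 127, 96, 105, 72], [36, 66, 74, 83, 19, 46]] True [ 0.82  0.38  1.73 -1.    1.49 -0.99]
30 [[82, 124, 118, 93, 109, 75], [32, 64, 73, 96, 29, 41]] True [ 0.65  0.22  1.7  -0.54  1.31 -1.33]
50 [[59, 81, 78, 83, 105, 57], [28, 62, 80, 77, 26, 23]] True [ 0.48  0.2   1.7  -0.18  1.22 -1.6 ]
70 [[42, 43, 50, 79, 105, 45], [23, 58, 80, 71, 19, 23]] True [ 0.3   0.24  1.69  0.18  1.27 -1.9 ]
85 [[30, 23, 42, 43, 105, 30], [14, 53, 76, 67, 20, 24]] True [ 0.17  0.31  1.67  0.41  1.36 -2.1 ]
100 [[32, 23, 42, 19, 105, 34], [14, 45, 66, 59, 16, 24]] True [ 0.06  0.4   1.63  0.59  1.52 -2.24]
115 [[33, 23, 43, 0, 105, 37], [13, 36, 58, 49, 15, 23]] True [-0.02  0.51  1.58  0.75  1.69 -2.33]
125 [[27, 23, 43, 0, 106, 20], [13, 30, 55, 41, 17, 23]] True [-0.06  0.59  1.55  0.84  1.8  -2.38]
60 0 -40 255
0 [[77, 134, 143, 110, 107, 72], [36, 65, 73, 83, 19, 46]] True [ 0.81  0.49  1.56 -0.88  1.7  -0.91]
30 [[95, 133, 120, 110, 114, 83], [32, 64, 73, 96, 30, 41]] True [ 0.66  0.35  1.52 -0.47  1.57 -1.22]
50 [[75, 84, 78, 97, 111, 70], [29, 62, 80, 77, 25, 23]] True [ 0
[... 2287 characters left out ...]
[[101, 142, 150, 131, 104, 93], [32, 61, 69, 97, 26, 41]] True [ 0.75  0.27  1.62 -0.6   1.39 -0.93]
50 [[90, 127, 117, 114, 100, 83], [28, 58, 76, 79, 19, 23]] True [ 0.58  0.2   1.65 -0.27  1.26 -1.16]
70 [[73, 79, 78, 99, 96, 78], [22, 54, 76, 73, 19, 23]] True [ 0.37  0.19  1.66  0.11  1.24 -1.47]
85 [[58, 51, 66, 84, 91, 65], [13, 49, 73, 70, 16, 23]] True [ 0.21  0.23  1.67  0.38  1.3  -1.7 ]
100 [[59, 43, 57, 58, 91, 67], [13, 42, 63, 63, 10, 23]] True [ 0.07  0.3   1.64  0.6   1.44 -1.87]
115 [[57, 36, 44, 26, 94, 67], [13, 34, 57, 52, 12, 23]] True [-0.04  0.41  1.61  0.77  1.6  -1.99]
125 [[55, 28, 38, 3, 97, 51], [13, 28, 56, 44, 15, 23]] True [-0.09  0.49  1.58  0.87  1.71 -2.04]
```

Run:
```python
from plan import *
for ys in (1,-1):
  for fs in (-60,-45,-30,0,30,45,60):
    for fl in (0,30):
      Rt,pt=tool_in_cup(ys,fs*D,fl*D); G=comp(rz(cupyaw),cupc,Rt,pt); q=ik(G[1],G[0]); print(ys,fs,fl,ok(q),None if q is None else q.round(2))
```

```text
1 -60 0 True [-0.91  0.79  1.53  0.84  1.55 -2.46]
1 -60 30 False [-0.99  0.65  1.89  1.29  1.22 -2.77]
1 -45 0 True [-0.85  0.68  1.58  0.7   1.37 -2.36]
1 -45 30 False [-0.93  0.53  1.94  1.21  0.99 -2.78]
1 -30 0 True [-0.77  0.58  1.63  0.52  1.2  -2.22]
1 -30 30 False [-0.84  0.42  1.99  1.1   0.75 -2.74]
1 0 0 True [-0.55  0.48  1.7   0.    0.97 -1.74]
1 0 30 True [-0.6   0.31  2.06  0.41  0.28 -2.16]
1 30 0 True [-0.31  0.53  1.71 -0.62  1.03 -1.15]
1 30 30 False [-0.34  0.38  2.06  4.96  0.49 -0.52]
1 45 0 True [-0.22  0.62  1.69 -0.86  1.17 -0.92]
1 45 30 False [-0.23  0.47  2.04  4.76  0.75 -0.37]
1 60 0 False [-0.15  0.73  1.66  5.23  1.34 -0.76]
1 60 30 False [-0.15  0.59  2.01  4.65  1.01 -0.32]
-1 -60 0 True [-0.91  0.79  1.53  0.84  1.55  0.68]
-1 -60 30 True [-0.99  0.65  1.89  1.29  1.22  0.37]
-1 -45 0 True [-0.85  0.68  1.58  0.7   1.37  0.78]
-1 -45 30 True [-0.93  0.53  1.94  1.21  0.99  0.36]
-1 -30 0 True [-0.77  0.58  1.63  0.52  1.2   0.92]
-1 -30 30 True [-0.84  0.42  1.99  1.1   0.75  0.4 ]
-1 0 0 True [-0.55  0.48  1.7   0.    0.97  1.4 ]
-1 0 30 True [-0.6   0.31  2.06  0.41  0.28  0.98]
-1 30 0 True [-0.31  0.53  1.71 -0.62  1.03  1.99]
-1 30 30 False [-0.34  0.38  2.06  4.96  0.49  2.62]
-1 45 0 True [-0.22  0.62  1.69 -0.86  1.17  2.22]
-1 45 30 False [-0.23  0.47  2.04  4.76  0.75  2.77]
-1 60 0 False [-0.15  0.73  1.66  5.23  1.34  2.38]
-1 60 30 False [-0.15  0.59  2.01  4.65  1.01  2.82]
```

```bash
cat > s3.py <<'E'
from plan import *
res=[]
for ys in (1,-1):
 for fs in (-60,-50,-40,-30,-15,0,15,30,40,50,54):
  for fl in (-20,-10,0,10,20,30,40):
   Rt,pt=tool_in_cup(ys,fs*D,fl*D)
   G=comp(rz(cupyaw),cupc,Rt,pt); q0=ik(G[1],G[0])
   if not ok(q0): continue
   if gripper_pts(G[1],G[0])[:,2].min()<14: continue
   for tau in range(-60,61,10):
    for dl in range(60,301,15):
     mc=1e9;qs=[q0]
     for a in (118,105,85,60,40):
      C=cup_pour((tau-17)*D,dl*D,a*D,zl=zlip(a*D)+5); P=comp(*C,Rt,pt); q=ik(P[1],P[0])
      if not ok(q): mc=-1;break
      qs.append(q)
     if mc<0: continue
     for a in (118,105,85,60,40):
      C=cup_pour((tau-17)*D,dl*D,a*D,zl=zlip(a*D)+5); P=comp(*C,Rt,pt)
      mc=min(mc,clear(gripper_pts(P[1],P[0])))
      if mc<4: break
      mc=min(mc,clear(cup_pts(C[1],C[0])))
      if mc<4: break
     if mc>=4: res.append((mc,ys,fs,fl,tau,dl,np.minimum(np.array(qs)-LO,HI-np.array(qs)).min().round(2),np.abs(np.diff(qs,axis=0)).max()))
res.sort(key=lambda r:-r[0]); print(len(res))
for r in res[:40]: print(np.round(r,1))
E
time timeout 570 python3 s3.py
```

```text
9
[ 6.30e+00 -1.00e+00 -5.00e+01  2.00e+01 -4.00e+01  1.95e+02  1.00e-01
  1.90e+00]
[  6.    1.    0.   30.  -50.  225.    0.3   1.5]
[  6.    1.   15.   30.  -50.  225.    0.3   2. ]
[  4.9   1.  -30.   20.  -50.  210.    0.    1.3]
[  4.5  -1.  -50.   30.  -50.  210.    0.3   1.8]
[  4.5  -1.  -50.   30.  -40.  210.    0.3   1.8]
[  4.1  -1.  -50.   20.  -50.  195.    0.2   1.8]
[  4.1   1.  -30.   20.  -40.  210.    0.    1.4]
[  4.   -1.  -40.   30.  -50.  210.    0.3   1.7]
real	1m37.851s
user	1m35.746s
sys	0m0.240s
```

```bash
sed -i 's/^OB=.*/OB=[(-50,50,-50,50,0,134),(53,70,-53,53,128,195),(60,84,-45,45,195,252),(74,121,-33,33,246,279),(-5,85,-110,-60,0,171),(-12,52,68,97,0,184),(-100,100,-100,100,0,124)]/' plan.py
cat > s4.py <<'E'
from plan import *
res=[]
for ys,fs,fl in [(1,f,l) for f in (-15,0,10,20,30,40) for l in (0,15,25,35,45)]:
   Rt,pt=tool_in_cup(ys,fs*D,fl*D)
   G=comp(rz(cupyaw),cupc,Rt,pt); q0=ik(G[1],G[0])
   if not ok(q0): continue
   if gripper_pts(G[1],G[0])[:,2].min()<14: continue
   for tau in range(-65,-29,5):
    for dl in range(195,271,7):
     mc=1e9;qs=[q0]
     for a in (118,105,85,60,40):
      C=cup_pour((tau-17)*D,dl*D,a*D,zl=zlip(a*D)+5); P=comp(*C,Rt,pt); q=ik(P[1],P[0])
      if not ok(q): mc=-1;break
      qs.append(q)
     if mc<0: continue
     m1=m2=1e9
     for a in (118,105,85,60,40):
      C=cup_pour((tau-17)*D,dl*D,a*D,zl=zlip(a*D)+5); P=comp(*C,Rt,pt)
      m1=min(m1,clear(gripper_pts(P[1],P[0])))
      if m1<5: break
      m2=min(m2,clear(cup_pts(C[1],C[0])))
      if m2<5: break
     if min(m1,m2)>=5: res.append((m1,m2,ys,fs,fl,tau,dl,np.minimum(np.array(qs)-LO,HI-np.array(qs)).min().round(2)))
res.sort(key=lambda r:-r[0]); print(len(res))
for r in res[:40]: print(*np.round(r,1))
E
time timeout 570 python3 s4.py
```

```text
151
35.0 5.7 1.0 0.0 45.0 -50.0 223.0 0.2
30.5 5.7 1.0 10.0 45.0 -50.0 223.0 0.2
28.1 10.6 1.0 0.0 45.0 -45.0 230.0 0.2
28.0 9.6 1.0 0.0 45.0 -45.0 223.0 0.2
23.9 9.6 1.0 10.0 45.0 -45.0 223.0 0.2
23.5 5.7 1.0 40.0 45.0 -50.0 223.0 0.0
22.9 9.5 1.0 40.0 45.0 -45.0 216.0 0.0
22.8 9.6 1.0 40.0 45.0 -45.0 223.0 0.0
22.7 13.0 1.0 0.0 45.0 -40.0 223.0 0.2
22.5 5.7 1.0 20.0 45.0 -50.0 223.0 0.3
21.7 10.6 1.0 10.0 45.0 -45.0 230.0 0.2
21.6 13.0 1.0 40.0 45.0 -40.0 223.0 0.0
20.9 9.4 1.0 10.0 45.0 -45.0 237.0 0.2
20.9 6.1 1.0 30.0 45.0 -50.0 244.0 0.2
20.8 13.0 1.0 0.0 45.0 -35.0 223.0 0.2
20.7 5.7 1.0 30.0 45.0 -50.0 223.0 0.2
20.7 9.5 1.0 0.0 45.0 -45.0 216.0 0.2
19.9 9.6 1.0 30.0 45.0 -45.0 223.0 0.2
19.9 13.0 1.0 40.0 45.0 -35.0 223.0 0.0
19.5 13.5 1.0 0.0 45.0 -40.0 230.0 0.2
19.5 13.0 1.0 30.0 45.0 -40.0 223.0 0.2
19.4 13.0 1.0 0.0 45.0 -40.0 237.0 0.2
18.9 10.6 1.0 40.0 45.0 -45.0 230.0 0.0
18.8 13.1 1.0 40.0 45.0 -40.0 216.0 0.0
18.8 9.4 1.0 20.0 45.0 -45.0 237.0 0.3
18.6 9.6 1.0 20.0 45.0 -45.0 223.0 0.3
18.6 6.1 1.0 20.0 45.0 -50.0 244.0 0.3
18.4 13.0 1.0 20.0 45.0 -40.0 223.0 0.3
18.3 13.0 1.0 30.0 45.0 -35.0 223.0 0.2
18.2 9.5 1.0 30.0 45.0 -45.0 216.0 0.2
18.1 13.0 1.0 40.0 45.0 -30.0 223.0 0.0
18.1 13.5 1.0 10.0 45.0 -40.0 230.0 0.2
18.0 10.6 1.0 30.0 45.0 -45.0 230.0 0.2
17.9 13.5 1.0 30.0 45.0 -40.0 230.0 0.2
17.8 13.5 1.0 40.0 45.0 -40.0 230.0 0.0
17.7 5.7 1.0 10.0 35.0 -50.0 223.0 0.1
17.7 13.0 1.0 20.0 45.0 -35.0 223.0 0.3
17.6 5.1 1.0 40.0 45.0 -50.0 209.0 0.0
17.5 13.5 1.0 30.0 45.0 -35.0 230.0 0.2
17.5 9.4 1.0 40.0 45.0 -45.0 237.0 0.0
real	0m17.425s
user	0m17.610s
sys	0m0.218s
```

Run:
```python
from diag import *
import plan
z0=plan.zlip
plan.zlip=lambda a:z0(a)+5
for dl in (225,):
    show(1,0,45,-45,dl)
Rt,pt=tool_in_cup(1,0,45*D); G=comp(rz(cupyaw),cupc,Rt,pt); print(G[1],ik(G[1],G[0]).round(2)); P=gripper_pts(G[1],G[0]); print(P[P[:,2].argsort()[:12]].round(0))
for k in (0,100,200): 
    p=G[1]-k*G[0][:,2]; print(k,p,ik(p,G[0]))
```

```text
0 [[91, 149, 154, 171, 130, 89, 82], [36, 68, 69, 84, 86, 14, 46]] True [ 0.8   0.12  1.92 -0.92  0.91  0.04]
30 [[108, 157, 160, 175, 143, 105, 100], [32, 73, 68, 84, 98, 25, 41]] True [ 0.55 -0.03  1.91 -0.16  0.74 -0.49]
50 [[92, 149, 151, 160, 131, 94, 88], [28, 60, 67, 91, 80, 20, 23]] True [ 0.33 -0.02  1.94  0.44  0.76 -0.96]
70 [[83, 135, 118, 118, 96, 84, 82], [23, 55, 63, 91, 74, 20, 23]] True [ 0.11  0.06  1.95  0.89  0.97 -1.29]
85 [[72, 108, 82, 79, 71, 75, 70], [13, 49, 58, 88, 70, 16, 23]] True [-0.02  0.18  1.94  1.1   1.17 -1.43]
100 [[76, 85, 51, 46, 54, 80, 57], [13, 43, 50, 79, 63, 10, 23]] True [-0.12  0.3   1.91  1.24  1.38 -1.46]
115 [[77, 63, 34, 39, 32, 88, 43], [13, 35, 42, 72, 52, 11, 23]] True [-0.19  0.44  1.88  1.36  1.57 -1.46]
125 [[73, 53, 40, 52, 19, 94, 33], [13, 29, 36, 69, 44, 15, 23]] True [-0.22  0.54  1.85  1.44  1.69 -1.45]
[ 492.23179224 -254.00187113   44.56497116] [-0.63  0.32  2.2   2.25  0.23  2.27]
[[ 479. -272.   39.]
 [ 495. -231.   39.]
 [ 370. -179.   45.]
 [ 351. -225.   45.]
 [ 489. -277.   50.]
 [ 506. -236.   50.]
 [ 482. -226.   53.]
 [ 466. -267.   53.]
 [ 493. -231.   64.]
 [ 477. -272.   64.]
 [ 453. -262.   66.]
 [ 470. -221.   66.]]
0 [ 492.23179224 -254.00187113   44.56497116] [-0.63019811  0.32306636  2.19651543  2.25037302  0.2313233   2.26653844]
100 [ 426.44133507 -228.08632086  115.27564928] [-0.69106195 -0.00754529  2.34105613  1.36065652  0.22649347  3.13000891]
200 [ 360.65087791 -202.17077059  185.98632739] [-0.78920559 -0.38547946  2.42045653  0.69308388  0.46136475 -2.51146458]
```

play_rows([
  {"x":-0.05,"y":0.0095,"z":0,"wx":0,"wy":0,"wz":0,"grip":0.4},
  {"x":-0.05,"y":0.0095,"z":0,"wx":0,"wy":0,"wz":0,"grip":0.4},
  {"x":-0.05,"y":0.0095,"z":0,"wx":0,"wy":0,"wz":0,"grip":0.4},
  {"x":-0.05,"y":0.0095,"z":0,"wx":0,"wy":0,"wz":0,"grip":0.4},
  {"x":-0.05,"y":0.0095,"z":0,"wx":0,"wy":0,"wz":0,"grip":0.4},
  {"x":-0.05,"y":0.0095,"z":0,"wx":0,"wy":0,"wz":0,"grip":0.4},
  {"x":-0.05,"y":0.0095,"z":0,"wx":0,"wy":0,"wz":0,"grip":0.4},
  {"x":-0.05,"y":0.0095,"z":0,"wx":0,"wy":0,"wz":0,"grip":0.4},
  {"x":-0.05,"y":0.0095,"z":0,"wx":0,"wy":0,"wz":0,"grip":0.4},
  {"x":0,"y":0,"z":0.005,"wx":0,"wy":0,"wz":-10.7,"grip":0.4},
  {"x":0,"y":0,"z":0.005,"wx":0,"wy":0,"wz":-10.7,"grip":0.4},
  {"x":0,"y":0,"z":0.005,"wx":0,"wy":0,"wz":-10.7,"grip":0.4},
  {"x":0,"y":0,"z":0.005,"wx":0,"wy":0,"wz":-10.7,"grip":0.4},
  {"x":0,"y":0,"z":0.005,"wx":0,"wy":0,"wz":-10.7,"grip":0.4},
  {"x":0,"y":0,"z":0.005,"wx":0,"wy":0,"wz":-10.7,"grip":0.4},
  {"x":0,"y":0,"z":0.005,"wx":0,"wy":0,"wz":-10.7,"grip":0.4},
  {"x":0,"y":0,"z":0.005,"wx":0,"wy":0,"wz":-10.6,"grip":0.4},
  {"x":0,"y":0,"z":0,"wx":0,"wy":0,"wz":0,"grip":0.4},
])

```text
clock: 9.82
eef_pos: [481.4, -250.8, 293.8]
eef_rot: [3.141, -0.001, 2.764]
wrist_force: [-0.9, 0.4, -0.2]
finger_gap: 37.6
```

Run:
```python
from log import *
s=snap('wrist','w6'); print(s['clock'],s['joints'],s['eef_pos'],s['eef_rot'],s['finger_gap'],s['wrist_force'])
snap('top','t6')
```

```text
9.825 [-5.47747915e-01  2.33053817e-01  1.40188615e+00 -2.93684415e-05
  1.50788080e+00 -1.74079888e+00] [ 481.41493972 -250.80539526  293.79674733] [ 3.14141376e+00 -1.21536418e-03  2.76384926e+00] 37.60885615237198 [-0.9363857   0.40900606 -0.16334893]
```

View pics/w6.png

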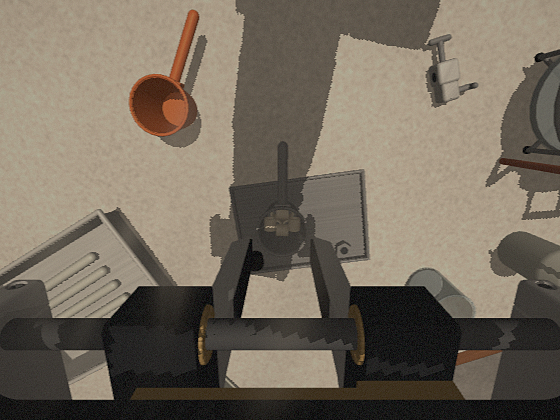

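View pics/t6.png

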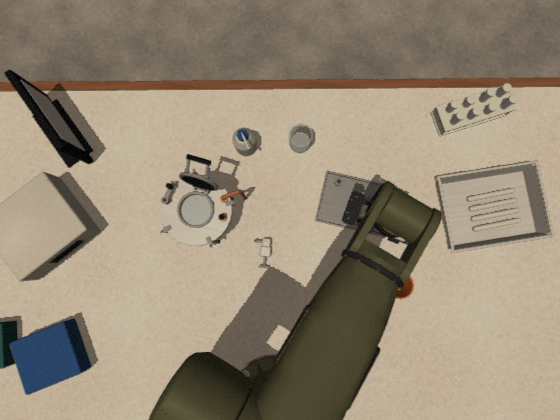

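```bash
cat > s5.py <<'E'
from plan import *
res=[]
for ys,fs,fl in [(y,f,l) for y in (1,-1) for f in (-60,-50,-40,-30,-20,-10,0,10,20,30,40,50) for l in (-10,0,10,20,30)]:
   Rt,pt=tool_in_cup(ys,fs*D,fl*D)
   G=comp(rz(cupyaw),cupc,Rt,pt); q0=ik(G[1],G[0])
   if not ok(q0,.06) or q0[4]<.45: continue
   if gripper_pts(G[1],G[0])[:,2].min()<14: continue
   for tau in range(-60,61,5):
    for dl in range(70,291,10):
     mc=1e9;qs=[q0]
     for a in (114,100,85,60,40):
      C=cup_pour((tau-17)*D,dl*D,a*D,off=-24,zl=zlip(a*D)+8); P=comp(*C,Rt,pt); q=ik(P[1],P[0])
      if not ok(q,.06) or q[4]<.4: mc=-1;break
      qs.append(q)
     if mc<0: continue
     m1=m2=1e9
     for a in (114,100,85,60,40):
      C=cup_pour((tau-17)*D,dl*D,a*D,off=-24,zl=zlip(a*D)+8); P=comp(*C,Rt,pt)
      m1=min(m1,clear(gripper_pts(P[1],P[0])))
      if m1<5: break
      m2=min(m2,clear(cup_pts(C[1],C[0])))
      if m2<5: break
     if min(m1,m2)>=5: res.append((m1,m2,ys,fs,fl,tau,dl,np.minimum(np.array(qs)-LO,HI-np.array(qs)).min().round(2),np.abs(np.diff(qs,axis=0)).max()))
res.sort(key=lambda r:-r[0]); print(len(res))
for r in res[:40]: print(*np.round(r,1))
E
time timeout 570 python3 s5.py
```

```text
9
12.5 10.3 -1.0 -50.0 30.0 -45.0 210.0 0.3 1.8
10.8 9.2 -1.0 -50.0 20.0 -45.0 200.0 0.3 1.7
7.9 9.2 1.0 -10.0 20.0 -45.0 220.0 0.4 1.3
6.6 15.9 -1.0 -50.0 30.0 -40.0 210.0 0.3 1.8
6.6 10.3 -1.0 -60.0 10.0 -45.0 190.0 0.2 1.7
6.5 9.2 1.0 -40.0 10.0 -45.0 200.0 0.1 1.4
6.0 10.3 -1.0 -50.0 10.0 -45.0 190.0 0.2 1.7
5.6 9.2 1.0 -20.0 20.0 -45.0 220.0 0.2 1.2
5.1 15.9 -1.0 -60.0 10.0 -40.0 190.0 0.2 1.8
real	2m55.722s
user	2m53.204s
sys	0m0.163s
```

Run:
```python
from h import *
crop('w6',200,110,390,290,4,'c9')
z=np.load('pics/w6.npz'); T,K,d=z['T'],z['K'],z['d']; C=cloud('w',d,T,K)
m=(C[...,2]>79)&(C[...,2]<88)&(np.hypot(C[...,0]-543,C[...,1]+274)<50)
q=C[m]; print(len(q),q.mean(0))
from scipy.optimize import least_squares
r=least_squares(lambda p:np.hypot(q[:,0]-p[0],q[:,1]-p[1])-p[2],[543,-274,35],loss='soft_l1'); print('rim fit',r.x)
m=(C[...,2]>50)&(C[...,2]<72)&(np.abs(C[...,0]-470)<45)&(np.abs(C[...,1]+245)<40); q=C[m]; print(len(q),q.mean(0),q.min(0),q.max(0))
v=np.linalg.svd(q[:,:2]-q[:,:2].mean(0))[2][0]; print(v,np.degrees(np.arctan2(v[1],v[0])), np.percentile(q[:,2],[50,90,98]))
```

```text
562 [ 544.67546059 -276.03489354   84.05428418]
rim fit [ 541.12957161 -274.59185635   34.57881724]
689 [ 472.04650836 -246.93237867   64.26623406] [ 427.79176887 -283.815968     51.28447496] [ 514.42296608 -224.50697893   71.84852987]
[ 0.92159011 -0.38816449] -22.84033672215862 [64.63341256 66.62489283 69.02286778]
```

View pics/c9.png

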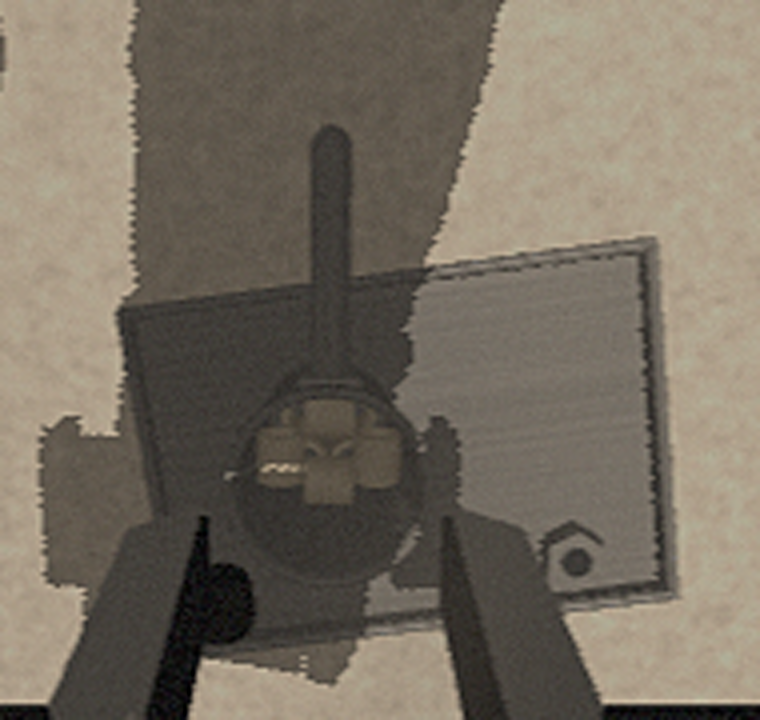

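```bash
sed -i 's/^cupc=.*/cupc=np.array([542.,-274.5,43.]); cupyaw=-21.5*D/; s/cupyaw=-21.5\*D; cupyaw/cupyaw/' plan.py; sed -i 's/for a in \[0,30,50,70,85,100,115,125\]/for a in [0,20,40,50,60,70,80,90,95,100,105,110,115,120]/; s/zl={0:250,30:230}.get(a)/zl={0:255,20:245}.get(a)/' diag.py
python3 - <<'E'
from diag import *
import plan
z0=plan.zlip
plan.zlip=lambda a:z0(a)+8
for c in [(-1,-50,30,-45,210),(1,-10,20,-45,220),(1,-10,25,-45,222)]:
    Rt,pt=tool_in_cup(c[0],c[1]*D,c[2]*D); G=comp(rz(cupyaw),cupc,Rt,pt); print(c,G[1].round(1),ik(G[1],G[0]).round(2), gripper_pts(G[1],G[0])[:,2].min())
    show(*c,off=-24)
E
```

```text
(-1, -50, 30, -45, 210) [ 492.2 -241.3   47.4] [-0.95  0.57  1.92  1.23  1.07  0.36] 21.57309024200856
0 [[83, 147, 150, 164, 146, 86, 76], [41, 67, 67, 82, 82, 13, 51]] False [ 0.59 -0.04  2.18  4.9   0.19 -2.03]
20 [[105, 156, 142, 145, 131, 99, 101], [39, 75, 66, 81, 98, 23, 49]] True [ 0.45 -0.1   2.17  0.89  0.16  2.19]
40 [[100, 127, 111, 125, 94, 95, 94], [21, 60, 64, 85, 81, 16, 26]] True [ 0.29 -0.06  2.2   1.54  0.46  1.75]
50 [[89, 111, 103, 120, 82, 93, 92], [27, 57, 63, 87, 77, 18, 26]] True [ 0.2  -0.03  2.2   1.61  0.62  1.78]
60 [[74, 97, 98, 103, 68, 88, 76], [32, 55, 62, 88, 73, 17, 26]] True [0.12 0.02 2.2  1.68 0.78 1.8 ]
70 [[58, 87, 79, 85, 45, 81, 57], [26, 52, 59, 87, 70, 17, 26]] True [0.05 0.08 2.2  1.74 0.94 1.84]
80 [[45, 83, 61, 77, 23, 74, 38], [19, 49, 56, 86, 68, 15, 26]] True [-0.02  0.17  2.19  1.79  1.09  1.87]
90 [[39, 68, 56, 74, 16, 76, 27], [17, 45, 52, 80, 64, 11, 27]] True [-0.07  0.24  2.18  1.82  1.22  1.94]
95 [[38, 62, 56, 75, 15, 79, 24], [17, 42, 50, 77, 62, 11, 27]] True [-0.09  0.28  2.17  1.84  1.28  1.98]
100 [[37, 58, 58, 77, 14, 82
[... 3054 characters left out ...]
64, 11, 26]] True [-0.11  0.43  1.84  1.29  1.57 -1.46]
95 [[62, 62, 27, 24, 35, 83, 39], [16, 42, 49, 78, 62, 10, 26]] True [-0.13  0.47  1.83  1.34  1.64 -1.45]
100 [[60, 53, 17, 20, 28, 85, 35], [16, 40, 47, 75, 59, 9, 26]] True [-0.15  0.51  1.82  1.38  1.7  -1.45]
105 [[58, 46, 11, 22, 21, 88, 31], [16, 37, 44, 72, 56, 11, 26]] True [-0.16  0.56  1.81  1.42  1.76 -1.44]
110 [[56, 39, 14, 27, 16, 91, 27], [16, 35, 42, 69, 53, 12, 26]] True [-0.17  0.6   1.8   1.46  1.82 -1.43]
115 [[54, 34, 20, 33, 11, 94, 23], [16, 32, 39, 68, 49, 13, 26]] True [-0.18  0.65  1.79  1.51  1.87 -1.42]
120 [[52, 30, 25, 41, 2, 97, 19], [16, 29, 36, 66, 46, 15, 26]] True [-0.18  0.69  1.78  1.55  1.93 -1.4 ]
```

```bash
cat > go.py <<'E'
from plan import *
import sys
CFG=(1,-10,25); TAU=-45; DL=220.5
Rt,pt=tool_in_cup(CFG[0],CFG[1]*D,CFG[2]*D)
def cur():
    from cell import manip
    s=manip.read_state(); return R.from_euler('xyz',s['eef_rot']).as_matrix(),s['eef_pos'],s
def rel(Rg,pg,Rc=None,pc=None):
    if Rc is None: Rc,pc,_=cur()
    return Rc.T@(pg-pc), np.degrees(R.from_matrix(Rc.T@Rg).as_rotvec())
E
python3 - <<'E'
from go import *
G=comp(rz(cupyaw),cupc,Rt,pt); pre=G[1]-110*G[0][:,2]
print('pre',pre,'grasp',G[1]); d,r=rel(G[0],pre); print('shift mm (cur tool)',d.round(1),'rot',r.round(2)); print('in new tool axes',(G[0].T@(pre-cur()[1])).round(1))
Rc,pc,s=cur()
for t in np.linspace(0,1,6):
    Rm=Rc@R.from_rotvec(np.radians(r)*t).as_matrix(); print(ik(pc+(pre-pc)*t,Rm).round(2))
for t in (0,55,110): print(ik(pre+t*G[0][:,2],G[0]).round(2))
E
```

```text
pre [ 437.70052981 -248.80785564  139.22104311] grasp [ 487.29853324 -249.73869854   41.04176023]
shift mm (cur tool) [ 41.3 -14.6 155.2] rot [ -9.91 -24.92   1.86]
in new tool axes [101.  -41.1 118.7]
[-0.55  0.23  1.4  -0.    1.51 -1.74]
[-0.58  0.18  1.54  0.05  1.35 -1.77]
[-0.62  0.13  1.67  0.12  1.19 -1.83]
[-0.66  0.1   1.8   0.2   1.03 -1.91]
[-0.71  0.08  1.91  0.31  0.88 -2.03]
[-0.75  0.08  2.02  0.47  0.73 -2.21]
[-0.75  0.08  2.02  0.47  0.73 -2.21]
[-0.71  0.21  2.01  0.53  0.61 -2.26]
[-0.68  0.34  1.99  0.6   0.51 -2.32]
```

play_rows([
  {"x":0,"y":0,"z":0,"wx":-3.3,"wy":-8.3,"wz":0.6,"grip":0.4},
  {"x":0,"y":0,"z":0,"wx":-3.3,"wy":-8.3,"wz":0.6,"grip":0.4},
  {"x":0,"y":0,"z":0,"wx":-3.3,"wy":-8.3,"wz":0.6,"grip":0.4},
  {"x":0.034,"y":-0.014,"z":0.04,"wx":0,"wy":0,"wz":0,"grip":0.4},
  {"x":0.034,"y":-0.014,"z":0.04,"wx":0,"wy":0,"wz":0,"grip":0.4},
  {"x":0.033,"y":-0.013,"z":0.038,"wx":0,"wy":0,"wz":0,"grip":0.4},
  {"x":0,"y":0,"z":0,"wx":0,"wy":0,"wz":0,"grip":0.4},
])

```text
clock: 10.8
eef_pos: [436.0, -248.0, 137.9]
eef_rot: [2.947, 0.424, 2.687]
wrist_force: [-0.1, -0.4, 1.2]
finger_gap: 37.4
```

Run:
```python
from h import *
s=snap('wrist','w7'); snap('side','s7'); print(s['clock'],s['joints'].round(3),s['eef_pos'],s['eef_rot'])
from go import *
G=comp(rz(cupyaw),cupc,Rt,pt); print(rel(G[0],G[1]))
```

```text
10.8 [-0.757  0.082  2.025  0.469  0.739 -2.218] [ 435.95744289 -247.96116922  137.89546403] [2.94687661 0.42375246 2.68713389]
(array([  1.85477075,  -0.33960198, 112.15139214]), array([0.09836882, 0.03947178, 0.23035873]))
```

View pics/w7.png

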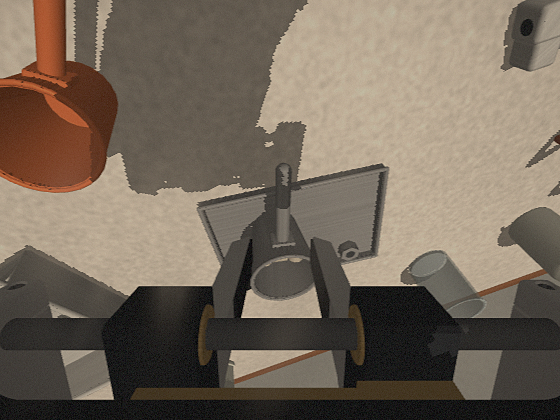

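View pics/s7.png

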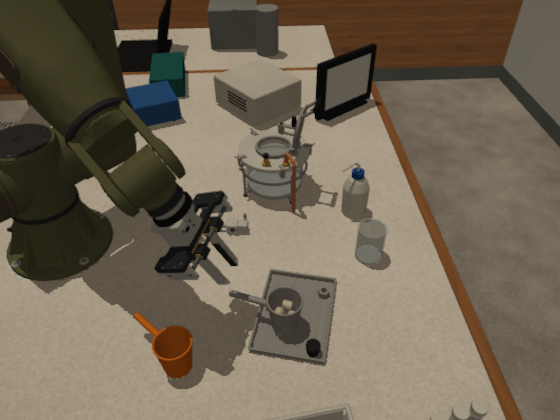

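Run:
```python
from h import *
from plan import *
z=np.load('pics/w7.npz'); T,K,d=z['T'],z['K'],z['d']
Rc=rz(cupyaw)
for n,v in [('end',[-123,0,15]),('grip',[-68,0,15]),('root',[-40,0,15]),('mouth',[0,0,40]),('rimfar',[36,0,40]),('rimL',[0,36,40]),('rimR',[0,-36,40])]:
    print(n,proj(cupc+Rc@v,T,K).round(1))
crop('w7',200,140,400,310,4,'c10')
```

```text
end [[281.4 163.4]]
grip [[281.3 213.1]]
root [[281.3 233.8]]
mouth [[285.5 278. ]]
rimfar [[285.1 297.6]]
rimL [[319. 273.]]
rimR [[250.9 283.1]]
```

View pics/c10.png

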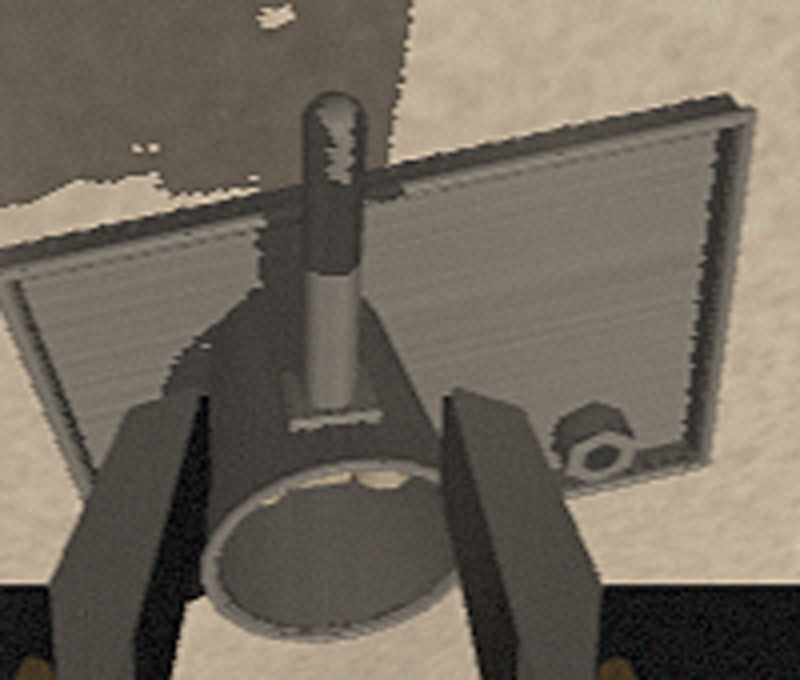

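play_rows([
  {"x":0.001,"y":0.001,"z":0.03,"wx":0,"wy":0,"wz":0.2,"grip":0.4},
  {"x":0.001,"y":0,"z":0.03,"wx":0,"wy":0,"wz":0,"grip":0.4},
  {"x":0,"y":0,"z":0.03,"wx":0,"wy":0,"wz":0,"grip":0.4},
  {"x":0,"y":0,"z":0.022,"wx":0,"wy":0,"wz":0,"grip":0.4},
  {"x":0,"y":0,"z":0,"wx":0,"wy":0,"wz":0,"grip":0.4},
])

```text
clock: 11.52
eef_pos: [487.9, -247.8, 40.4]
eef_rot: [2.948, 0.43, 2.688]
wrist_force: [0.0, -0.9, -0.4]
finger_gap: 37.5
```

Run:
```python
from h import *
s=snap('wrist','w8'); snap('side','s8'); print(s['clock'],s['joints'].round(3),s['eef_pos'],s['eef_rot'],s['wrist_force'])
crop('w8',180,130,400,320,3.5,'c11');crop('s8',180,220,340,370,4,'c12')
```

```text
11.525 [-0.676  0.346  1.987  0.608  0.508 -2.327] [ 487.90038885 -247.75428223   40.36566395] [2.94758767 0.4296197  2.68796041] [ 0.01124912 -0.87716842 -0.44983847]
```

View pics/c11.png

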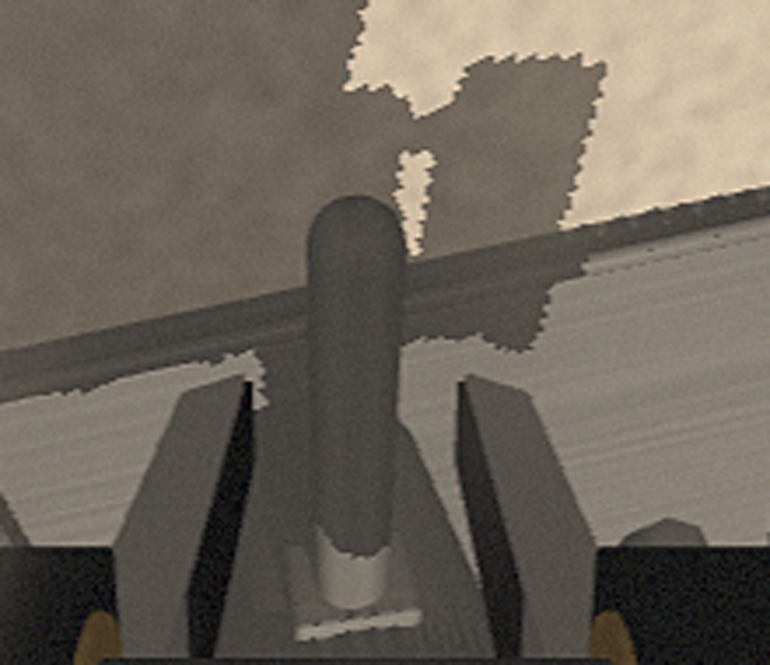

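View pics/c12.png

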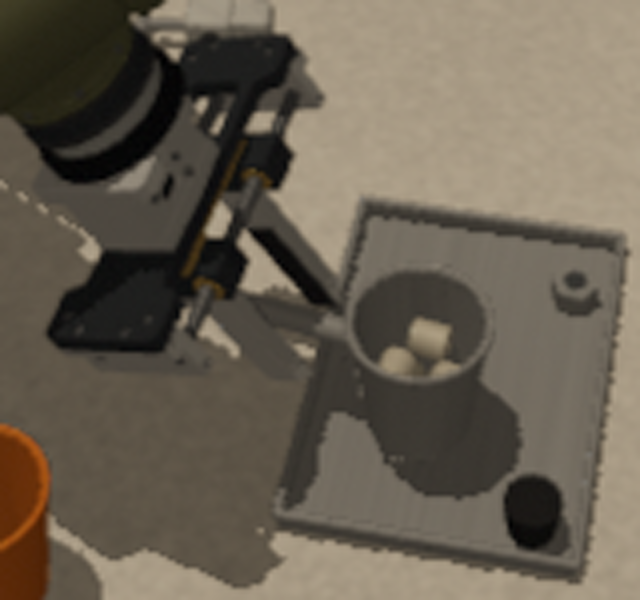

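play_rows([
  {"x":0,"y":0,"z":0,"wx":0,"wy":0,"wz":0,"grip":0},
  {"x":0,"y":0,"z":0,"wx":0,"wy":0,"wz":0,"grip":0},
  {"x":0,"y":0,"z":0,"wx":0,"wy":0,"wz":0,"grip":0},
  {"x":0,"y":0,"z":0,"wx":0,"wy":0,"wz":0,"grip":0},
  {"x":0,"y":0,"z":0,"wx":0,"wy":0,"wz":0,"grip":0},
], squeeze=55)

```text
clock: 12.25
eef_pos: [486.4, -247.7, 39.8]
eef_rot: [2.948, 0.429, 2.688]
wrist_force: [-5.4, -0.4, 6.6]
finger_gap: 13.0
```

Run:
```python
from h import *
from go import *
Rc,pc,s=cur(); print(s['clock'],s['eef_pos'],s['eef_rot'],s['wrist_force'],s['finger_gap'])
np.savez('grasp.npz',R=Rc,p=pc)
up=Rc.T@np.array([0,0,1]); print('up in tool',up)
# pour start
Rg=Rc;
```

```text
12.25 [ 486.42818772 -247.68270008   39.78094195] [2.94839674 0.42912205 2.68784227] [-5.36108315 -0.3911196   6.58954965] 12.961761227717435
up in tool [-0.41607261  0.17458829 -0.89241387]
```

play_rows([
  {"x":-0.0042,"y":0.0017,"z":-0.0089,"wx":0,"wy":0,"wz":0,"grip":0},
  {"x":-0.0083,"y":0.0035,"z":-0.0178,"wx":0,"wy":0,"wz":0,"grip":0},
  {"x":-0.0083,"y":0.0035,"z":-0.0178,"wx":0,"wy":0,"wz":0,"grip":0},
  {"x":0,"y":0,"z":0,"wx":0,"wy":0,"wz":0,"grip":0},
])

```text
clock: 12.75
eef_pos: [486.9, -247.9, 90.6]
eef_rot: [2.949, 0.431, 2.688]
wrist_force: [-0.1, -0.7, -3.1]
finger_gap: 12.8
```

Run:
```python
from h import *
s=snap('wrist','w9'); snap('side','s9'); print(s['clock'],s['joints'].round(3),s['eef_pos'],s['eef_rot'],s['wrist_force'],s['moment'],s['finger_gap'])
crop('w9',180,130,400,320,3.5,'c13');crop('s9',180,220,340,370,4,'c14')
```

```text
12.75 [-0.677  0.248  1.964  0.506  0.61  -2.208] [ 486.90086539 -247.88083637   90.62918809] [2.9489965  0.43078175 2.68826919] [-0.05101959 -0.73335177 -3.06522145] [ 0.06194381  0.42762868 -0.021938  ] 12.849950367189633
```

View pics/c13.png

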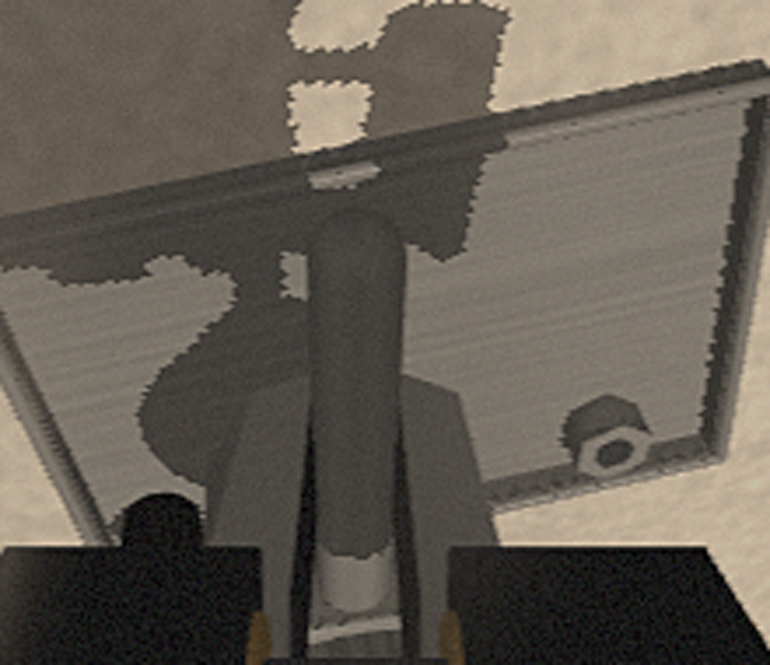

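View pics/c14.png

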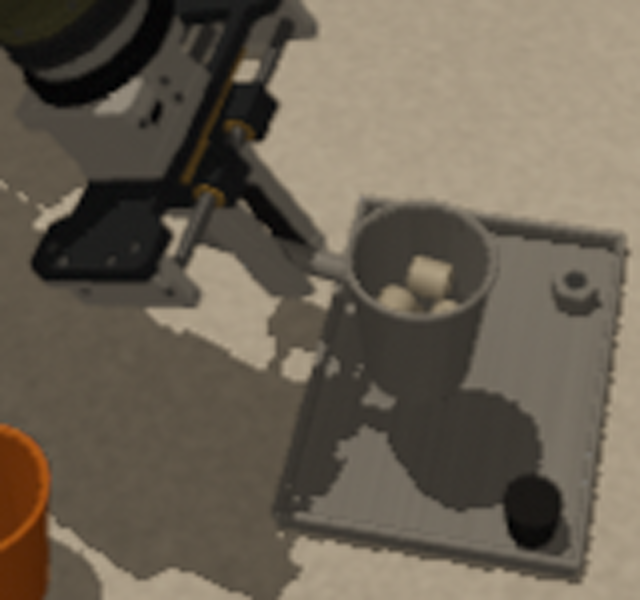

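```bash
cat > pour.py <<'E'
from go import *
g=np.load('grasp.npz'); Rcup0=rz(cupyaw)
Rt2=Rcup0.T@g['R']; pt2=Rcup0.T@(g['p']-cupc)
ax=lambda tau:np.array([-np.sin(tau),np.cos(tau),0])
def wp(a,zl=None,off=-24,dz=8):
    tau=(TAU-17)*D
    C=cup_pour(tau,cupyaw+np.pi-tau,a*D,zl=(zlip(a*D)+dz if zl is None else zl),off=off); P=comp(*C,Rt2,pt2); return P,C
E
python3 - <<'E'
from pour import *
print(pt2,pt)
Rc,pc,s=cur()
P,C=wp(0,zl=275); print('W1',P[1],P[0].T@Rc)
d=P[1]-pc; print('world delta',d)
print('lift in tool', (Rc.T@[0,0,d[2]]).round(1),'lateral', (Rc.T@[d[0],d[1],0]).round(1))
mid=pc+[0,0,d[2]]
for t in np.linspace(0,1,5): print(ik(pc+(mid-pc)*t,Rc).round(2))
for t in np.linspace(0,1,9): print(ik(mid+(P[1]-mid)*t,Rc).round(2))
for a in (0,40,60,80,90,100,115): 
    zl=275 if a==0 else None
    P,C=wp(a,zl); print(a,P[1].round(1),ik(P[1],P[0]).round(2),round(clear(gripper_pts(P[1],P[0])),1),round(clear(cup_pts(C[1],C[0])),1))
E
```

```text
[-61.53356375   4.5841496   -3.21905805] [-59.97025303   2.99019522  -1.95823977]
W1 [456.05989395 283.99415549 231.78094195] [[ 9.99999373e-01 -4.03377431e-05  1.11912526e-03]
 [ 4.00745985e-05  9.99999972e-01  2.35155617e-04]
 [-1.11913471e-03 -2.35110621e-04  9.99999346e-01]]
world delta [-30.15634729 531.31071179 142.99213496]
lift in tool [ -59.4   25.  -127.7] lateral [236.5 476.5 -16.6]
[-0.68  0.25  1.97  0.51  0.61 -2.21]
[-0.68  0.19  1.94  0.45  0.69 -2.14]
[-0.68  0.14  1.91  0.41  0.77 -2.09]
[-0.68  0.09  1.86  0.38  0.84 -2.04]
[-0.68  0.05  1.82  0.36  0.92 -2.  ]
[-0.68  0.05  1.82  0.36  0.92 -2.  ]
[-0.55 -0.03  1.91  0.3   0.88 -1.86]
[-0.4  -0.1   1.97  0.23  0.85 -1.68]
[-0.23 -0.15  2.01  0.13  0.83 -1.46]
[-0.05 -0.16  2.02  0.02  0.82 -1.22]
[ 0.14 -0.15  2.01 -0.09  0.82 -0.97]
[ 0.32 -0.1   1.97 -0.2   0.84 -0.74]
[ 0.48 -0.03  1.91 -0.28  0.87 -0.54]
[ 0.62  0.05  1.82 -0.34  0.91 -0.37]
0 [456.1 284.  231.8] [ 0.62  0.05  1.82 -0.35  0.91 -0.37] 99.2 17.0
40 [452.4 290.8 227.5] [ 0.25  0.06  1.86  0.63  0.98 -1.06] 90.5 15.6
60 [458.6 279.2 234.9] [ 0.07  0.16  1.86  0.97  1.2  -1.28] 93.3 17.3
80 [469.4 259.  232. ] [-0.06  0.33  1.85  1.2   1.44 -1.4 ] 51.3 14.6
90 [476.  246.4 235.8] [-0.11  0.42  1.83  1.29  1.57 -1.42] 30.8 11.3
100 [483.3 232.7 242. ] [-0.14  0.5   1.81  1.37  1.69 -1.41] 17.9 9.3
115 [495.  210.8 246. ] [-0.18  0.64  1.78  1.5   1.87 -1.38] 12.9 13.2
```

play_rows([
  {"x":-0.0075,"y":0.0031,"z":-0.016,"wx":0,"wy":0,"wz":0,"grip":0},
  {"x":-0.015,"y":0.0063,"z":-0.032,"wx":0,"wy":0,"wz":0,"grip":0},
  {"x":-0.015,"y":0.0063,"z":-0.032,"wx":0,"wy":0,"wz":0,"grip":0},
  {"x":-0.015,"y":0.0063,"z":-0.032,"wx":0,"wy":0,"wz":0,"grip":0},
  {"x":-0.0075,"y":0.0031,"z":-0.016,"wx":0,"wy":0,"wz":0,"grip":0},
  {"x":0.0071,"y":0.0143,"z":-0.0005,"wx":0,"wy":0,"wz":0,"grip":0},
  {"x":0.0114,"y":0.023,"z":-0.0008,"wx":0,"wy":0,"wz":0,"grip":0},
  {"x":0.0143,"y":0.0287,"z":-0.001,"wx":0,"wy":0,"wz":0,"grip":0},
  {"x":0.0143,"y":0.0287,"z":-0.001,"wx":0,"wy":0,"wz":0,"grip":0},
  {"x":0.0143,"y":0.0287,"z":-0.001,"wx":0,"wy":0,"wz":0,"grip":0},
  {"x":0.0143,"y":0.0287,"z":-0.001,"wx":0,"wy":0,"wz":0,"grip":0},
  {"x":0.0143,"y":0.0287,"z":-0.001,"wx":0,"wy":0,"wz":0,"grip":0},
  {"x":0.0143,"y":0.0287,"z":-0.001,"wx":0,"wy":0,"wz":0,"grip":0},
])

```text
clock: 14.48
eef_pos: [472.2, -12.0, 230.6]
eef_rot: [2.949, 0.426, 2.689]
wrist_force: [0.2, 0.3, -2.3]
finger_gap: 12.9
```

play_rows([
  {"x":0.0143,"y":0.0287,"z":-0.001,"wx":0,"wy":0,"wz":0,"grip":0},
  {"x":0.0143,"y":0.0287,"z":-0.001,"wx":0,"wy":0,"wz":0,"grip":0},
  {"x":0.0143,"y":0.0287,"z":-0.001,"wx":0,"wy":0,"wz":0,"grip":0},
  {"x":0.0143,"y":0.0287,"z":-0.001,"wx":0,"wy":0,"wz":0,"grip":0},
  {"x":0.0143,"y":0.0287,"z":-0.001,"wx":0,"wy":0,"wz":0,"grip":0},
  {"x":0.0143,"y":0.0287,"z":-0.001,"wx":0,"wy":0,"wz":0,"grip":0},
  {"x":0.0143,"y":0.0287,"z":-0.001,"wx":0,"wy":0,"wz":0,"grip":0},
  {"x":0.0143,"y":0.0287,"z":-0.001,"wx":0,"wy":0,"wz":0,"grip":0},
  {"x":0.0114,"y":0.023,"z":-0.0008,"wx":0,"wy":0,"wz":0,"grip":0},
  {"x":0.0071,"y":0.0143,"z":-0.0005,"wx":0,"wy":0,"wz":0,"grip":0},
  {"x":0,"y":0,"z":0,"wx":0,"wy":0,"wz":0,"grip":0},
])

```text
clock: 15.85
eef_pos: [455.4, 284.5, 231.1]
eef_rot: [2.95, 0.427, 2.69]
wrist_force: [0.3, -1.0, -1.5]
finger_gap: 12.5
```

Run:
```python
from h import *
s=snap('top','t10'); snap('side','s10'); print(s['clock'],s['joints'].round(3),s['eef_pos'],s['eef_rot'],s['wrist_force'],s['finger_gap'])
crop('t10',130,130,300,290,4,'c15');crop('s10',200,40,340,220,3.3,'c16')
from pour import *
P,C=wp(0,zl=275); print(rel(*P))
```

```text
15.85 [ 0.625  0.054  1.818 -0.345  0.915 -0.374] [455.40036869 284.4808153  231.10877838] [2.94983642 0.42748117 2.69038517] [ 0.2523702  -1.02570664 -1.47795483] 12.498148982850422
(array([0.02498293, 0.60302678, 0.0243014 ]), array([-0.02774636, -0.06673774,  0.02184701]))
```

View pics/c15.png

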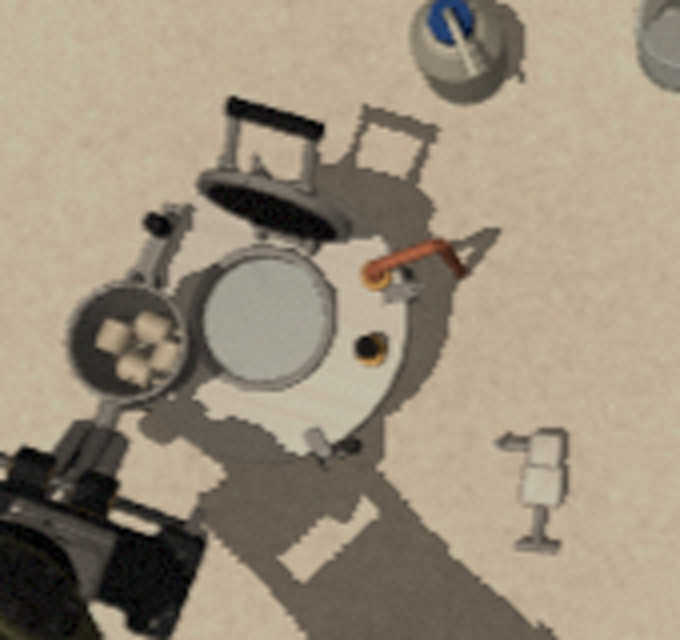

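View pics/c16.png

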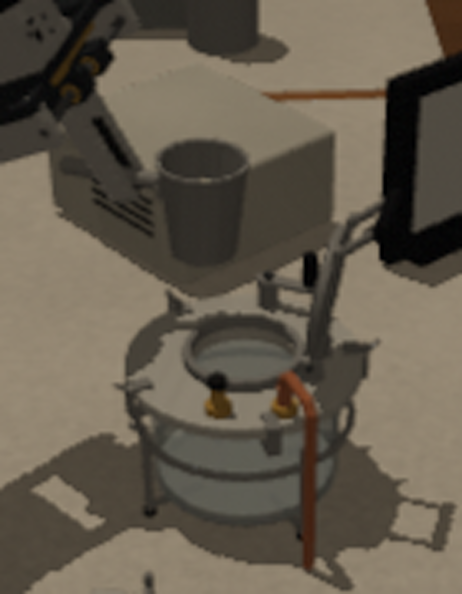

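Run:
```python
from h import *
Tt,Kt=cfw('top'),manip.camera_info('top')['intrinsics'];Ts,Ks=cfw('side'),manip.camera_info('side')['intrinsics']
from pour import *
a=(130+128/4,130+342/4); b=(200+202/3.3,40+160/3.3)
print(tri([ray(*a,Tt,Kt),ray(*b,Ts,Ks)]), 'port', atz(130+269/4,130+319/4,134,Tt,Kt), 'cover disc/bar', )
P,C=wp(0,zl=275); print('expected',C[1]+[0,0,40])
print('axis tool',(cur()[0].T@ax((TAU-17)*D)).round(4))
```

```text
(array([510.65466734, 256.83088163, 273.8560433 ]), [np.float64(0.7557025799023102), np.float64(0.7557025799022733)]) port [537.44787702 198.27196498 134.        ] cover disc/bar
expected [511.63170623 257.17685557 275.        ]
axis tool [-0.5353  0.747   0.3944]
```

```bash
sed -i 's/^port=.*/port=np.array([539.,203.,134.]); pyaw=-17*D/' plan.py
cat > rows.py <<'E'
from pour import *
ZS={0:275,10:268,20:255,30:238,40:222,50:203}
def zz(a): return float(np.interp(a,list(ZS),list(ZS.values()))) if a<=50 else None
def rows(al,Rc=None,pc=None,fine=False):
    if Rc is None: Rc,pc,_=cur()
    out=[]
    for a in al:
        P,C=wp(a,zz(a)); d=Rc.T@(P[1]-pc); r=np.degrees(R.from_matrix(Rc.T@P[0]).as_rotvec())
        print(a,'shift mm',d.round(1),'turn',r.round(1),'| q',ik(P[1],P[0]).round(2),'clear',round(clear(gripper_pts(P[1],P[0]))),round(clear(cup_pts(C[1],C[0]))))
        Rc,pc=P
E
python3 - <<'E'
from rows import *
rows(list(range(10,61,10)))
E
```

```text
10 shift mm [ 1.2  4.7 -9.3] turn [-5.4  7.4  4. ] | q [ 0.54  0.02  1.82 -0.1   0.9  -0.54] clear 108 19
20 shift mm [ 1.8  3.  -3.3] turn [-5.3  7.5  4. ] | q [ 0.45  0.01  1.82  0.15  0.91 -0.71] clear 111 23
30 shift mm [0.5 0.2 0.3] turn [-5.3  7.5  4. ] | q [ 0.35  0.02  1.83  0.39  0.95 -0.88] clear 109 30
40 shift mm [-2.  -0.9 -1.1] turn [-5.3  7.5  4. ] | q [ 0.25  0.04  1.84  0.61  1.01 -1.03] clear 107 24
50 shift mm [-4.8 -3.7  0.4] turn [-5.3  7.5  4. ] | q [ 0.16  0.09  1.86  0.81  1.1  -1.17] clear 101 19
60 shift mm [-8.1 -5.9  0.2] turn [-5.3  7.5  4. ] | q [ 0.07  0.16  1.87  0.97  1.2  -1.28] clear 93 17
```

play_rows([
  {"x":0.0012,"y":0.0047,"z":-0.0093,"wx":-5.4,"wy":7.4,"wz":4.0,"grip":0},
  {"x":0.0018,"y":0.003,"z":-0.0033,"wx":-5.3,"wy":7.5,"wz":4.0,"grip":0},
  {"x":0.0005,"y":0.0002,"z":0.0003,"wx":-5.3,"wy":7.5,"wz":4.0,"grip":0},
  {"x":-0.002,"y":-0.0009,"z":-0.0011,"wx":-5.3,"wy":7.5,"wz":4.0,"grip":0},
  {"x":-0.0048,"y":-0.0037,"z":0.0004,"wx":-5.3,"wy":7.5,"wz":4.0,"grip":0},
  {"x":-0.0081,"y":-0.0059,"z":0.0002,"wx":-5.3,"wy":7.5,"wz":4.0,"grip":0},
  {"x":0,"y":0,"z":0,"wx":0,"wy":0,"wz":0,"grip":0},
])

```text
clock: 16.82
eef_pos: [458.6, 276.1, 233.4]
eef_rot: [2.354, -0.45, 2.684]
wrist_force: [0.2, -0.1, -1.5]
finger_gap: 12.8
```

Run:
```python
from h import *
s=snap('top','t11'); snap('side','s11'); print(s['clock'],s['joints'].round(3),s['eef_pos'],s['eef_rot'],s['wrist_force'],s['finger_gap'])
crop('t11',130,130,300,290,4,'c17');crop('s11',200,40,340,220,3.3,'c18')
from rows import *
P,C=wp(60); print(rel(*P))
rows([67,74,80,85,90,95,100,105,110,115])
```

```text
16.825 [ 0.068  0.162  1.866  0.966  1.201 -1.271] [458.57101102 276.1433406  233.38183231] [ 2.3544794  -0.45031237  2.68376033] [ 0.16609294 -0.05572129 -1.53265723] 12.80200355107978
(array([ 0.22219073, -0.42120112,  0.39465336]), array([-0.13198578,  0.15126676, -0.27260498]))
67 shift mm [-4.8 -1.5 -4.4] turn [-3.9  5.4  2.5] | q [ 0.02  0.21  1.86  1.06  1.28 -1.33] clear 85 17
74 shift mm [-6.  -1.5 -5.4] turn [-3.7  5.2  2.8] | q [-0.03  0.27  1.86  1.14  1.37 -1.37] clear 69 16
80 shift mm [-5.8 -1.4 -5.3] turn [-3.2  4.5  2.4] | q [-0.06  0.33  1.85  1.2   1.44 -1.4 ] clear 51 15
85 shift mm [-3.9  0.2 -5.7] turn [-2.7  3.7  2. ] | q [-0.09  0.38  1.85  1.24  1.51 -1.42] clear 38 13
90 shift mm [-0.6  3.5 -7.6] turn [-2.7  3.7  2. ] | q [-0.11  0.42  1.84  1.29  1.57 -1.42] clear 31 11
95 shift mm [-0.6  3.5 -7.6] turn [-2.7  3.7  2. ] | q [-0.13  0.46  1.83  1.33  1.63 -1.42] clear 22 10
100 shift mm [-0.6  3.5 -7.6] turn [-2.7  3.7  2. ] | q [-0.15  0.5   1.82  1.37  1.7  -1.42] clear 18 9
105 shift mm [-0.6  3.5 -7.6] turn [-2.7  3.7  2. ] | q [-0.16  0.55  1.81  1.41  1.76 -1.41] clear 12 11
110 shift mm [-0.6  3.5 -7.6] turn [-2.7  3.7  2. ] | q [-0.17  0.59  1.8   1.46  1.82 -1.4 ] clear 12 12
115 shift mm [-0.6  3.5 -7.6] turn [-2.7  3.7  2. ] | q [-0.18  0.64  1.79  1.5   1.87 -1.38] clear 13 13
```

View pics/c17.png

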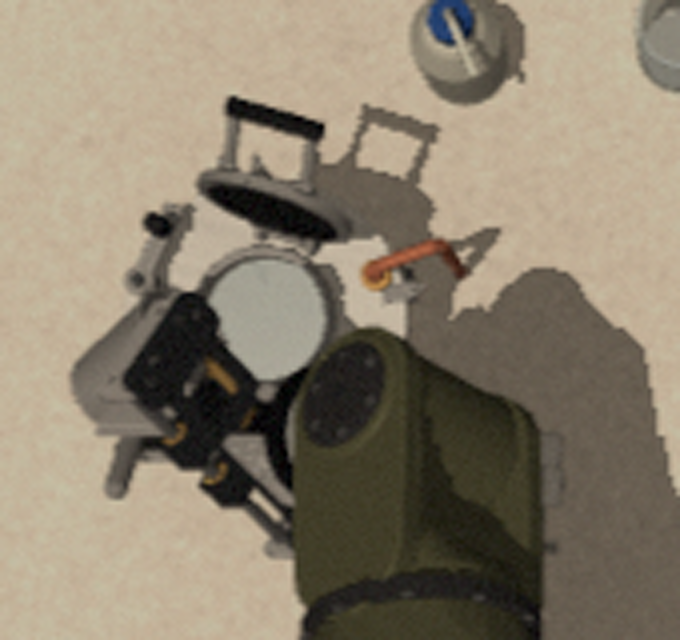

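View pics/c18.png

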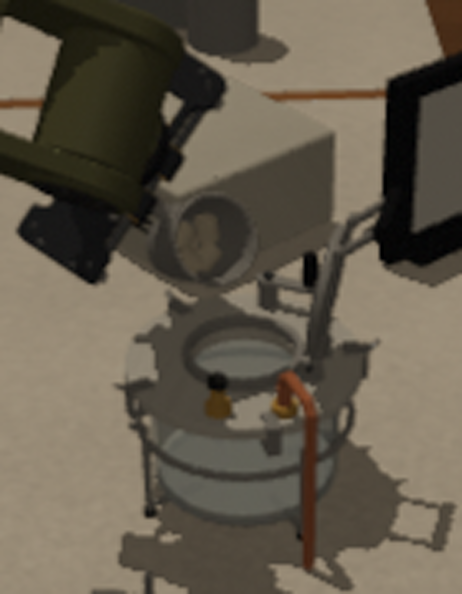

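Run:
```python
from pour import *
for a in (60,80,90,100,110,115):
    P,C=wp(a); print(a,(P[1]-Lt*P[0][:,2]).round(0),(P[1]-200*P[0][:,2]).round(0))
```

```text
60 [448.  69. 407.] [450. 124. 362.]
80 [481.   7. 332.] [478.  72. 306.]
90 [494. -18. 295.] [489.  51. 279.]
100 [505. -38. 258.] [499.  33. 254.]
110 [512. -51. 218.] [506.  19. 225.]
115 [514. -56. 197.] [509.  13. 210.]
```

play_rows([
  {"x":-0.0048,"y":-0.0015,"z":-0.0044,"wx":-3.9,"wy":5.4,"wz":2.5,"grip":0},
  {"x":-0.006,"y":-0.0015,"z":-0.0054,"wx":-3.7,"wy":5.2,"wz":2.8,"grip":0},
  {"x":-0.0058,"y":-0.0014,"z":-0.0053,"wx":-3.2,"wy":4.5,"wz":2.4,"grip":0},
  {"x":-0.0039,"y":0.0002,"z":-0.0057,"wx":-2.7,"wy":3.7,"wz":2.0,"grip":0},
  {"x":0,"y":0,"z":0,"wx":0,"wy":0,"wz":0,"grip":0},
])

```text
clock: 17.55
eef_pos: [471.2, 252.5, 231.1]
eef_rot: [1.995, -0.773, 2.9]
wrist_force: [0.2, 0.1, -2.0]
finger_gap: 12.8
```

Run:
```python
from h import *
s=snap('side','s12'); print(s['clock'],s['joints'].round(3),s['eef_pos'],s['eef_rot'],s['wrist_force'],s['finger_gap'])
crop('s12',200,60,340,220,4,'c19')
```

```text
17.55 [-0.087  0.377  1.848  1.243  1.505 -1.417] [471.2467729  252.54005456 231.14446764] [ 1.99492481 -0.77298495  2.89994569] [ 0.22148557  0.09296433 -1.9525303 ] 12.758815574396468
```

View pics/c19.png

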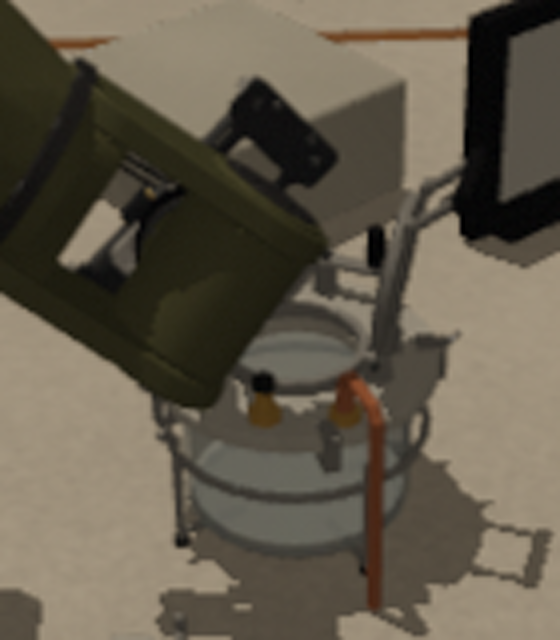

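play_rows([
  {"x":-0.0006,"y":0.0035,"z":-0.0076,"wx":-2.7,"wy":3.7,"wz":2.0,"grip":0},
  {"x":0,"y":0,"z":0,"wx":0,"wy":0,"wz":0,"grip":0},
  {"x":-0.0006,"y":0.0035,"z":-0.0076,"wx":-2.7,"wy":3.7,"wz":2.0,"grip":0},
  {"x":0,"y":0,"z":0,"wx":0,"wy":0,"wz":0,"grip":0},
  {"x":-0.0006,"y":0.0035,"z":-0.0076,"wx":-2.7,"wy":3.7,"wz":2.0,"grip":0},
  {"x":0,"y":0,"z":0,"wx":0,"wy":0,"wz":0,"grip":0},
  {"x":0,"y":0,"z":0,"wx":0,"wy":0,"wz":0,"grip":0},
])

```text
clock: 18.48
eef_pos: [481.8, 232.5, 242.1]
eef_rot: [1.671, -0.923, 3.142]
wrist_force: [-0.3, -0.0, -2.7]
finger_gap: 12.8
```

Run:
```python
from h import *
s=snap('side','s13');snap('top','t13');snap('wrist','w13'); print(s['clock'],s['joints'].round(3),s['eef_pos'],s['eef_rot'],s['wrist_force'],s['finger_gap'])
crop('s13',200,60,340,220,4,'c20');crop('t13',130,130,300,290,4,'c21')
from pour import *
P,C=wp(100); print(rel(*P))
```

```text
18.475 [-0.146  0.501  1.82   1.372  1.693 -1.414] [481.79369137 232.45953726 242.05314743] [ 1.67075765 -0.92294088  3.1415433 ] [-0.28555907 -0.01408057 -2.65828888] 12.79887480210326
(array([-0.61463938,  0.34195211, -0.83016098]), array([ 0.10334717,  0.03209675, -0.09658758]))
```

View pics/c20.png

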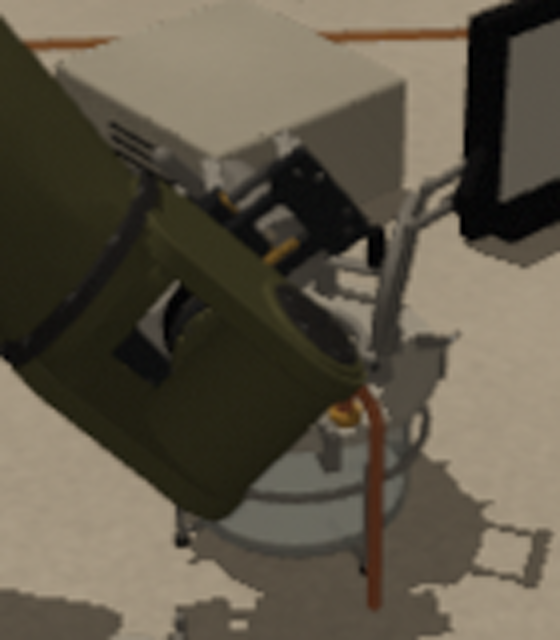

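View pics/c21.png

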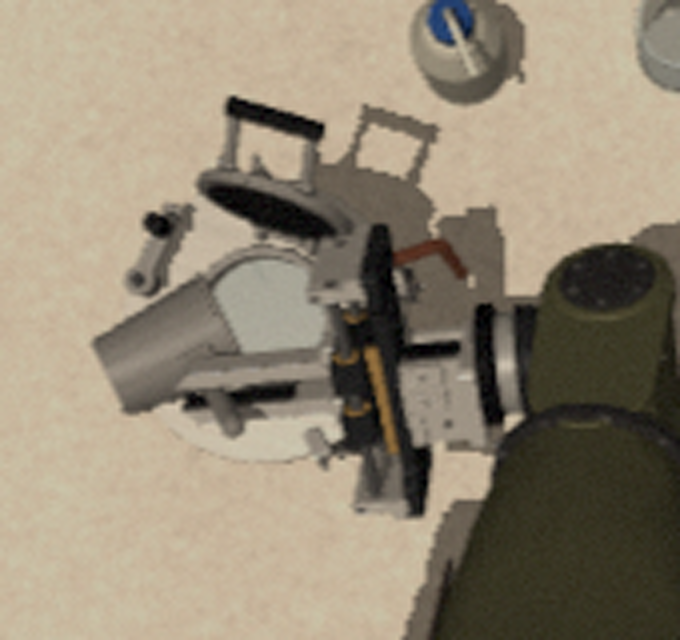

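View pics/w13.png

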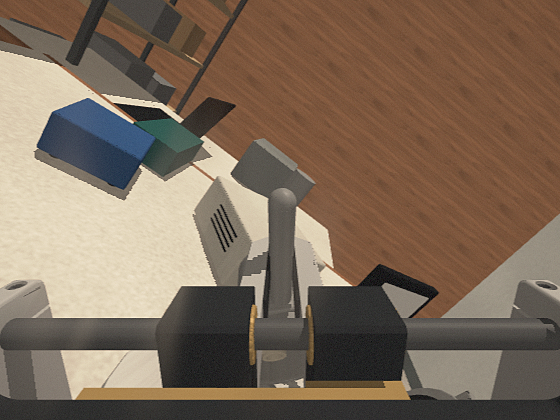

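play_rows([
  {"x":-0.0006,"y":0.0035,"z":-0.0076,"wx":-2.7,"wy":3.7,"wz":2.0,"grip":0},
  {"x":0,"y":0,"z":0,"wx":0,"wy":0,"wz":0,"grip":0},
  {"x":0,"y":0,"z":0,"wx":0,"wy":0,"wz":0,"grip":0},
  {"x":-0.0006,"y":0.0035,"z":-0.0076,"wx":-2.7,"wy":3.7,"wz":2.0,"grip":0},
  {"x":0,"y":0,"z":0,"wx":0,"wy":0,"wz":0,"grip":0},
  {"x":0,"y":0,"z":0,"wx":0,"wy":0,"wz":0,"grip":0},
  {"x":0,"y":0,"z":0,"wx":0,"wy":0,"wz":0,"grip":0},
])

```text
clock: 19.5
eef_pos: [489.4, 217.6, 245.6]
eef_rot: [1.386, -0.988, -2.91]
wrist_force: [-0.4, -0.9, -1.1]
finger_gap: 12.7
```

Run:
```python
from h import *
s=snap('side','s14');snap('top','t14'); print(s['clock'],s['joints'].round(3),s['eef_pos'],s['eef_rot'],s['wrist_force'],s['finger_gap'])
crop('s14',200,60,340,220,4,'c22');crop('t14',130,130,300,290,4,'c23')
from pour import *
P,C=wp(110); print(rel(*P))
```

```text
19.5 [-0.171  0.59   1.801  1.458  1.813 -1.397] [489.43993565 217.61302126 245.61900313] [ 1.38555616 -0.9879768  -2.91017433] [-0.43946737 -0.93984051 -1.07826668] 12.726381429139606
(array([-0.51839557,  0.54472702, -0.57764364]), array([ 0.22145045,  0.06770432, -0.14223213]))
```

View pics/c22.png

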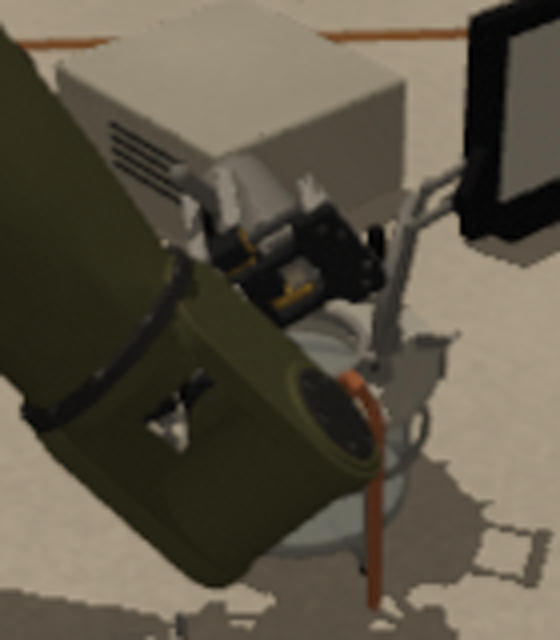

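View pics/c23.png

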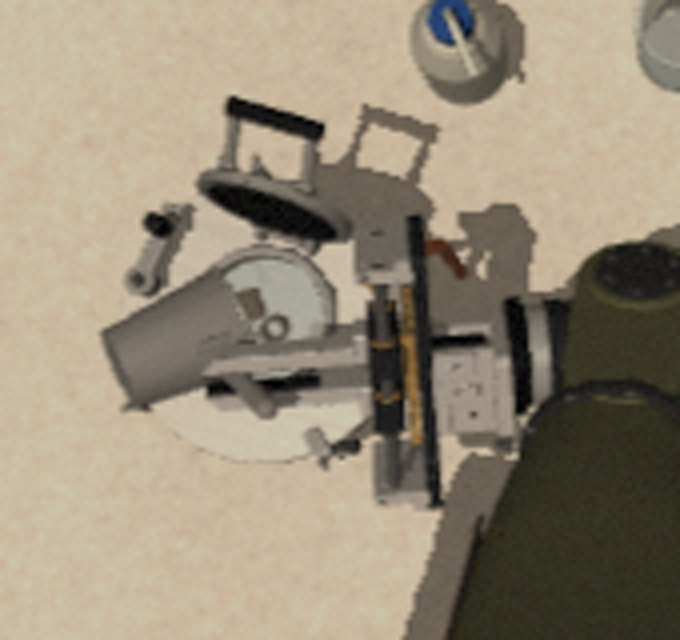

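Run:
```python
from pour import *
Rc,pc,_=cur()
for a,dz in ((115,10),(120,14),(125,18)):
    P,C=wp(a,dz=dz); d=Rc.T@(P[1]-pc); r=np.degrees(R.from_matrix(Rc.T@P[0]).as_rotvec())
    g=gripper_pts(P[1],P[0]); q=(g-[port[0],port[1],0])@rz(pyaw); i=[k for k in range(len(q)) if -5<q[k,0]<85 and -115<q[k,1]<-55]
    print(a,d.round(1),r.round(1),ik(P[1],P[0]).round(2),clear(g),q[i][q[i][:,2].argsort()[:3]].round(0).tolist()); Rc,pc=P
```

```text
115 [ 0.5  5.2 -7.9] [-2.4  3.8  1.8] [-0.18  0.63  1.79  1.5   1.87 -1.38] 13.391458211445295 [[5.0, -110.0, 188.0], [-5.0, -86.0, 193.0], [26.0, -104.0, 201.0]]
120 [ 2.7  5.6 -6.8] [-2.7  3.7  2. ] [-0.18  0.67  1.78  1.55  1.93 -1.36] 11.700556409081019 [[6.0, -112.0, 183.0], [-2.0, -88.0, 189.0], [28.0, -107.0, 194.0]]
125 [ 2.7  5.4 -6.5] [-2.7  3.7  2. ] [-0.19  0.71  1.77  1.6   1.98 -1.33] 6.853628666331058 [[8.0, -113.0, 177.0], [-1.0, -90.0, 186.0], [30.0, -109.0, 188.0]]
```

play_rows([
  {"x":0.0005,"y":0.0052,"z":-0.0079,"wx":-2.4,"wy":3.8,"wz":1.8,"grip":0},
  {"x":0,"y":0,"z":0,"wx":0,"wy":0,"wz":0,"grip":0},
  {"x":0.0027,"y":0.0056,"z":-0.0068,"wx":-2.7,"wy":3.7,"wz":2.0,"grip":0},
  {"x":0,"y":0,"z":0,"wx":0,"wy":0,"wz":0,"grip":0},
  {"x":0,"y":0,"z":0,"wx":0,"wy":0,"wz":0,"grip":0},
  {"x":0,"y":0,"z":0,"wx":0,"wy":0,"wz":0,"grip":0},
  {"x":0,"y":0,"z":0,"wx":0,"wy":0,"wz":0,"grip":0},
])

```text
clock: 20.48
eef_pos: [498.1, 202.3, 251.8]
eef_rot: [1.069, -1.007, -2.64]
wrist_force: [0.1, -0.2, -1.5]
finger_gap: 12.4
```

Run:
```python
from h import *
s=snap('side','s15');snap('top','t15'); print(s['clock'],s['joints'].round(3),s['eef_pos'],s['eef_rot'],s['wrist_force'],s['finger_gap'])
crop('s15',200,60,340,220,4,'c24');crop('t15',130,130,300,290,4,'c25')
```

```text
20.475 [-0.184  0.672  1.779  1.548  1.929 -1.357] [498.14031376 202.261759   251.78081792] [ 1.06865134 -1.00703339 -2.64013065] [ 0.06475048 -0.23436394 -1.5075527 ] 12.379729296170748
```

View pics/c24.png

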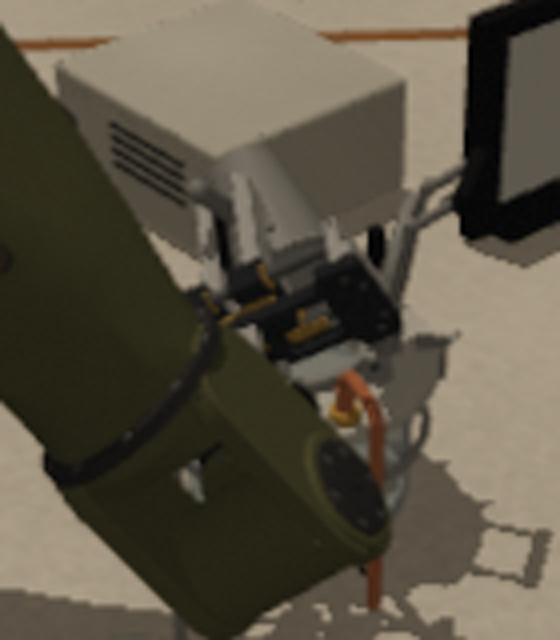

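View pics/c25.png

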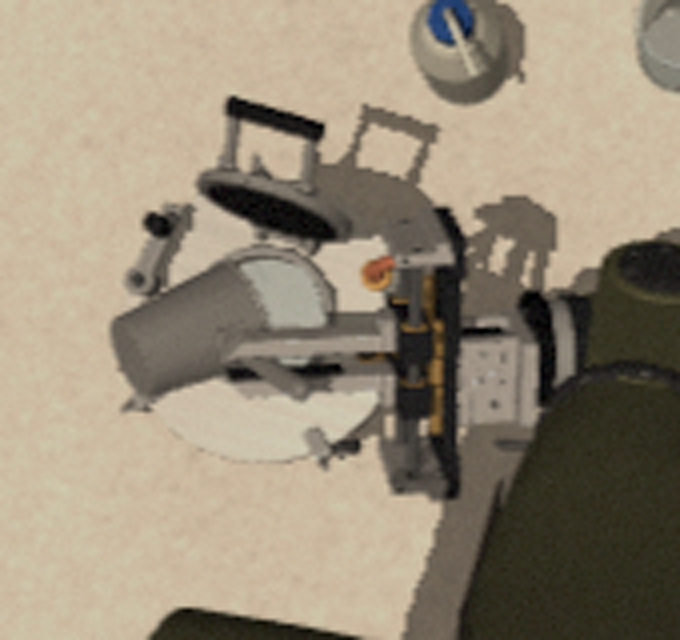

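Run:
```python
from rows import *
Rc,pc,_=cur()
for a in (110,100,90,80,70,60,50,40,30,20,10,0):
    P,C=wp(a,zz(a)); d=Rc.T@(P[1]-pc); r=np.degrees(R.from_matrix(Rc.T@P[0]).as_rotvec())
    print(a,d.round(1),r.round(1)); Rc,pc=P
```

```text
110 [ -5.4 -10.9  13.1] [ 5.3 -7.4 -4. ]
100 [-0.6 -8.1 14.6] [ 5.3 -7.5 -4. ]
90 [-0.6 -8.1 14.6] [ 5.3 -7.5 -4. ]
80 [ 3.1 -4.9 13.5] [ 5.3 -7.5 -4. ]
70 [8.5 1.1 9.5] [ 5.3 -7.5 -4. ]
60 [6.7 0.7 7.8] [ 5.3 -7.5 -4. ]
50 [8.4 5.2 1.4] [ 5.3 -7.5 -4. ]
40 [5.1 3.3 0.6] [ 5.3 -7.5 -4. ]
30 [1.9 0.6 1.4] [ 5.3 -7.5 -4. ]
20 [-0.4 -0.1 -0.4] [ 5.3 -7.5 -4. ]
10 [-2.4 -3.2  2.8] [ 5.3 -7.5 -4. ]
0 [-2.5 -6.2  8.2] [ 5.3 -7.5 -4. ]
```

play_rows([
  {"x":-0.0054,"y":-0.0109,"z":0.0131,"wx":5.3,"wy":-7.4,"wz":-4.0,"grip":0},
  {"x":-0.0006,"y":-0.0081,"z":0.0146,"wx":5.3,"wy":-7.5,"wz":-4.0,"grip":0},
  {"x":-0.0006,"y":-0.0081,"z":0.0146,"wx":5.3,"wy":-7.5,"wz":-4.0,"grip":0},
  {"x":0.0031,"y":-0.0049,"z":0.0135,"wx":5.3,"wy":-7.5,"wz":-4.0,"grip":0},
  {"x":0.0085,"y":0.0011,"z":0.0095,"wx":5.3,"wy":-7.5,"wz":-4.0,"grip":0},
  {"x":0.0067,"y":0.0007,"z":0.0078,"wx":5.3,"wy":-7.5,"wz":-4.0,"grip":0},
  {"x":0.0084,"y":0.0052,"z":0.0014,"wx":5.3,"wy":-7.5,"wz":-4.0,"grip":0},
  {"x":0.0051,"y":0.0033,"z":0.0006,"wx":5.3,"wy":-7.5,"wz":-4.0,"grip":0},
  {"x":0.0019,"y":0.0006,"z":0.0014,"wx":5.3,"wy":-7.5,"wz":-4.0,"grip":0},
  {"x":-0.0004,"y":-0.0001,"z":-0.0004,"wx":5.3,"wy":-7.5,"wz":-4.0,"grip":0},
  {"x":-0.0024,"y":-0.0032,"z":0.0028,"wx":5.3,"wy":-7.5,"wz":-4.0,"grip":0},
  {"x":-0.0025,"y":-0.0062,"z":0.0082,"wx":5.3,"wy":-7.5,"wz":-4.0,"grip":0},
  {"x":0,"y":0,"z":0,"wx":0,"wy":0,"wz":0,"grip":0},
])

```text
clock: 22.2
eef_pos: [454.3, 283.7, 230.7]
eef_rot: [2.941, 0.436, 2.687]
wrist_force: [-0.4, 0.9, -1.7]
finger_gap: 13.0
```

Run:
```python
from h import *
s=snap('side','s16');snap('top','t16'); print(s['clock'],s['joints'].round(3),s['eef_pos'],s['eef_rot'],s['wrist_force'],s['finger_gap'])
crop('s16',200,60,340,220,4,'c26');crop('t16',130,130,300,290,4,'c27')
from pour import *
P,C=wp(0,zl=275); print(rel(*P))
```

```text
22.2 [ 0.627  0.047  1.83  -0.354  0.901 -0.363] [454.34402351 283.6954689  230.70643403] [2.94082086 0.43619206 2.6866466 ] [-0.38331819  0.87566953 -1.72285098] 13.030647306281908
(array([-0.31810318, -0.17342219, -0.08435391]), array([ 0.52934568,  0.29386401, -0.23872536]))
```

View pics/c26.png

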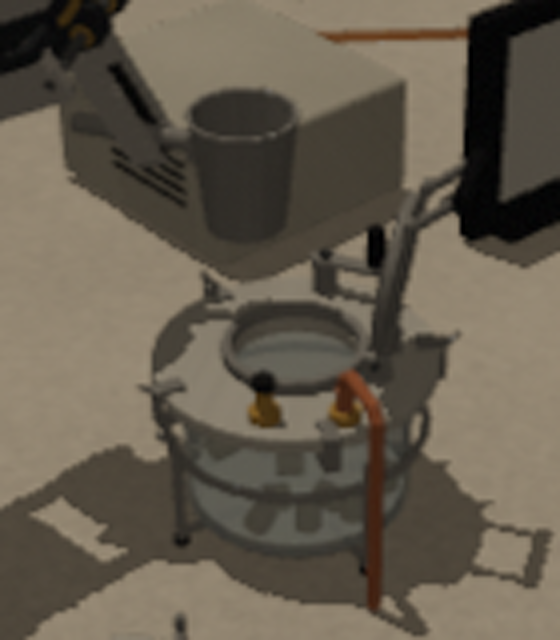

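View pics/c27.png

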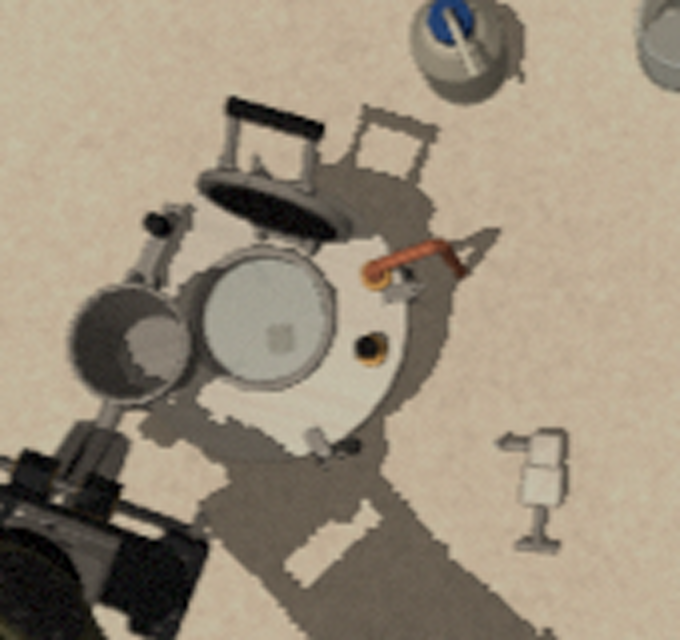

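Run:
```python
from pour import *
Rc,pc,_=cur()
d=g['p']-pc; print('rot',np.degrees(R.from_matrix(Rc.T@g['R']).as_rotvec()).round(2)); Rg=g['R']
print(d, 'lat',(Rg.T@[d[0],d[1],0]).round(1),'down',(Rg.T@[0,0,d[2]]).round(1))
```

```text
rot [ 0.53  0.29 -0.24]
[  31.32636592 -530.76362065 -191.82347959] lat [-237.2 -475.5   17.5] down [ 79.8 -33.5 171.2]
```

play_rows([
  {"x":-0.01,"y":-0.02,"z":0.0005,"wx":0.5,"wy":0.3,"wz":-0.2,"grip":0},
  {"x":-0.0198,"y":-0.0396,"z":0.0015,"wx":0,"wy":0,"wz":0,"grip":0},
  {"x":-0.0198,"y":-0.0396,"z":0.0015,"wx":0,"wy":0,"wz":0,"grip":0},
  {"x":-0.0198,"y":-0.0396,"z":0.0015,"wx":0,"wy":0,"wz":0,"grip":0},
  {"x":-0.0198,"y":-0.0396,"z":0.0015,"wx":0,"wy":0,"wz":0,"grip":0},
  {"x":-0.0198,"y":-0.0396,"z":0.0015,"wx":0,"wy":0,"wz":0,"grip":0},
  {"x":-0.0198,"y":-0.0396,"z":0.0015,"wx":0,"wy":0,"wz":0,"grip":0},
  {"x":-0.0198,"y":-0.0396,"z":0.0015,"wx":0,"wy":0,"wz":0,"grip":0},
  {"x":-0.0198,"y":-0.0396,"z":0.0015,"wx":0,"wy":0,"wz":0,"grip":0},
  {"x":-0.0198,"y":-0.0396,"z":0.0015,"wx":0,"wy":0,"wz":0,"grip":0},
  {"x":-0.0198,"y":-0.0396,"z":0.0015,"wx":0,"wy":0,"wz":0,"grip":0},
  {"x":-0.0198,"y":-0.0396,"z":0.0015,"wx":0,"wy":0,"wz":0,"grip":0},
  {"x":-0.0095,"y":-0.02,"z":0.0005,"wx":0,"wy":0,"wz":0,"grip":0},
  {"x":0.0135,"y":-0.0057,"z":0.0289,"wx":0,"wy":0,"wz":0,"grip":0},
  {"x":0.0135,"y":-0.0057,"z":0.0289,"wx":0,"wy":0,"wz":0,"grip":0},
  {"x":0.0135,"y":-0.0057,"z":0.0289,"wx":0,"wy":0,"wz":0,"grip":0},
  {"x":0.0135,"y":-0.0057,"z":0.0289,"wx":0,"wy":0,"wz":0,"grip":0},
  {"x":0.0135,"y":-0.0057,"z":0.0289,"wx":0,"wy":0,"wz":0,"grip":0},
  {"x":0,"y":0,"z":0,"wx":0,"wy":0,"wz":0,"grip":0},
])

```text
clock: 24.68
eef_pos: [486.2, -249.5, 70.3]
eef_rot: [2.947, 0.432, 2.683]
wrist_force: [0.0, 0.4, -0.6]
finger_gap: 13.1
```

Run:
```python
from h import *
s=snap('side','s17');snap('top','t17'); print(s['clock'],s['joints'].round(3),s['eef_pos'],s['eef_rot'],s['wrist_force'],s['finger_gap'])
crop('s17',180,220,340,370,4,'c28');crop('t17',290,150,430,270,5,'c29')
from pour import *
print(rel(g['R'],g['p']), cur()[0].T@[0,0,1.])
```

```text
24.675 [-0.681  0.285  1.977  0.547  0.567 -2.256] [ 486.15503713 -249.4587883    70.25063082] [2.94675855 0.43158827 2.68341989] [ 0.00609124  0.36154203 -0.63299063] 13.071792030795855
(array([15.59044836, -3.97849722, 28.87682102]), array([-0.07136272,  0.37565542, -0.06242109])) [-0.42172554  0.17393472 -0.88988442]
```

View pics/c28.png

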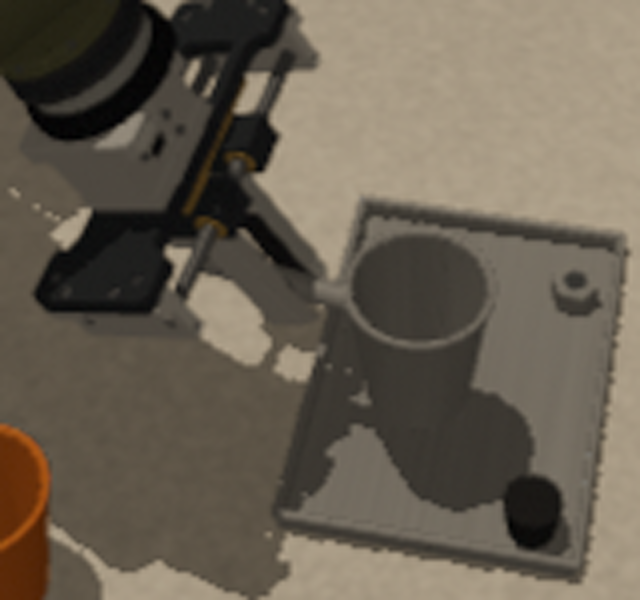

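View pics/c29.png

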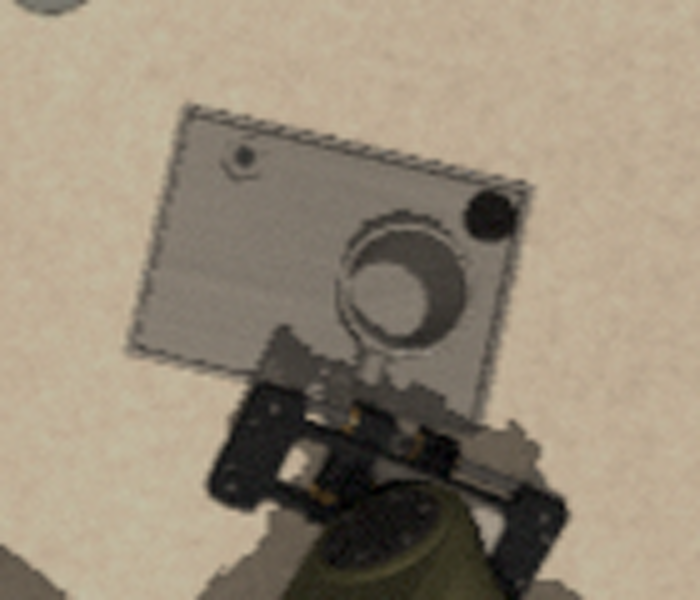

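play_rows([
  {"x":0.006,"y":-0.0015,"z":0.012,"wx":0,"wy":0.3,"wz":0,"grip":0},
  {"x":0.004,"y":-0.001,"z":0.008,"wx":0,"wy":0,"wz":0,"grip":0},
  {"x":0.002,"y":-0.0005,"z":0.004,"wx":0,"wy":0,"wz":0,"grip":0},
  {"x":0,"y":0,"z":0,"wx":0,"wy":0,"wz":0,"grip":0},
])

```text
clock: 25.28
eef_pos: [486.9, -246.9, 44.0]
eef_rot: [2.95, 0.428, 2.689]
wrist_force: [1.0, 0.2, -1.2]
finger_gap: 12.7
```

Run:
```python
from pour import *
s=cur()[2]; print(s['clock'],s['eef_pos'],s['wrist_force'],s['moment']); print(rel(g['R'],g['p']))
```

```text
25.275 [ 486.91062081 -246.90825525   43.99844198] [ 0.97712396  0.18042937 -1.21375861] [0.03989748 0.27020657 0.03153259]
(array([ 1.83540713, -1.61436571,  3.55596921]), array([-0.062444  , -0.09788874,  0.03835392]))
```

Still 4 mm above; no contact yet. Lower the rest, then check the force.

play_rows([
  {"x":0.0008,"y":-0.0003,"z":0.0018,"wx":0,"wy":0,"wz":0,"grip":0},
  {"x":0.0008,"y":-0.0003,"z":0.0018,"wx":0,"wy":0,"wz":0,"grip":0},
  {"x":0,"y":0,"z":0,"wx":0,"wy":0,"wz":0,"grip":0},
])

```text
clock: 25.65
eef_pos: [487.1, -247.0, 40.3]
eef_rot: [2.95, 0.428, 2.689]
wrist_force: [-0.3, -0.3, -0.3]
finger_gap: 12.8
```

Run:
```python
from h import *
s=snap('side','s18'); print(s['clock'],s['eef_pos'],s['wrist_force'],s['moment'])
crop('s18',180,220,340,370,4,'c30')
```

```text
25.65 [ 487.11324286 -247.02122845   40.33690729] [-0.26718368 -0.26495972 -0.30561349] [ 0.00421736  0.09216537 -0.02797199]
```

View pics/c30.png

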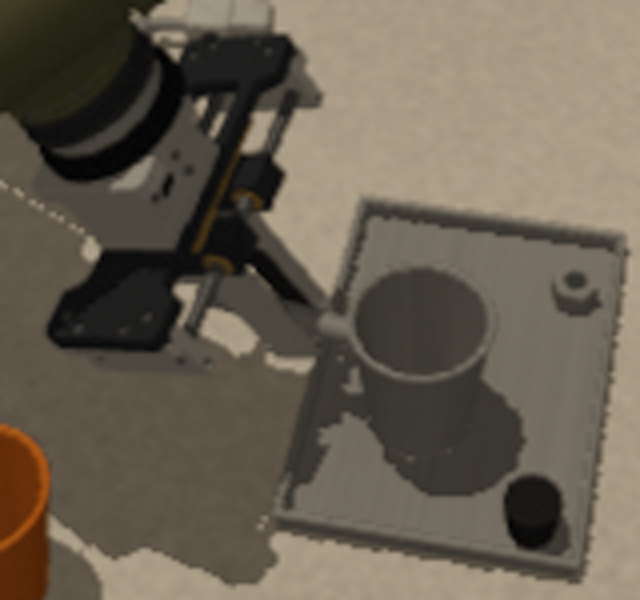

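play_rows([
  {"x":0.0003,"y":-0.0001,"z":0.0006,"wx":0,"wy":0,"wz":0,"grip":0},
  {"x":0,"y":0,"z":0,"wx":0,"wy":0,"wz":0,"grip":0.3},
  {"x":0,"y":0,"z":0,"wx":0,"wy":0,"wz":0,"grip":0.4},
  {"x":0,"y":0,"z":0,"wx":0,"wy":0,"wz":0,"grip":0.4},
  {"x":0,"y":0,"z":0,"wx":0,"wy":0,"wz":0,"grip":0.4},
  {"x":0,"y":0,"z":-0.02,"wx":0,"wy":0,"wz":0,"grip":0.4},
  {"x":0,"y":0,"z":-0.03,"wx":0,"wy":0,"wz":0,"grip":0.4},
  {"x":0,"y":0,"z":-0.03,"wx":0,"wy":0,"wz":0,"grip":0.4},
  {"x":0,"y":0,"z":-0.03,"wx":0,"wy":0,"wz":0,"grip":0.4},
  {"x":0,"y":0,"z":0,"wx":0,"wy":0,"wz":0,"grip":0.4},
])

```text
clock: 26.95
eef_pos: [437.8, -246.8, 139.6]
eef_rot: [2.951, 0.432, 2.689]
wrist_force: [-0.2, 0.1, 0.0]
finger_gap: 37.5
```

Run:
```python
from h import *
s=snap('side','s19'); print(s['clock'],s['eef_pos'],s['wrist_force'],s['finger_gap'],s['joints'])
crop('s19',180,220,340,370,4,'c31')
from go import *
# upright with yaw 73 target above bar(open): 
Rc,pc,_=cur()
print('up',(Rc.T@[0,0,1.]).round(3))
Rd=rz(158.4*D)@R.from_euler('x',np.pi).as_matrix(); print(np.degrees(R.from_matrix(Rc.T@Rd).as_rotvec()).round(2))
Rd=rz(73*D)@R.from_euler('x',np.pi).as_matrix(); print(np.degrees(R.from_matrix(Rc.T@Rd).as_rotvec()).round(2))
```

```text
26.95 [ 437.80062928 -246.84946305  139.61601967] [-0.16030089  0.10541019  0.01606624] 37.46158376157557 [-0.75070756  0.0778601   2.02730395  0.46817079  0.73119728 -2.21407894]
up [-0.417  0.173 -0.893]
[ 9.83 24.93 -1.92]
[26.37 12.73 81.8 ]
```

View pics/c31.png

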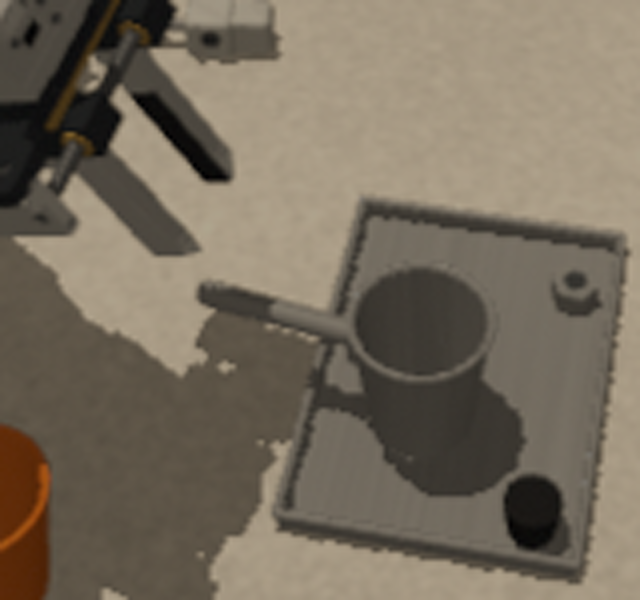

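play_rows([
  {"x":-0.02,"y":0.0085,"z":-0.043,"wx":0,"wy":0,"wz":0,"grip":0.4},
  {"x":-0.02,"y":0.0085,"z":-0.043,"wx":0,"wy":0,"wz":0,"grip":0.4},
  {"x":-0.02,"y":0.0085,"z":-0.043,"wx":0,"wy":0,"wz":0,"grip":0.4},
  {"x":-0.02,"y":0.0085,"z":-0.043,"wx":0,"wy":0,"wz":0,"grip":0.4},
  {"x":0,"y":0,"z":0,"wx":3.3,"wy":8.3,"wz":-0.6,"grip":0.4},
  {"x":0,"y":0,"z":0,"wx":3.3,"wy":8.3,"wz":-0.6,"grip":0.4},
  {"x":0,"y":0,"z":0,"wx":3.3,"wy":8.3,"wz":-0.6,"grip":0.4},
  {"x":0,"y":0,"z":0,"wx":0,"wy":0,"wz":10.7,"grip":0.4},
  {"x":0,"y":0,"z":0,"wx":0,"wy":0,"wz":10.7,"grip":0.4},
  {"x":0,"y":0,"z":0,"wx":0,"wy":0,"wz":10.7,"grip":0.4},
  {"x":0,"y":0,"z":0,"wx":0,"wy":0,"wz":10.7,"grip":0.4},
  {"x":0,"y":0,"z":0,"wx":0,"wy":0,"wz":10.7,"grip":0.4},
  {"x":0,"y":0,"z":0,"wx":0,"wy":0,"wz":10.7,"grip":0.4},
  {"x":0,"y":0,"z":0,"wx":0,"wy":0,"wz":10.7,"grip":0.4},
  {"x":0,"y":0,"z":0,"wx":0,"wy":0,"wz":10.6,"grip":0.4},
  {"x":0,"y":0,"z":0,"wx":0,"wy":0,"wz":0,"grip":0.4},
])

```text
clock: 29.0
eef_pos: [438.4, -245.5, 329.2]
eef_rot: [-3.139, -0.001, 1.272]
wrist_force: [0.5, -0.2, 0.2]
finger_gap: 37.6
```

Run:
```python
from h import *
s=manip.read_state(); print(s['clock'],s['eef_pos'],s['eef_rot'])
from go import *
Rc,pc,_=cur(); Rd=rz(73*D)@R.from_euler('x',np.pi).as_matrix()
print(rel(Rd,np.array([645,170.,335]))); print(Rd.T@(np.array([647,169.5,335])-pc))
```

```text
29.0 [ 438.39935754 -245.45762136  329.16746791] [-3.13874151e+00 -9.61858422e-04  1.27249390e+00]
(array([457.83459487,  75.35863482,  -5.60704348]), array([-0.16331453, -0.05524078, -0.0913917 ]))
[457.81487227  78.16391934  -5.83253209]
```

play_rows([
  {"x":0.0416,"y":0.0071,"z":-0.0005,"wx":0,"wy":0,"wz":0,"grip":0.4},
  {"x":0.0416,"y":0.0071,"z":-0.0005,"wx":0,"wy":0,"wz":0,"grip":0.4},
  {"x":0.0416,"y":0.0071,"z":-0.0005,"wx":0,"wy":0,"wz":0,"grip":0.4},
  {"x":0.0416,"y":0.0071,"z":-0.0005,"wx":0,"wy":0,"wz":0,"grip":0.4},
  {"x":0.0416,"y":0.0071,"z":-0.0005,"wx":0,"wy":0,"wz":0,"grip":0.4},
  {"x":0.0416,"y":0.0071,"z":-0.0005,"wx":0,"wy":0,"wz":0,"grip":0.4},
  {"x":0.0416,"y":0.0071,"z":-0.0005,"wx":0,"wy":0,"wz":0,"grip":0.4},
  {"x":0.0416,"y":0.0071,"z":-0.0005,"wx":0,"wy":0,"wz":0,"grip":0.4},
  {"x":0.0416,"y":0.0071,"z":-0.0005,"wx":0,"wy":0,"wz":0,"grip":0.4},
  {"x":0.0416,"y":0.0071,"z":-0.0005,"wx":0,"wy":0,"wz":0,"grip":0.4},
  {"x":0.0416,"y":0.0071,"z":-0.0005,"wx":0,"wy":0,"wz":0,"grip":0.4},
  {"x":0,"y":0,"z":0,"wx":0,"wy":0,"wz":0,"grip":0.4},
])

```text
clock: 30.5
eef_pos: [648.4, 171.1, 333.4]
eef_rot: [-3.138, 0.001, 1.279]
wrist_force: [-0.5, -0.6, 0.0]
finger_gap: 37.6
```

Run:
```python
from h import *
s=snap('wrist','w20'); print(s['clock'],s['eef_pos'],s['eef_rot'])
snap('side','s20');crop('s20',200,20,360,220,3,'c32'); crop('w20',120,90,330,270,3.5,'c33')
```

```text
30.5 [648.43723189 171.06364247 333.35178359] [-3.13764864e+00  9.63660642e-04  1.27851827e+00]
```

View pics/w20.png

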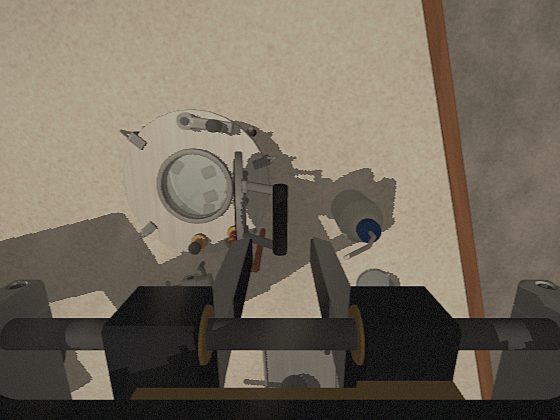

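View pics/c32.png

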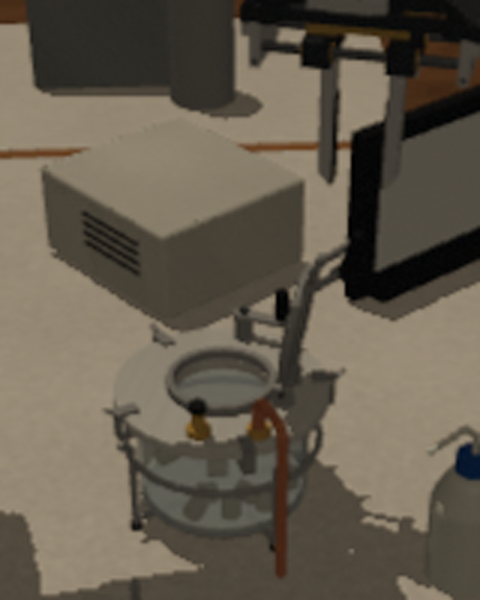

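View pics/c33.png

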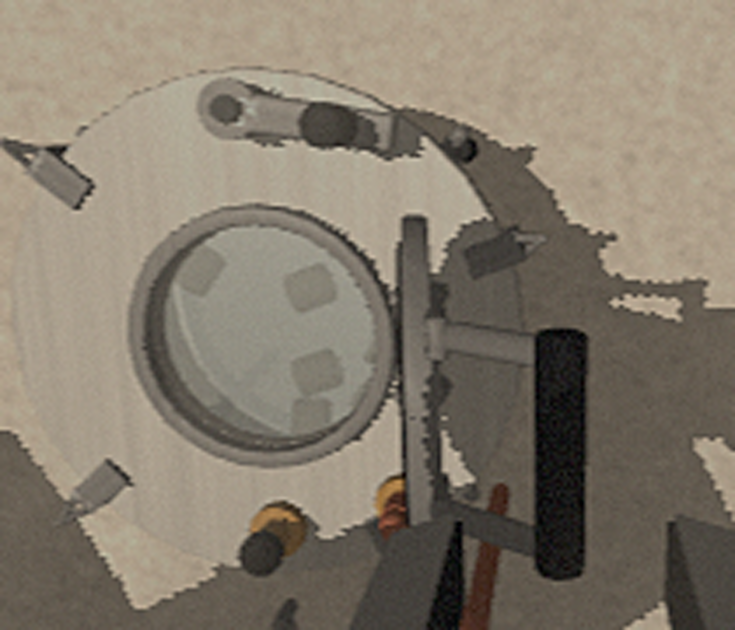

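play_rows([
  {"x":-0.002,"y":-0.001,"z":0.02,"wx":-0.2,"wy":0,"wz":0.3,"grip":0.4},
  {"x":0,"y":0,"z":0.03,"wx":0,"wy":0,"wz":0,"grip":0.4},
  {"x":0,"y":0,"z":0.029,"wx":0,"wy":0,"wz":0,"grip":0.4},
  {"x":0,"y":0,"z":0,"wx":0,"wy":0,"wz":0,"grip":0.4},
  {"x":0,"y":0,"z":0,"wx":0,"wy":0,"wz":0,"grip":0},
  {"x":0,"y":0,"z":0,"wx":0,"wy":0,"wz":0,"grip":0},
  {"x":0,"y":0,"z":0,"wx":0,"wy":0,"wz":0,"grip":0},
  {"x":0,"y":0,"z":0,"wx":0,"wy":0,"wz":0,"grip":0},
], squeeze=20)

```text
clock: 31.6
eef_pos: [646.6, 166.8, 257.8]
eef_rot: [3.138, -0.0, 1.265]
wrist_force: [-1.0, -0.6, 4.6]
finger_gap: 12.1
```

Run:
```python
from h import *
s=snap('side','s21'); print(s['clock'],s['eef_pos'],s['eef_rot'],s['wrist_force'],s['finger_gap'])
```

```text
31.6 [646.56533003 166.75276874 257.83995114] [ 3.13817885e+00 -4.66770931e-04  1.26536017e+00] [-0.95888818 -0.62422827  4.64726504] 12.078189418242482
```

play_rows([
  {"x":0,"y":-0.019,"z":-0.006,"wx":0,"wy":0,"wz":0,"grip":0},
  {"x":0,"y":-0.0195,"z":-0.0035,"wx":0,"wy":0,"wz":0,"grip":0},
  {"x":0,"y":-0.02,"z":-0.0005,"wx":0,"wy":0,"wz":0,"grip":0},
  {"x":0,"y":-0.0195,"z":0.002,"wx":0,"wy":0,"wz":0,"grip":0},
  {"x":0,"y":-0.019,"z":0.005,"wx":0,"wy":0,"wz":0,"grip":0},
  {"x":0,"y":-0.0185,"z":0.0075,"wx":0,"wy":0,"wz":0,"grip":0},
  {"x":0,"y":0,"z":0,"wx":0,"wy":0,"wz":0,"grip":0},
])

```text
clock: 32.52
eef_pos: [535.4, 201.8, 252.3]
eef_rot: [3.14, 0.0, 1.266]
wrist_force: [-6.4, 0.6, 2.7]
finger_gap: 12.5
```

Run:
```python
from h import *
s=snap('side','s22'); print(s['clock'],s['eef_pos'],s['eef_rot'],s['wrist_force'],s['finger_gap'])
crop('s22',200,20,360,220,3,'c34')
```

```text
32.525 [535.35640446 201.83554095 252.31816888] [3.14044495e+00 3.72289712e-04 1.26623070e+00] [-6.37926176  0.59429142  2.74540537] 12.515471244955826
```

View pics/c34.png

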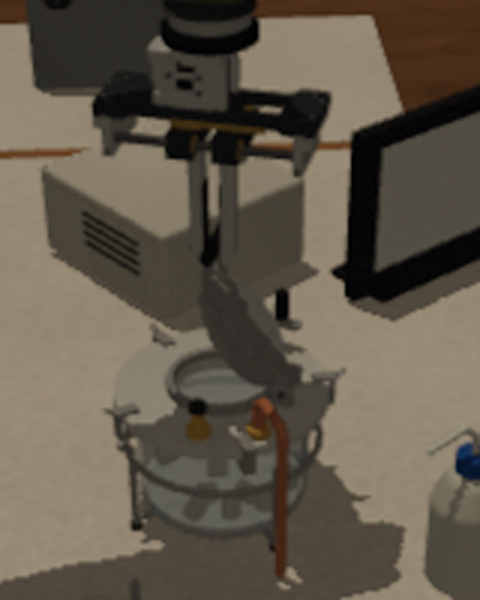

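play_rows([
  {"x":0,"y":-0.017,"z":0.01,"wx":0,"wy":0,"wz":0,"grip":0},
  {"x":0,"y":-0.0155,"z":0.012,"wx":0,"wy":0,"wz":0,"grip":0},
  {"x":0,"y":-0.014,"z":0.0145,"wx":0,"wy":0,"wz":0,"grip":0},
  {"x":0,"y":-0.0115,"z":0.016,"wx":0,"wy":0,"wz":0,"grip":0},
  {"x":0,"y":-0.0095,"z":0.0175,"wx":0,"wy":0,"wz":0,"grip":0},
  {"x":0,"y":-0.006,"z":0.0155,"wx":0,"wy":0,"wz":0,"grip":0},
  {"x":0,"y":0,"z":0,"wx":0,"wy":0,"wz":0,"grip":0},
])

```text
clock: 33.45
eef_pos: [466.4, 223.6, 165.6]
eef_rot: [3.14, 0.001, 1.265]
wrist_force: [0.9, -0.0, -2.7]
finger_gap: 12.2
```

Run:
```python
from h import *
s=manip.read_state(); print(s['clock'],s['eef_pos'],s['eef_rot'],s['wrist_force'],s['finger_gap'])
e=(s['eef_pos'][:2]-np.array([535.36,201.84]))@np.array([np.cos(-17*np.pi/180),np.sin(-17*np.pi/180)]); print(e)
```

```text
33.45 [466.4292394  223.57953947 165.58627628] [3.14035212e+00 5.89310987e-04 1.26521589e+00] [ 0.88754299 -0.01422443 -2.67603526] 12.229440829823416
-72.27484040419692
```

play_rows([
  {"x":0,"y":-0.001,"z":0.003,"wx":0,"wy":0,"wz":0,"grip":0},
  {"x":0,"y":-0.0005,"z":0.003,"wx":0,"wy":0,"wz":0,"grip":0},
  {"x":0,"y":0,"z":0,"wx":0,"wy":0,"wz":0,"grip":0},
])

```text
clock: 33.83
eef_pos: [465.0, 224.0, 160.5]
eef_rot: [3.139, -0.0, 1.265]
wrist_force: [-1.2, 1.2, -0.8]
finger_gap: 12.3
```

Run:
```python
from h import *
s=snap('side','s23'); print(s['clock'],s['eef_pos'],s['eef_rot'],s['wrist_force'],s['finger_gap'])
crop('s23',200,50,340,220,4,'c35')
```

```text
33.825 [465.03124246 224.04607656 160.52896712] [ 3.13925708e+00 -1.75368796e-04  1.26518303e+00] [-1.22901449  1.18072013 -0.81528051] 12.292141297915382
```

View pics/c35.png

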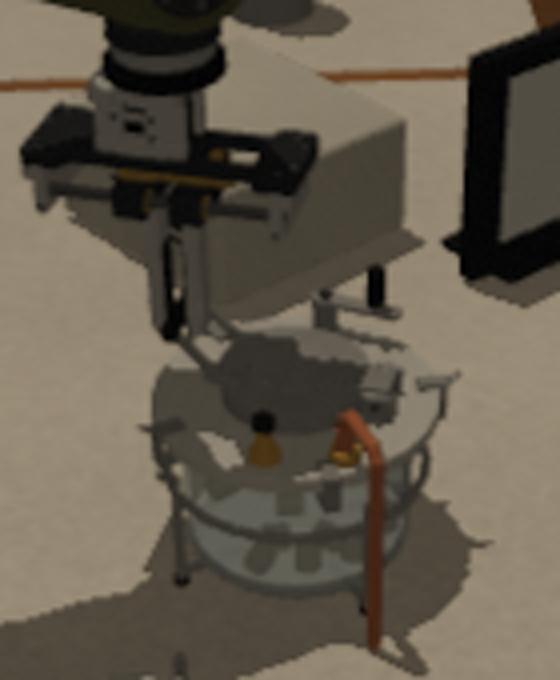

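play_rows([
  {"x":0,"y":-0.0003,"z":0.0015,"wx":0,"wy":0,"wz":0,"grip":0},
  {"x":0,"y":-0.0002,"z":0.0015,"wx":0,"wy":0,"wz":0,"grip":0},
  {"x":0,"y":0,"z":0,"wx":0,"wy":0,"wz":0,"grip":0},
])

```text
clock: 34.25
eef_pos: [464.3, 224.2, 157.4]
eef_rot: [3.14, 0.0, 1.265]
wrist_force: [-3.3, 2.2, 1.7]
finger_gap: 12.1
```

play_rows([
  {"x":0,"y":0,"z":0.001,"wx":0,"wy":0,"wz":0,"grip":0},
  {"x":0,"y":0,"z":0,"wx":0,"wy":0,"wz":0,"grip":0},
])

```text
clock: 34.5
eef_pos: [464.0, 224.3, 156.5]
eef_rot: [3.14, 0.0, 1.265]
wrist_force: [-7.0, 3.0, 2.4]
finger_gap: 12.1
```

play_rows([
  {"x":0,"y":0.0005,"z":0.0015,"wx":0,"wy":0,"wz":0,"grip":0},
  {"x":0,"y":0.0003,"z":0.001,"wx":0,"wy":0,"wz":0,"grip":0},
  {"x":0,"y":0,"z":0,"wx":0,"wy":0,"wz":0,"grip":0},
])

```text
clock: 34.88
eef_pos: [463.8, 224.4, 154.7]
eef_rot: [-3.141, 0.0, 1.266]
wrist_force: [-18.6, 4.6, 14.8]
finger_gap: 12.3
```

Run:
```python
from h import *
s=snap('side','s24'); print(s['clock'],s['eef_pos'],s['wrist_force'])
crop('s24',225,120,325,200,7,'c36')
```

```text
34.875 [463.81879346 224.44890508 154.70140478] [-18.57473601   4.59643288  14.77652088]
```

View pics/c36.png

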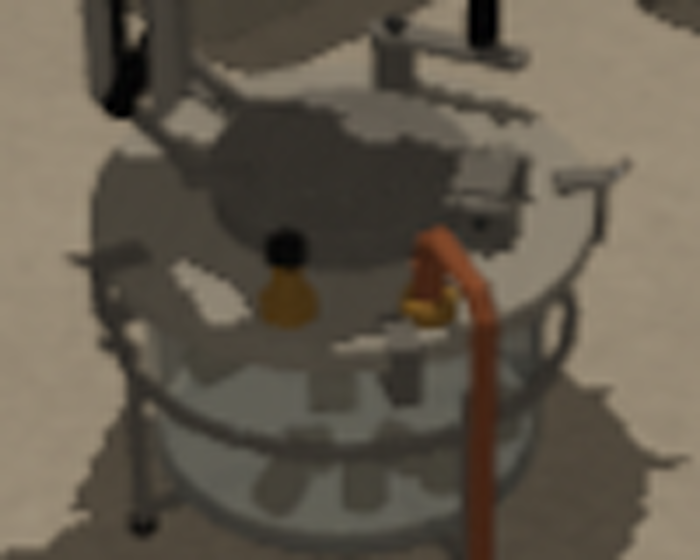

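play_rows([
  {"x":0,"y":0,"z":0,"wx":0,"wy":0,"wz":0,"grip":0.3},
  {"x":0,"y":0,"z":0,"wx":0,"wy":0,"wz":0,"grip":0.4},
  {"x":0,"y":0,"z":0,"wx":0,"wy":0,"wz":0,"grip":0.4},
  {"x":0,"y":0,"z":-0.03,"wx":0,"wy":0,"wz":0,"grip":0.4},
  {"x":0,"y":0,"z":-0.04,"wx":0,"wy":0,"wz":0,"grip":0.4},
  {"x":0,"y":0,"z":-0.04,"wx":0,"wy":0,"wz":0,"grip":0},
  {"x":0,"y":0,"z":-0.03,"wx":0,"wy":0,"wz":0,"grip":0},
  {"x":0,"y":0,"z":0,"wx":0,"wy":0,"wz":0,"grip":0},
])

```text
clock: 35.92
eef_pos: [465.6, 224.1, 295.9]
eef_rot: [3.136, -0.002, 1.265]
wrist_force: [0.3, -0.2, -0.2]
finger_gap: 11.0
```

Run:
```python
from h import *
s=snap('wrist','w25'); snap('side','s25'); snap('top','t25'); print(s['clock'],s['eef_pos'],s['eef_rot'],s['wrist_force'])
crop('w25',250,95,460,285,3.5,'c37'); crop('s25',220,100,330,220,5,'c38'); crop('t25',145,155,275,275,5,'c39')
z=np.load('pics/w25.npz'); C=cloud('w',z['d'],z['T'],z['K'])
m=(np.hypot(C[...,0]-539,C[...,1]-203)<35)&(C[...,2]>130)&(C[...,2]<160); print('cover z',np.median(C[m][:,2]),m.sum())
q=C[m]; A=np.c_[q[:,:2]-[539,203],np.ones(len(q))]; print(np.linalg.lstsq(A,q[:,2],rcond=None)[0])
z=np.load('pics/w3.npz'); C=cloud('w',z['d'],z['T'],z['K'])
m=(np.hypot(C[...,0]-539,C[...,1]-203)<35)&(C[...,2]>130)&(C[...,2]<160); print('before cover z',np.median(C[m][:,2]),m.sum())
q=C[m]; A=np.c_[q[:,:2]-[539,203],np.ones(len(q))]; print(np.linalg.lstsq(A,q[:,2],rcond=None)[0])
```

```text
35.925 [465.6198899  224.12743335 295.92784574] [ 3.13625167e+00 -2.28802915e-03  1.26499617e+00] [ 0.33152759 -0.15456983 -0.18466609]
cover z 144.42660987892398 2818
[4.79620293e-03 3.73762293e-03 1.44201450e+02]
before cover z 146.48743345166395 2801
[-2.84490244e-02  1.35900128e-02  1.46312889e+02]
```

View pics/c37.png

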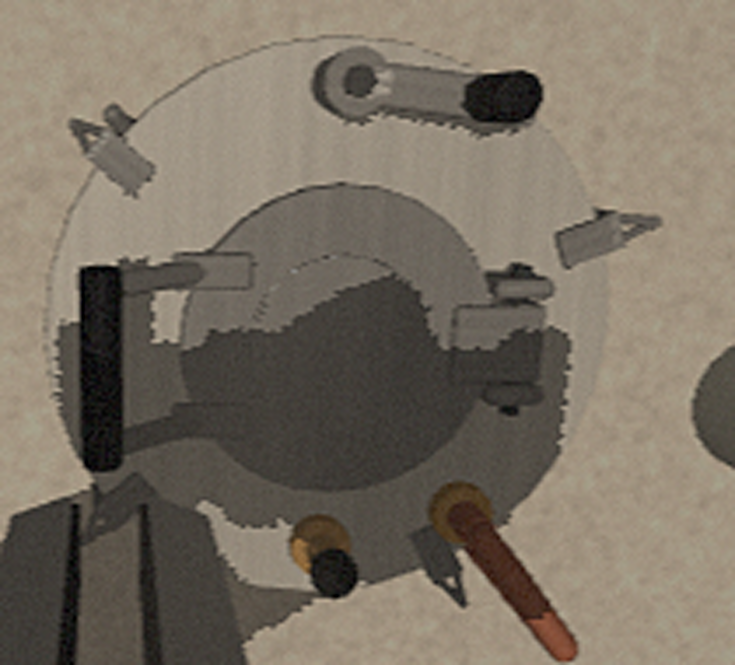

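View pics/c38.png

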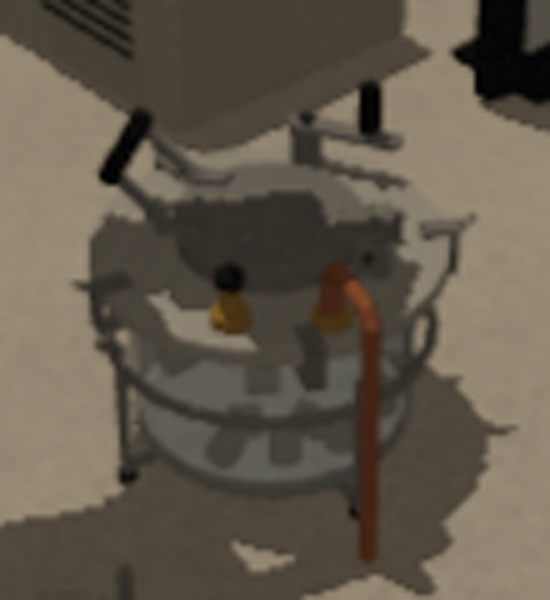

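View pics/c39.png

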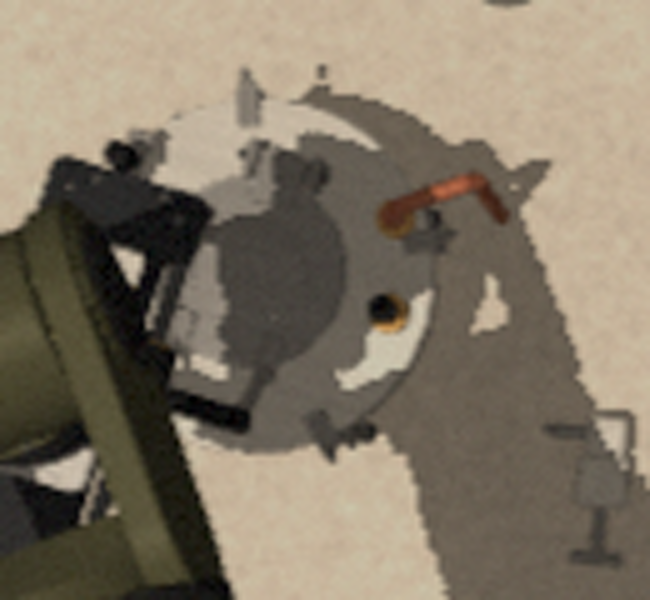

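Run:
```python
from h import *
z=np.load('pics/w25.npz'); T,K=z['T'],z['K']; C=cloud('w',z['d'],T,K); p=z['p']
blk=p.sum(-1)<90
m=blk&(np.hypot(C[...,0]-598,C[...,1]-266)<25)&(C[...,2]>150)&(C[...,2]<190)
q=C[m]; print(len(q),q.mean(0),q.min(0),q.max(0)); t=q[q[:,2]>178]; print('top',len(t),t.mean(0),t.min(0),t.max(0))
w=lambda a,b:ray(250+a/3.5,95+b/3.5,T,K)
Ts,Ks=cfw('side'),manip.camera_info('side')['intrinsics']; s=lambda a,b:ray(220+a/5,100+b/5,Ts,Ks)
print('knob',tri([w(503,97),s(370,108)])); print('pivot top',tri([w(361,82),s(305,118)]),atz(250+361/3.5,95+82/3.5,157,T,K))
k=np.array([597.5,266.5,182]); print(proj(k,T,K),proj(k-[0,0,28],T,K))
from go import *
Rc,pc,_=cur(); print(Rc.T@(np.array([598,266.3,200])-pc), pc)
```

```text
195 [595.69708506 267.96378194 177.11619728] [590.80439029 261.60207837 159.21749478] [603.83865082 274.30319774 183.64846159]
top 128 [597.27936988 267.76002522 181.35451801] [590.93909782 261.60207837 178.00129414] [603.83865082 274.05470949 183.64846159]
knob (array([598.69627928, 266.75729625, 167.40257585]), [np.float64(0.5455779023325646), np.float64(0.545577902332465)])
pivot top (array([564.03529733, 282.36460642, 152.93518373]), [np.float64(0.7723692052212355), np.float64(0.7723692052212643)]) [563.86026007 282.61892255 157.        ]
[[397.67322569 123.40930722]] [[387.32574143 123.7046223 ]]
[ 80.76408431 114.19396677  92.81796993] [464.73414957 223.79100436 292.79802423]
```

play_rows([
  {"x":0.027,"y":0.038,"z":0,"wx":0,"wy":0,"wz":0,"grip":0.28},
  {"x":0.027,"y":0.038,"z":0,"wx":0,"wy":0,"wz":0,"grip":0.28},
  {"x":0.0276,"y":0.038,"z":0,"wx":0,"wy":0,"wz":0,"grip":0.28},
  {"x":0,"y":0,"z":0.04,"wx":0.2,"wy":0,"wz":0,"grip":0.28},
  {"x":0,"y":0,"z":0.03,"wx":0,"wy":0,"wz":0,"grip":0.28},
  {"x":0,"y":0,"z":0,"wx":0,"wy":0,"wz":0,"grip":0.28},
])

```text
clock: 36.83
eef_pos: [597.3, 267.0, 220.8]
eef_rot: [-3.136, 0.004, 1.265]
wrist_force: [-0.3, -0.2, 0.5]
finger_gap: 26.5
```

Run:
```python
from h import *
s=snap('wrist','w26'); snap('side','s26'); print(s['clock'],s['eef_pos'],s['eef_rot'],s['finger_gap'])
crop('w26',200,150,370,300,4,'c40');crop('s26',220,60,330,200,4,'c41')
z=np.load('pics/w26.npz'); T,K=z['T'],z['K']; C=cloud('w',z['d'],T,K); p=z['p']
m=(p.sum(-1)<90)&(np.hypot(C[...,0]-598,C[...,1]-267)<20)&(C[...,2]>178)&(C[...,2]<186); t=C[m]; print(len(t),t.mean(0) if len(t) else '')
k=np.array([598,267.2,182]); print(proj(k,T,K))
```

```text
36.825 [597.27514231 267.02380117 220.83953947] [-3.13560184  0.00392099  1.26508674] 26.471350858190046
207 [598.35505085 268.59064599 181.32951658]
[[281.40748241 228.39736658]]
```

View pics/c40.png

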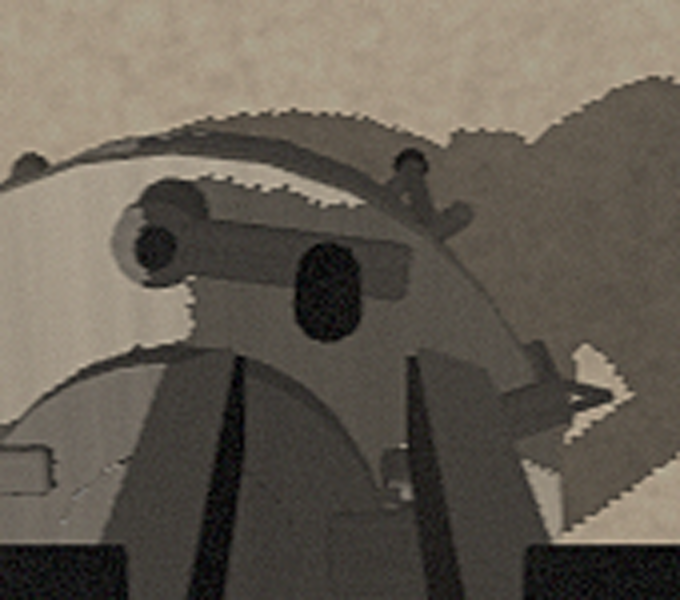

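View pics/c41.png

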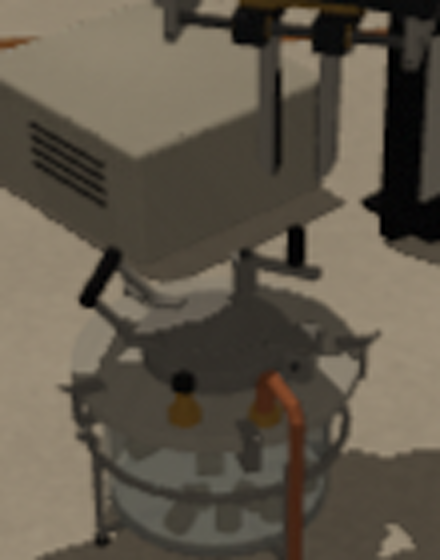

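play_rows([
  {"x":0.0015,"y":0.0005,"z":0.02,"wx":-0.3,"wy":0,"wz":0,"grip":0.28},
  {"x":0,"y":0,"z":0.02,"wx":0,"wy":0,"wz":0,"grip":0.28},
  {"x":0,"y":0,"z":0.019,"wx":0,"wy":0,"wz":0,"grip":0.28},
  {"x":0,"y":0,"z":0,"wx":0,"wy":0,"wz":0,"grip":0},
  {"x":0,"y":0,"z":0,"wx":0,"wy":0,"wz":0,"grip":0},
  {"x":0,"y":0,"z":0,"wx":0,"wy":0,"wz":0,"grip":0},
], squeeze=15)

```text
clock: 37.67
eef_pos: [598.5, 269.3, 165.7]
eef_rot: [3.14, 0.0, 1.266]
wrist_force: [-6.6, 3.4, -3.9]
finger_gap: 13.7
```

Run:
```python
from h import *
s=snap('side','s27'); print(s['clock'],s['eef_pos'],s['eef_rot'],s['finger_gap'],s['wrist_force'],s['joints'])
D=np.pi/180
yaw=s['eef_rot'][2]; X=np.array([np.cos(yaw),np.sin(yaw)]);Y=np.array([np.sin(yaw),-np.cos(yaw)])
piv=np.array([564,282.5]); r=38; k0=s['eef_pos'][:2]; print('k-piv',k0-piv,np.hypot(*(k0-piv)),np.degrees(np.arctan2(*(k0-piv)[::-1])))
```

```text
37.675 [598.45825161 269.30005771 165.68938945] [3.13966982e+00 1.98543154e-04 1.26572112e+00] 13.688575869583786 [-6.57268086  3.41652367 -3.89795257] [ 0.36760467  0.5691604   1.23247959 -0.00139071  1.33857264  0.67299881]
k-piv [ 34.45825161 -13.19994229] 36.89999432083724 -20.96036618594629
```

Run:
```python
import numpy as np
D=np.pi/180; yaw=1.2657; X=np.array([np.cos(yaw),np.sin(yaw)]);Y=np.array([np.sin(yaw),-np.cos(yaw)])
piv=np.array([563.7,282.4]); az=np.linspace(-24,-109,11); P=piv+38*np.c_[np.cos(az*D),np.sin(az*D)]
for i in range(10): d=P[i+1]-P[i]; print(round(az[i+1],1),P[i+1].round(1),'x %.1f y %.1f'%(d@X,d@Y))
```

```text
-32.5 [595.7 262. ] x -5.5 y -1.1
-41.0 [592.4 257.5] x -5.3 y -1.9
-49.5 [588.4 253.5] x -5.0 y -2.6
-58.0 [583.8 250.2] x -4.5 y -3.3
-66.5 [578.9 247.6] x -4.0 y -4.0
-75.0 [573.5 245.7] x -3.4 y -4.5
-83.5 [568.  244.6] x -2.7 y -5.0
-92.0 [562.4 244.4] x -1.9 y -5.3
-100.5 [556.8 245. ] x -1.1 y -5.5
-109.0 [551.3 246.5] x -0.3 y -5.6
```

play_rows([
  {"x":-0.0055,"y":-0.001,"z":0,"wx":0,"wy":0,"wz":0,"grip":0},
  {"x":-0.0055,"y":-0.002,"z":0,"wx":0,"wy":0,"wz":0,"grip":0},
  {"x":-0.005,"y":-0.0025,"z":0,"wx":0,"wy":0,"wz":0,"grip":0},
  {"x":-0.0045,"y":-0.0035,"z":0,"wx":0,"wy":0,"wz":0,"grip":0},
  {"x":-0.004,"y":-0.004,"z":0,"wx":0,"wy":0,"wz":0,"grip":0},
  {"x":0,"y":0,"z":0,"wx":0,"wy":0,"wz":0,"grip":0},
])

```text
clock: 38.48
eef_pos: [580.2, 247.5, 165.9]
eef_rot: [3.135, 0.001, 1.264]
wrist_force: [5.1, -6.2, -4.1]
finger_gap: 13.6
```

Run:
```python
from h import *
s=snap('side','s28'); print(s['clock'],s['eef_pos'],s['eef_rot'],s['finger_gap'],s['wrist_force'])
crop('s28',220,60,330,200,4,'c42')
```

```text
38.475 [580.2233034  247.53913803 165.87362523] [3.13503310e+00 1.30721605e-03 1.26398246e+00] 13.592641261881178 [ 5.09447894 -6.24524288 -4.12651874]
```

View pics/c42.png

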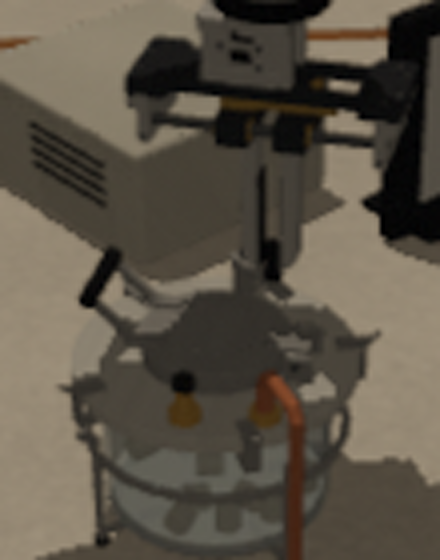

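Latch is following (knob at mid-turn, small forces). Finish the arc to the stop.

play_rows([
  {"x":-0.0035,"y":-0.0045,"z":0,"wx":0,"wy":0,"wz":0,"grip":0},
  {"x":-0.0025,"y":-0.005,"z":0,"wx":0,"wy":0,"wz":0,"grip":0},
  {"x":-0.002,"y":-0.0055,"z":0,"wx":0,"wy":0,"wz":0,"grip":0},
  {"x":-0.001,"y":-0.0055,"z":0,"wx":0,"wy":0,"wz":0,"grip":0},
  {"x":0,"y":-0.0045,"z":0,"wx":0,"wy":0,"wz":0,"grip":0},
  {"x":0,"y":0,"z":0,"wx":0,"wy":0,"wz":0,"grip":0},
])

```text
clock: 39.28
eef_pos: [553.0, 246.8, 165.8]
eef_rot: [3.137, 0.002, 1.264]
wrist_force: [-1.3, -6.1, -0.6]
finger_gap: 13.4
```

Run:
```python
from h import *
s=manip.read_state(); print(s['clock'],s['eef_pos'],s['eef_rot'],s['finger_gap'],s['wrist_force'])
```

```text
39.275 [553.00546582 246.83569754 165.82037709] [3.13650954e+00 1.78321120e-03 1.26447939e+00] 13.410400058285894 [-1.25090761 -6.08733583 -0.5521298 ]
```

play_rows([
  {"x":0.0005,"y":-0.002,"z":0,"wx":0,"wy":0,"wz":0,"grip":0},
  {"x":0.0005,"y":-0.001,"z":0,"wx":0,"wy":0,"wz":0,"grip":0},
  {"x":0,"y":0,"z":0,"wx":0,"wy":0,"wz":0,"grip":0},
])

```text
clock: 39.65
eef_pos: [551.9, 247.5, 165.9]
eef_rot: [3.133, 0.002, 1.264]
wrist_force: [9.7, -12.8, -3.2]
finger_gap: 13.6
```

play_rows([
  {"x":0.0003,"y":-0.001,"z":0,"wx":0,"wy":0,"wz":0,"grip":0},
  {"x":0,"y":0,"z":0,"wx":0,"wy":0,"wz":0,"grip":0},
])

```text
clock: 39.9
eef_pos: [551.7, 247.6, 166.0]
eef_rot: [3.132, 0.002, 1.263]
wrist_force: [15.1, -15.5, -4.5]
finger_gap: 13.5
```

play_rows([
  {"x":0,"y":0,"z":0,"wx":0,"wy":0,"wz":0,"grip":0.25},
  {"x":0,"y":0,"z":0,"wx":0,"wy":0,"wz":0,"grip":0.28},
  {"x":0,"y":0,"z":0,"wx":0,"wy":0,"wz":0,"grip":0.28},
  {"x":0,"y":0,"z":-0.03,"wx":0,"wy":0,"wz":0,"grip":0.28},
  {"x":0,"y":0,"z":-0.04,"wx":0,"wy":0,"wz":0,"grip":0.28},
  {"x":0,"y":0,"z":-0.05,"wx":0,"wy":0,"wz":0,"grip":0.28},
  {"x":-0.03,"y":-0.05,"z":-0.03,"wx":0,"wy":0,"wz":0,"grip":0.28},
  {"x":-0.03,"y":-0.05,"z":-0.03,"wx":0,"wy":0,"wz":0,"grip":0.28},
  {"x":0,"y":0,"z":0,"wx":0,"wy":0,"wz":0,"grip":0.28},
])

```text
clock: 41.02
eef_pos: [439.0, 225.0, 345.7]
eef_rot: [3.133, -0.004, 1.266]
wrist_force: [1.4, 0.1, 0.1]
finger_gap: 26.0
```

Run:
```python
from h import *
s=snap('wrist','w30'); snap('side','s30'); snap('top','t30'); print(s['clock'],s['eef_pos'],s['eef_rot'],s['wrist_force'])
crop('w30',250,95,470,285,3.5,'c43'); crop('s30',215,95,335,220,5,'c44')
z=np.load('pics/w30.npz'); C=cloud('w',z['d'],z['T'],z['K'])
m=(np.hypot(C[...,0]-539,C[...,1]-203)<35)&(C[...,2]>135)&(C[...,2]<149); q=C[m]; A=np.c_[q[:,:2]-[539,203],np.ones(len(q))]; print(np.linalg.lstsq(A,q[:,2],rcond=None)[0])
m=(z['p'].sum(-1)<100)&(np.hypot(C[...,0]-553,C[...,1]-246)<20)&(C[...,2]>177)&(C[...,2]<187); t=C[m]; print('knob',len(t),t.mean(0) if len(t) else '')
```

```text
41.025 [439.01048532 225.00357889 345.72493483] [ 3.13258007 -0.00426312  1.26640144] [1.40997156 0.11261509 0.1255961 ]
[4.76019726e-03 8.22092562e-03 1.44257769e+02]
knob 22 [553.64423683 246.63368783 181.04846575]
```

View pics/w30.png

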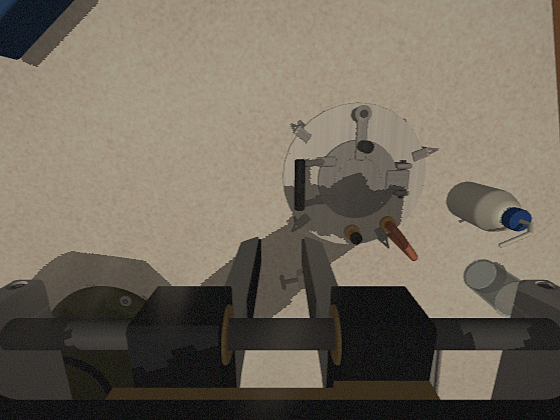

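View pics/c43.png

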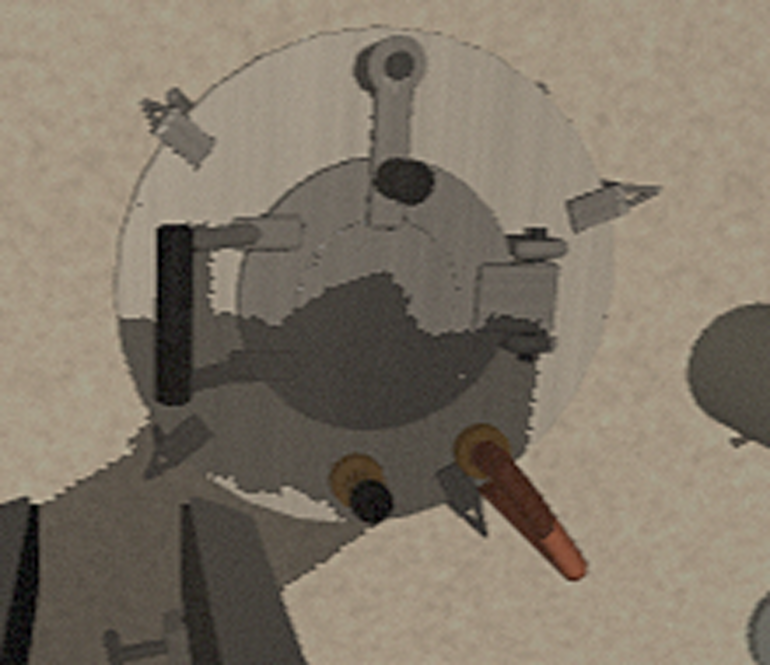

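View pics/c44.png

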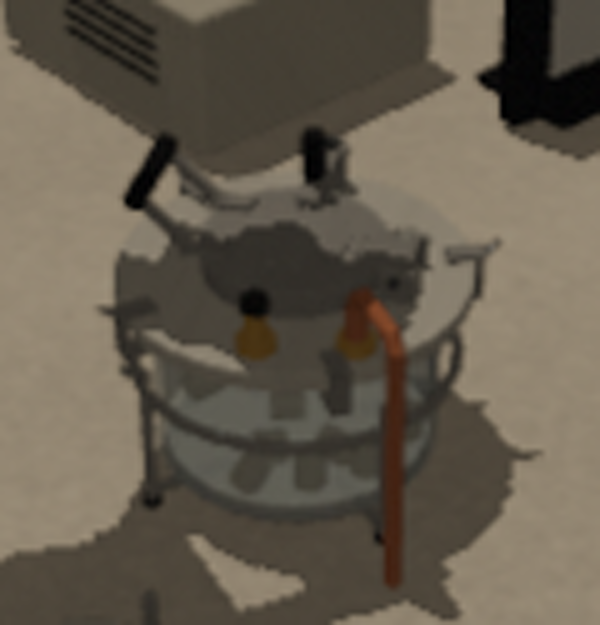

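View pics/s30.png

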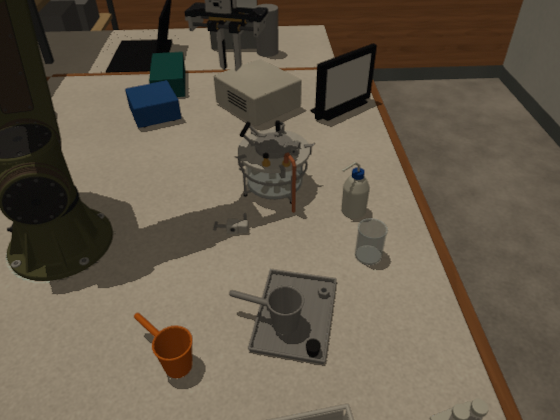

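View pics/t30.png

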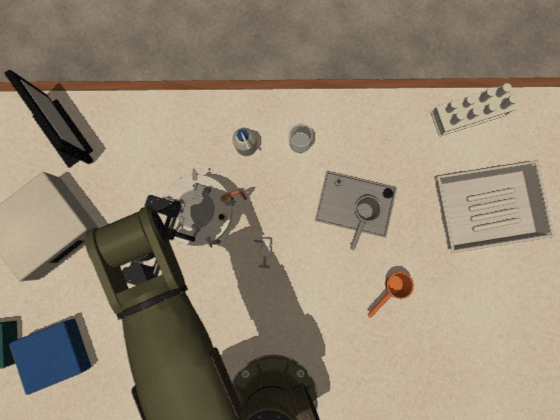

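Run:
```python
from h import *
crop('t30',305,160,405,260,5,'c45')
a=cv2.imread('pics/top0.png').astype(int);b=cv2.imread('pics/t30.png').astype(int)
for n,(x0,y0,x1,y1) in dict(bottle=(228,120,262,160),beaker=(285,118,318,158),nut=(328,174,346,192),stopper=(378,182,396,202),orange=(385,268,415,300)).items(): print(n,np.abs(a-b)[y0:y1,x0:x1].mean().round(1))
print(manip.sign_off())
```

```text
bottle 10.1
beaker 10.8
nut 8.4
stopper 7.8
orange 16.0
the job is handed in; nothing more can be done
None
```

View pics/c45.png

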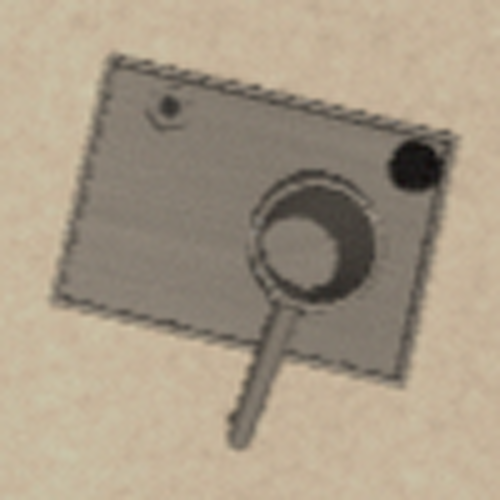

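The job is done and handed in at about 41 s. I swung the cover open to about 98°, poured the rings from the steel cup into the jar and stood the cup back in the tray. Then I shut the cover and turned the latch in to its stop.

**What the last checks showed:**
- **Cup:** it stands upright and empty in the tray, at most a few mm from where it was.
- **Rings:** I could not count all eight in the jar. Four show clearly through the port and more through the glass. The cup is empty and no ring lies on the bench, plate or tray.
- **Cover:** its top lies flat, tilted less than 0.01 rad; it stood about 0.03 rad ajar at the start. About 15 N pushed back when I pressed it down, and I take it as fully shut.
- **Latch:** it points at the port's axis with its tip over the cover. The push force rose to about 15 N while the knob hardly moved. The measured direction is about 1° off the expected one, within the measuring error.
- **Other things:** the nut and stopper are where they were. The bottle, beaker, boss and orange cup look unmoved by eye. A pixel comparison with the first picture gave small differences (8 to 16 grey levels, largest at the orange cup). I put these down to noise and shadow, but did not examine them further.

**One disagreement:** the top camera's estimate of the port's centre differed from the wrist camera's by up to 6 mm. I used a value in between, and the pour landed inside the port.

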